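# Lock a nested stack of parts cups in its carrier with a linchpin

## Robot

A 6-joint arm with a two-finger parallel gripper is mounted at the origin on a cart in front of the work surface, level with it; the furniture and walls round the work are solid. World frame = base frame: x ahead of the robot, y to its left, z up, the work surface at z = 0. Lengths are in m, angles in rad, forces in N, time in s.
With the tool pointing down it reaches from about 0.35 to 0.975 m from the base axis. Payload 4.9 kg.
Tool frame: the origin (TCP) lies at the very end of the fingers, on their centre line; the grasp point (between the pads) lies 19 mm behind it; y points along the fingers, z is the direction in which the jaws open and shut, and the axes are right-handed (so a half turn about y gives the same grasp; the last joint's range is limited). The gripper opens to 85 mm and grips with 20 to 120 N. Pads are 22 mm wide; open, the fingers measure 114 mm over their backs; the gripper's body (76 mm by 85 mm) begins 54 mm behind the grasp point. The pads swing forward as they close: fully open they stand 13 mm farther back than shut.
Start: joints at [1.07, 0.053, 1.613, -0, 1.476, -0.119], TCP at [0.233, 0.58, 0.231] pointing down, gripper open.
Joint ranges: [-3.01, 3.01], [-1.01, 2.22], [0.06, 2.58], [-1.02, 4.17], [0.09, 2.62], [-3.14, 3.14]. Speed limits (rad/s): [2.57, 2.57, 3.14, 3.14, 3.14, 3.14].

## Interface

Orientations are given as a rotation vector (axis times angle).
In Python, from station import ctrl gives the robot as it stands.
- The arm moves only by the tool arm_command, never from a script. Its argument "steps" is a list of rows, each a list of 3 entries, a list of its own where there are three numbers: the shift along the tool's x, y, z in m, then the turn, a rotation vector about the tool's x, y, z in degrees, then the opening, from 0 (shut) to 1 (fully open). In form: [[[dx, dy, dz], [ax, ay, az], gripper], ...]. A call has 1 to 5 rows; each row is the pose to reach, as a shift and turn from the pose measured when the call began, along the tool's axes at that moment; what a row does not reach only later rows make up. A row lasts 1/10 s, in which the tool goes at most 50 mm and 8.59 degrees, less where a joint would pass 70% of its speed; a pose out of reach is approached as far as the arm can. A call with a gripper value outside its range is refused whole. The fingers move at their own pace and stop on an object; "force" is the grip in N (left out, the last holds). Time passes only in rows, so rows that repeat a pose let the fingers close. It gives the time, the measured TCP pose, the force and the opening at its end, in the units of the state.
- ctrl.get_obs(): the state, without advancing time (a new reading comes with each control period).
- ctrl.get_image(name): name is "scene" or "top"; returns a dict with "img" (480x640x3 uint8, red, green, blue), "camera_matrix" (3x3 intrinsics, pixels), "k1" (the pictures are not rectified: a ray, as slopes to the right and down, at radius r is drawn at 1 + k1 r^2 times it, then the intrinsics apply), "world_from_camera" (4x4, takes a point from camera to world coordinates). Camera axes: x right, y up, looking along -z (the intrinsics and any distortion apply to the point x, -y, -z); pixel columns grow to the right and rows downward; lengths in m; the calibration is good to about 2 mm. A picture is of the moment at which its call begins. There is no depth.
- ctrl.finish_job(): hands the job in, once; it reports no verdict.
Trained networks look in a picture, given as the dict that the camera call returned (one of the last four; its "shot" number tells which), for a name from the list of things; names that differ only in an ending like _2 or _b are one class to them, and where a whole thing is asked for, a point or a joint stands for the part that bears it (a point fixed in the world has none). Each returns a list of dicts, best first, with "confidence" (0 to 1); they miss things now and then, are a little off and sometimes report something else, mostly with a low value. They report only what shows in the picture. A call takes as long as a camera call. They do not tell look-alikes from the thing itself.
- ctrl.boxes_of(picture, name): "position" ([row, column] in pixels, amid what is visible of it).
The state is a dict: "t": time; "q": joint angles; "dq": joint speeds; "effort": joint torques, N m; "tool_pos": TCP position; "tool_rot": TCP orientation; "contact_force": force on the tool from outside, world axes, zero at the start; "wrist_torque": the same for the moment, N m; "opening": finger opening in m.
Only numpy, scipy, OpenCV 4.12 (cv2) and the standard library are available. Lean on these libraries where they do the work, as an engineer would, in place of code of your own. Each camera call takes 0.05 s, during which the arm holds its last target.

## Task

Nest all the loose steel parts cups on the bench, upright one in another, in the round seat of the carrier. Then swing the carrier's retaining arm fully closed over the stack, take the linchpin from its rest block and push it fully home through the hole in the square shaft with its ring still up, and finally swing the ring over the shaft's free end so that it hangs down round the shaft and holds the pin. Do not let the pin drop on the bench.

Things in the scene. Friction and masses are not known exactly. Their poses are not given: they have to be found in the camera images.
- cup_1_mid (a point): a round open steel parts cup standing upright on the bench, one of up to five alike (some may be absent: None); 44 high, straight collar 56 across over the top 14 mm, tapering below it to a foot 32 across. This point is its centre, 22 above its underside; z is its axis. Cups nest one in another with the upper one standing 14 higher, so only the collar (13 mm) of an upper cup may be gripped from outside while nesting it
- cup_2_mid (a point): another such cup (or None if absent), as cup_1_mid
- cup_3_mid (a point): another such cup (or None if absent), as cup_1_mid
- cup_4_mid (a point): another such cup (or None if absent), as cup_1_mid
- cup_5_mid (a point): another such cup (or None if absent), as cup_1_mid
- seat (a point): centre of the seat in the cup carrier (a fixed grey foot plate 110 x 210 x 8 with two posts): the floor of a shallow black round socket, 41 wide inside and 10 deep, 10 above the bench, in which the lowest cup's foot stands. Axes are the carrier's: -x is its front, toward the robot. The posts stand 80 to either side along y (hinge post at +y, shaft post at -y), so the space in front and behind (along x) is free for wide hands. Five nested cups stand 110 above the bench
- retaining_arm (a joint): the aluminium retaining arm on top of the hinge post turns about a vertical axis 80 from the seat at +y of the carrier: 0 = closed, lying across over the seat toward -y with its slotted end round the square shaft; grows to 1.65 as it swings out to the carrier's front (-x). Bar 118 to 132 above the bench, stays where it is left (about 0.04 N m of friction)
- bar_knob (a point): half-way up the upright round black knob on the retaining arm: 14 thick, 28 high, its foot on the arm's top at 132 above the bench, 115 from the hinge axis; can be gripped from above and led round
- lock_hole (a point): centre of the upper mouth of the vertical through hole in the square shaft (20 x 20, its top 152 above the bench, its bottom at 132); hole 10 wide with a 2 mm chamfer. The shaft points along -x of the carrier from the shaft post and its free end is 19 in front of the hole; the closed arm's slotted end lies 16 to 32 behind the hole and is no higher than the shaft. Axes are the carrier's
- pin_grip (a point): the steel linchpin, upright in a fixed aluminium rest block (46 x 46 x 46 on a low foot) at the start: a point on the pin axis 20 above the shoulder. Above the shoulder is a grip tab 12 (along its x) by 16 (along its y), 36 high; below it the shank, 7 thick and 36 long with a tapered tip. z points up along the pin. The hinge of the ring runs along its y, 7 above the shoulder, in a hub 44 long: grip across x, the fingers then pass within the upright ring
- pin_shoulder (a point): the same pin at its shoulder underside, on the axis: it rests on the mouth of the hole when the pin is fully home. Axes as pin_grip
- pin_ring (a joint): angle of the linchpin's wire ring (4.4 mm wire, 56 mm ring, reaching 46 from its hinge): 0 = open, standing up round the tab and leaning 0.22 rad back to the pin's +x on a stop, where its weight keeps it; 0.22 = straight up; pushed farther toward the pin's -x it falls over by its own weight, through level (1.8), to 3.36 = hanging straight down, closed. To close, the shaft's free end must lie on the pin's -x side, so that it passes through the ring
- ring_far (a point): the far end of the linchpin's ring, 46 from its hinge: at the top while it is open
There are look-alikes about, which are no part of the job. What is shaped like the part that bears cup_1_mid but purple or turquoise is not meant.

How it is judged:
By the outcome, as a careful person would: the job done as asked, in the order asked, and still so for the second after the job is handed in, with the robot touching nothing.
Of cup_1, cup_2, cup_3, cup_4, cup_5 only 3 to 5 are there at a start; the rules pass over those that are not, and their reading is None.
At some moment in a run one of cup_1, cup_2, cup_3, cup_4, cup_5 may be knocked a few centimetres aside while the robot is not near it.
It also fails if it takes over 210 s, if anything falls off the work surface, if the arm or the gripper's body presses on something with over 40 N, if the wrist force passes 120 N, or if a joint passes its speed limit or range.

## Working session

There is one attempt and no reset: what is moved stays moved. The work goes in short steps, Python scripts to look and compute and a tool call to move; the robot and the scene stay as the last step left them, time stands still between calls to the robot, and variables do not carry over. Pictures are saved under pics/ and viewed, and the job is handed in when it is done.

Besides the shell and the picture viewer there is one more tool, called after "Call:" by a JSON object that holds its "api" and its "payload", one argument or row to a line. arm_command: Moves the arm, as the interface text tells. Its arguments: {"type":"object","properties":{"steps":{"type":"array"},"force":{"type":"number"}},"required":["steps"]}

```bash
ls -la; mkdir -p pics
python3 - <<'E'
from station import ctrl
import cv2
print(ctrl.get_obs())
for n in("scene","top"):
    p=ctrl.get_image(n)
    print(n,p["camera_matrix"],p["k1"],p["world_from_camera"],p["shot"])
    cv2.imwrite(f"pics/{n}0.png",p["img"][:,:,::-1])
    for c in("cup_1_mid","seat","retaining_arm","bar_knob","lock_hole","pin_grip","pin_shoulder","ring_far","pin_ring"):
        try: print(c,ctrl.boxes_of(p,c))
        except Exception as e: print(c,e)
E
```

```text
total 12
drwxr-xr-x  3 agent agent 4096 Dec  7 03:08 .
drwxr-xr-x 23 root  root  4096 Dec  7 03:08 ..
drwxr-xr-x  2 agent agent 4096 Dec  7 03:08 pics
{'t': 0.0, 'q': array([ 1.06999037e+00,  5.33957671e-02,  1.61430713e+00, -3.48407003e-06,
        1.47601231e+00, -1.18941996e-01]), 'dq': array([-0.00057462,  0.00015493,  0.00019159,  0.00049877, -0.00059324,
        0.00070967]), 'effort': array([ 2.00478303e-04, -3.93701041e+01, -3.70169771e+01, -8.04427441e-05,
        7.37283641e-03, -4.66688405e-06]), 'tool_pos': array([0.23256777, 0.57943676, 0.23003106]), 'tool_rot': array([-1.55198326,  0.30017686, -0.29916001]), 'contact_force': array([0.07356326, 0.16881917, 0.63851569]), 'wrist_torque': array([ 0.03039345, -0.04138834,  0.00948635]), 'opening': 0.08564961800996433}
scene [[556.62561601   0.         318.23468217]
 [  0.         556.62561601 241.06722985]
 [  0.           0.           1.        ]] -0.17441998270050726 [[ 0.46116836  0.55697602 -0.69072531 -0.34889613]
 [-0.88714531  0.27430818 -0.37111753 -0.52872717]
 [-0.01723196  0.78392138  0.62062092  0.92121989]
 [ 0.
[... 1599 characters left out ...]
 [255.2, 202.6], 'confidence': 0.77}, {'position': [223.9, 232.1], 'confidence': 0.58}]
bar_knob [{'position': [247.6, 205.5], 'confidence': 0.85}, {'position': [221.4, 468.4], 'confidence': 0.5}]
lock_hole [{'position': [224.7, 234.4], 'confidence': 0.89}, {'position': [219.7, 465.9], 'confidence': 0.38}]
pin_grip [{'position': [222.8, 462.9], 'confidence': 0.44}, {'position': [222.8, 232.4], 'confidence': 0.19}]
pin_shoulder [{'position': [220.8, 467.4], 'confidence': 0.7}, {'position': [254.1, 203.3], 'confidence': 0.66}, {'position': [289.9, 401.3], 'confidence': 0.51}]
ring_far [{'position': [216.9, 474.0], 'confidence': 0.39}]
pin_ring [{'position': [219.4, 465.7], 'confidence': 0.64}]
```

View pics/scene0.png

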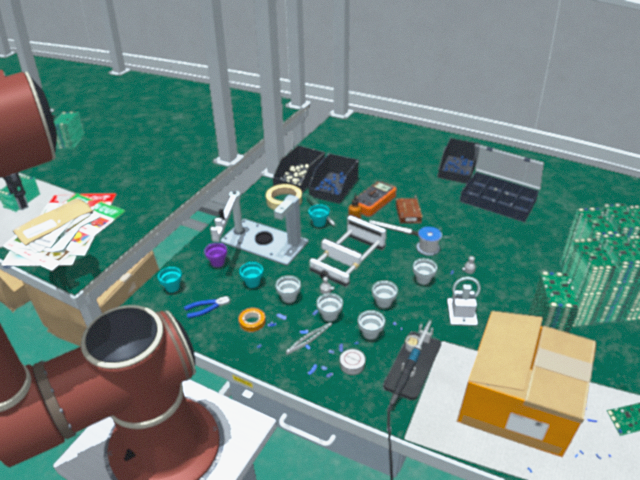

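View pics/top0.png

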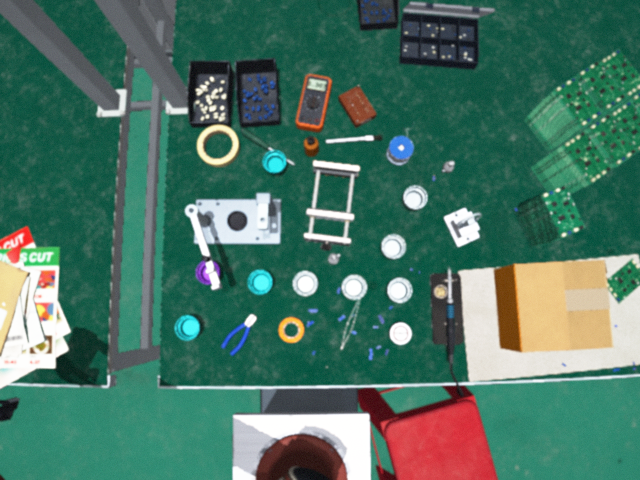

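Run:
```python
import cv2
a=cv2.imread("pics/top0.png")[130:350,150:350]; cv2.imwrite("pics/top0z.png",cv2.resize(a,None,fx=3.2,fy=2.7,interpolation=cv2.INTER_CUBIC)[:600] if 0 else cv2.resize(a,(545,600),interpolation=cv2.INTER_CUBIC))
a=cv2.imread("pics/scene0.png")[180:340,140:350]; cv2.imwrite("pics/scene0z.png",cv2.resize(a,(787,600),interpolation=cv2.INTER_CUBIC))
a=cv2.imread("pics/top0.png")[170:320,370:520]; b=cv2.imread("pics/scene0.png")[220:370,370:520]
cv2.imwrite("pics/pin0z.png",cv2.resize(cv2.hconcat([a,b]),(800,400),interpolation=cv2.INTER_CUBIC))
```

```text
(no output)
```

View zooms.

The pictures show five steel cups (top: (305,283), (354,287), (400,290), (393,245), (415,197)). The carrier is near top (237,220) with its arm swung out, and the pin block is near top (463,225). The turquoise and purple cups are look-alikes.

View pics/top0z.png

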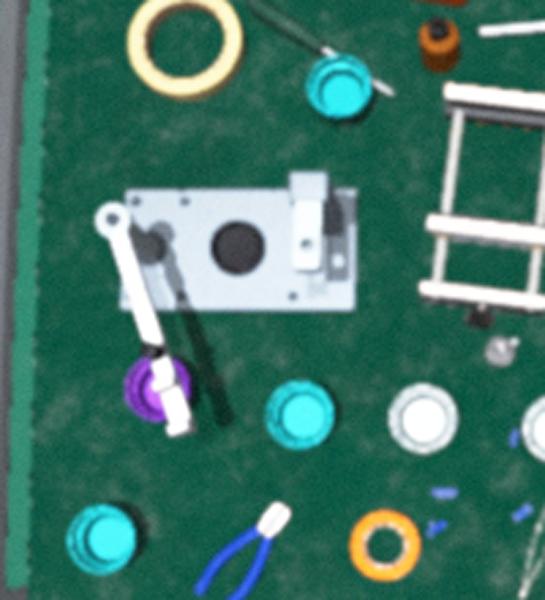

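View pics/scene0z.png

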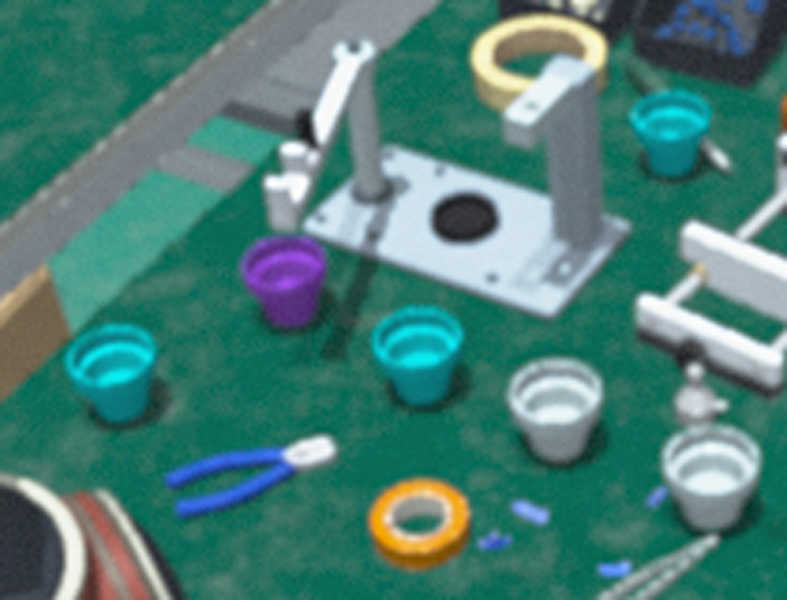

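View pics/pin0z.png

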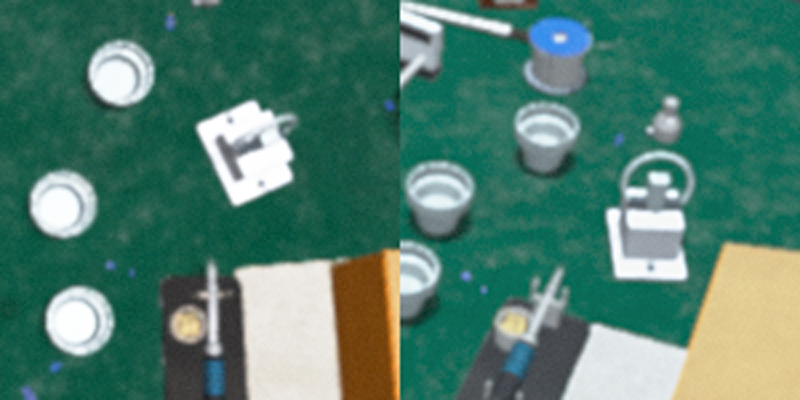

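```bash
cat > h.py <<'E'
import numpy as np, cv2
from scipy.spatial.transform import Rotation as R
from station import ctrl
def shot(n,save=None):
    p=ctrl.get_image(n)
    if save: cv2.imwrite(f"pics/{save}.png",p["img"][:,:,::-1])
    return p
def proj(p,X):
    X=np.atleast_2d(X); T=np.linalg.inv(p["world_from_camera"]); c=X@T[:3,:3].T+T[:3,3]
    u=c[:,0]/-c[:,2]; v=-c[:,1]/-c[:,2]; s=1+p["k1"]*(u*u+v*v); K=p["camera_matrix"]
    return np.c_[K[0,0]*u*s+K[0,2],K[1,1]*v*s+K[1,2]]   # col,row
def ray(p,col,row):
    K=p["camera_matrix"]; a=(col-K[0,2])/K[0,0]; b=(row-K[1,2])/K[1,1]; rd=np.hypot(a,b); r=rd
    for _ in range(30): r=rd/(1+p["k1"]*r*r)
    k=r/rd if rd>0 else 1
    T=p["world_from_camera"]; d=T[:3,:3]@np.array([a*k,-b*k,-1]); return T[:3,3],d/np.linalg.norm(d)
def onz(p,col,row,z):
    o,d=ray(p,col,row); return o+d*(z-o[2])/d[2]
def tri(p1,c1,p2,c2):
    o1,d1=ray(p1,*c1); o2,d2=ray(p2,*c2)
    A=np.c_[d1,-d2]; s=np.linalg.lstsq(A,o2-o1,rcond=None)[0]; a=o1+d1*s[0]; b=o2+d2*s[1]
    return (a+b)/2,np.linalg.norm(a-b)
def gmag(p):
    g=cv2.GaussianBlur(cv2.cvtColor(p["img"],cv2.COLOR_RGB2GRAY).astype(np.float32),(0,0),0.8)
    return cv2.magnitude(cv2.Sobel(g,cv2.CV_32F,1,0),cv2.Sobel(g,cv2.CV_32F,0,1))
def samp(g,uv): return cv2.remap(g,uv[:,0].astype(np.float32).reshape(-1,1),uv[:,1].astype(np.float32).reshape(-1,1),cv2.INTER_LINEAR).ravel()
TH=np.linspace(0,2*np.pi,72,endpoint=False)
def circ(x,y,z,r): return np.c_[x+r*np.cos(TH),y+r*np.sin(TH),np.full(72,z)]
def fitcirc(p,x0,y0,circles,span=.02,step=.001):
    """circles: list of (z,r)"""
    g=gmag(p); best=(-1,)
    for x in np.arange(x0-span,x0+span+1e-9,step):
        for y in np.arange(y0-span,y0+span+1e-9,step):
            s=sum(samp(g,proj(p,circ(x,y,z,r))).mean() for z,r in circles)
            if s>best[0]: best=(s,x,y)
    return best
def cups(p,verb=False):
    out=[]
    for d in ctrl.boxes_of(p,"cup_1_mid"):
        r,c=d["position"]; X=onz(p,c,r,.03)
        f=fitcirc(p,X[0],X[1],[(.044,.028)])
        pt=proj(p,[[f[1],f[2],.03]])[0]
        px=p["img"][int(r)-3:int(r)+4,int(c)-3:int(c)+4].reshape(-1,3).mean(0)
        out.append((d["confidence"],round(f[1],4),round(f[2],4),round(f[0]),px.round()))
    return out
def pose():
    o=ctrl.get_obs(); return o["tool_pos"],R.from_rotvec(o["tool_rot"]),o
def down(yaw):
    """tool pointing down, jaw (tool z) axis at yaw in world xy"""
    z=np.array([np.cos(yaw),np.sin(yaw),0]); y=np.array([0,0,-1.]); x=np.cross(y,z)
    return R.from_matrix(np.c_[x,y,z])
def to(pos,yaw=None,Rt=None):
    """print shift/turn to target from the current pose"""
    t,r,o=pose()
    if Rt is None:
        if yaw is None: Rt=r
        else:
            c=[down(yaw),down(yaw+np.pi)]; Rt=min(c,key=lambda q:(r.inv()*q).magnitude())
    s=r.inv().apply(np.array(pos)-t); a=(r.inv()*Rt).as_rotvec(degrees=True)
    print("shift",s.round(4).tolist(),"turn",a.round(2).tolist(),"dist",round(np.linalg.norm(s),3),"rows>=",int(np.ceil(max(np.linalg.norm(s)/.05,np.linalg.norm(a)/8.59))))
def st():
    t,r,o=pose(); m=r.as_matrix()
    print("t %.1f pos %s fing %s jaw %s open %.4f F %s q6 %.2f"%(o["t"],t.round(4),m[:,1].round(3),m[:,2].round(3),o["opening"],o["contact_force"].round(1),o["q"][5]))
E
python3 - <<'E'
from h import *
st()
pt=shot("top"); ps=shot("scene")
for p in(pt,ps):
    print("--")
    for c in cups(p): print(c)
# seat
for p,(c,r) in((pt,(237,220)),(ps,(264,238))):
    X=onz(p,c,r,.02); print("seat init",X, [fitcirc(p,X[0],X[1],[(.02,rr)],.012) for rr in(.0205,.0225,.024,.026)])
E
```

```text
t 1.0 pos [0.2329 0.58   0.2313] fing [ 0.  0. -1.] jaw [0.373 0.928 0.   ] open 0.0855 F [-0.1 -0.4  1.5] q6 -0.12
--
(0.83, np.float64(0.4538), np.float64(-0.0151), 351, array([254., 255., 255.]))
(0.74, np.float64(0.3544), np.float64(0.2583), 208, array([ 73., 243., 247.]))
(0.69, np.float64(0.4807), np.float64(0.2128), 173, array([153.,  96., 201.]))
(0.65, np.float64(0.4581), np.float64(0.0891), 216, array([ 91., 251., 253.]))
(0.56, np.float64(0.7472), np.float64(0.0566), 193, array([ 48., 239., 244.]))
--
(0.92, np.float64(0.4544), np.float64(-0.0141), 209, array([190., 208., 213.]))
(0.9, np.float64(0.4916), np.float64(0.1993), 108, array([125.,  64., 183.]))
(0.87, np.float64(0.4567), np.float64(0.0893), 105, array([ 10., 178., 185.]))
(0.74, np.float64(0.6019), np.float64(0.1708), 203, array([ 98., 107., 116.]))
(0.64, np.float64(0.3545), np.float64(0.2597), 101, array([ 10., 182., 191.]))
seat init [0.60912646 0.14819076 0.02      ] [(np.float32(239.3539), np.float64(0.6111264569868334), np.float64(0.15219076023368333)), (np.float32(357.06342), np.float64(0.6081264569868334), np.float64(0.14919076023368333)), (np.float32(411.56158), np.float64(0.6081264569868334), np.float64(0.14919076023368333)), (np.float32(364.81808), np.float64(0.6081264569868334), np.float64(0.14919076023368333))]
seat init [0.60244056 0.14462982 0.02      ] [(np.float32(254.09476), np.float64(0.6104405633441519), np.float64(0.15262982447114204)), (np.float32(298.11084), np.float64(0.6014405633441519), np.float64(0.14562982447114203)), (np.float32(349.14572), np.float64(0.6024405633441519), np.float64(0.14662982447114203)), (np.float32(373.35754), np.float64(0.6024405633441519), np.float64(0.14662982447114203))]
```

Run:
```python
from h import *
a=shot("scene","s1")["img"][250:350,270:450,::-1]; b=shot("top","t1")["img"][170:350,280:440,::-1]
cv2.imwrite("pics/z1.png",cv2.resize(a,(800,444),interpolation=cv2.INTER_CUBIC))
cv2.imwrite("pics/z2.png",cv2.resize(b,(533,600),interpolation=cv2.INTER_CUBIC))
pt=shot("top"); ps=shot("scene")
for p,l in((pt,[(305,283),(354,287),(400,290),(393,245),(415,197),(400,333)]),(ps,[(288,290),(330,306),(371,324),(384,293),(424,271)])):
  for c,r in l:
    X=onz(p,c,r,.03); f=fitcirc(p,X[0],X[1],[(.044,.028)],.016); print((c,r),np.round(f,4))
```

```text
(305, 283) [ 3.510189e+02  4.536000e-01 -1.510000e-02]
(354, 287) [ 3.397233e+02  4.436000e-01 -1.285000e-01]
(400, 290) [ 3.608598e+02  4.347000e-01 -2.330000e-01]
(393, 245) [ 3.434496e+02  5.361000e-01 -2.224000e-01]
(415, 197) [ 3.353613e+02  6.531000e-01 -2.793000e-01]
(400, 333) [ 3.421241e+02  3.356000e-01 -2.314000e-01]
(288, 290) [ 2.103329e+02  4.550000e-01 -1.330000e-02]
(330, 306) [ 2.047007e+02  4.437000e-01 -1.272000e-01]
(371, 324) [230.3998   0.4357  -0.232 ]
(384, 293) [204.3052   0.5387  -0.2212]
(424, 271) [191.619    0.6556  -0.2783]
```

View pics/z1.png

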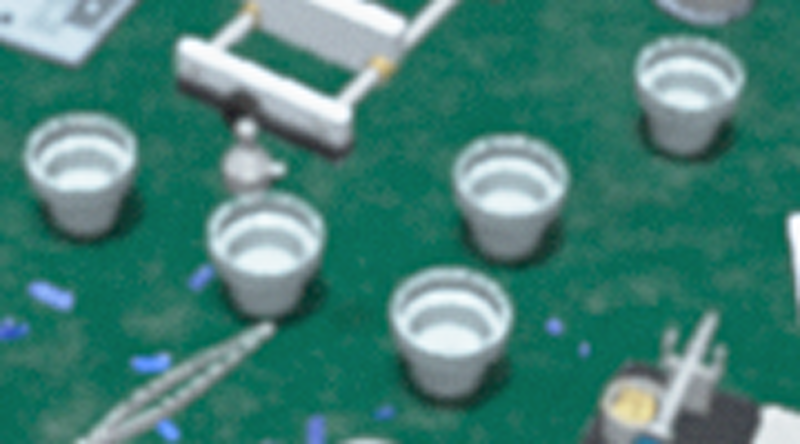

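View pics/z2.png

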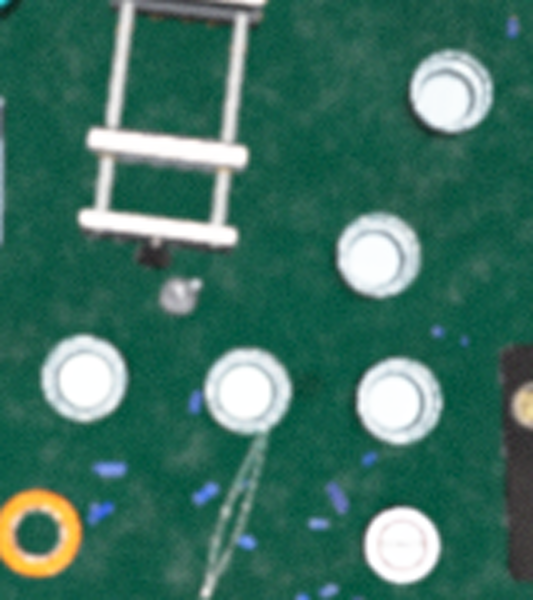

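All five steel cups are alike, and the two cameras agree on them to about 2 mm. Next I refine the seat and the carrier yaw.

```bash
python3 - <<'E'
from h import *
from scipy.optimize import least_squares
for n,(c,r) in(("top",(237,220)),("scene",(264,238))):
    p=shot(n); g=cv2.cvtColor(p["img"],cv2.COLOR_RGB2GRAY)
    m=np.zeros_like(g); w=g[r-20:r+20,c-22:c+22]; m[r-20:r+20,c-22:c+22]=(w<95)*255
    k,l,s,ce=cv2.connectedComponentsWithStats(m); i=l[r,c]; print(n,"area",s[i],"cent",ce[i])
    best=None
    obs=(l==i)
    for R_ in(.0205,.0235,.0245,.0255,.0265):
        def hullmask(x,y):
            q=np.vstack([proj(p,circ(x,y,.02,R_)),proj(p,circ(x,y,.008,R_))]).astype(np.float32)
            if R_<.021: q=proj(p,circ(x,y,.02,R_)).astype(np.float32)
            h=cv2.convexHull(q); M=cv2.moments(h); return M["m10"]/M["m00"],M["m01"]/M["m00"],M["m00"]
        f=lambda v:np.array(hullmask(*v)[:2])-ce[i]
        s_=least_squares(f,[.605,.148],diff_step=1e-4); print(R_,s_.x.round(4),"area",round(hullmask(*s_.x)[2]))
    # plate mask: light greyish region edges
E
python3 - <<'E'
from h import *
p=shot("top"); a=p["img"][185:260,180:295,::-1]; cv2.imwrite("pics/c2.png",cv2.resize(a,(800,522),interpolation=cv2.INTER_CUBIC))
p=shot("scene"); a=p["img"][185:270,200:320,::-1]; cv2.imwrite("pics/c3.png",cv2.resize(a,(800,567),interpolation=cv2.INTER_CUBIC))
E
```

```text
top area [228 212  19  18 271] cent [236.86346863 220.43173432]
0.0205 [0.6081 0.1485] area 220
0.0235 [0.6092 0.1495] area 311
0.0245 [0.6092 0.1495] area 337
0.0255 [0.6092 0.1495] area 364
0.0265 [0.6092 0.1495] area 392
scene area [256 232  17  12 170] cent [263.52352941 237.67647059]
0.0205 [0.6033 0.1466] area 116
0.0235 [0.6096 0.1511] area 213
0.0245 [0.6097 0.1512] area 229
0.0255 [0.6097 0.1512] area 245
0.0265 [0.6097 0.1512] area 262
```

View pics/c2.png

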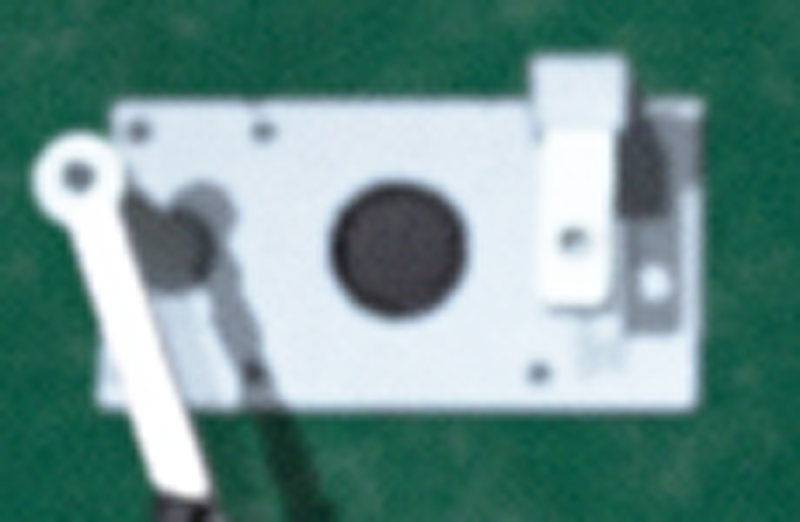

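View pics/c3.png

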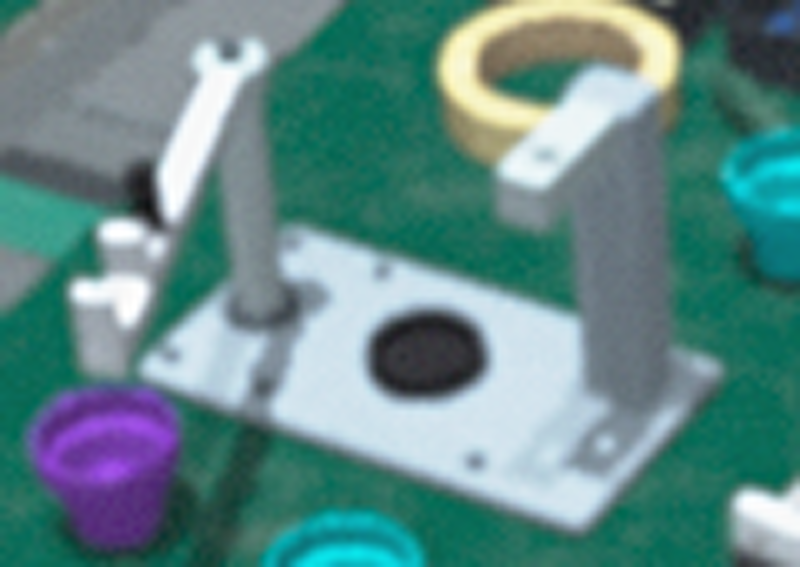

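Run:
```python
from h import *
pt=shot("top"); ps=shot("scene")
print("hole",tri(pt,(262.4,219.2),ps,(281.75,207.95)),onz(pt,262.4,219.2,.152),onz(ps,281.75,207.95,.152))
print("hinge",tri(pt,(191.2,210.3),ps,(234.5,192.2)),onz(pt,191.2,210.3,.132),onz(ps,234.5,192.2,.132))
f=6.957
for c,r in((113,100),(705,98),(697,408),(98,408)): print("plate",onz(pt,180+c/f,185+r/f,.008))
f=6.667
for c,r in((298,225),(722,368),(583,532),(138,370)): print("plateS",onz(ps,200+c/f,185+r/f,.008))
# pin: block, tab
a=pt["img"][190:260,430:500,::-1]; b=ps["img"][265:335,430:500,::-1]
cv2.imwrite("pics/p2.png",cv2.resize(np.hstack([a,b]),(800,400),interpolation=cv2.INTER_CUBIC))
```

```text
hole (array([0.58425657, 0.07050654, 0.15078484]), np.float64(0.0005912965592692646)) [0.58417824 0.07010651 0.152     ] [0.58262445 0.06980925 0.152     ]
hinge (array([0.60973219, 0.22871036, 0.13613616]), np.float64(1.8785809242877587e-05)) [0.61064046 0.22985632 0.132     ] [0.61477859 0.23270959 0.132     ]
plate [0.66509527 0.25266777 0.008     ]
plate [0.66196552 0.04174537 0.008     ]
plate [0.55159229 0.04467005 0.008     ]
plate [0.55464376 0.25488423 0.008     ]
plateS [0.66579975 0.24902062 0.008     ]
plateS [0.65913193 0.04271338 0.008     ]
plateS [0.54798775 0.04249803 0.008     ]
plateS [0.55436207 0.2525981  0.008     ]
```

View pics/p2.png

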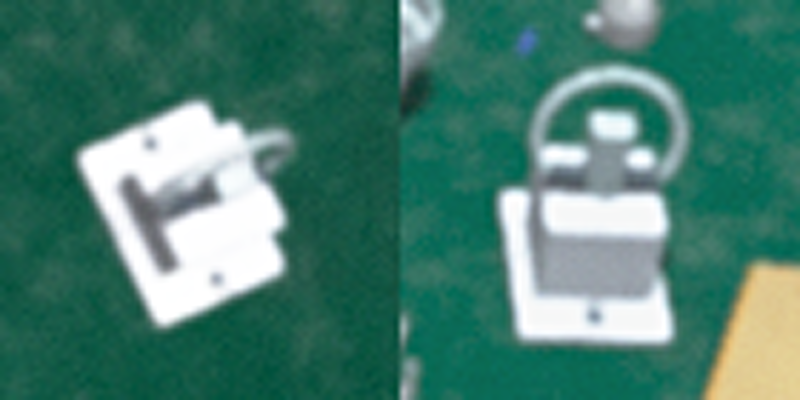

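Carrier: seat at (0.608, 0.149), yaw about -0.02, hole at (0.5835, 0.070, 0.152). I start with cup A at (0.454, -0.014).

Run:
```python
from h import *
to([.454,-.014,.20],0)
```

```text
shift [0.4265, 0.0313, -0.4688] turn [0.0, 68.13, 0.0] dist 0.635 rows>= 13
```

Call:
{"api": "arm_command", "payload": {
  "steps": [
    [[0.4265,0.0313,-0.4688],[0,68.13,0],1],
    [[0.4265,0.0313,-0.4688],[0,68.13,0],1],
    [[0.4265,0.0313,-0.4688],[0,68.13,0],1],
    [[0.4265,0.0313,-0.4688],[0,68.13,0],1],
    [[0.4265,0.0313,-0.4688],[0,68.13,0],1]
  ],
  "force": 40
}}

```text
t: 2.2
tool_pos: [0.3202, 0.3443, 0.219]
tool_rot: [-1.383, 0.884, -0.884]
contact_force: [1.2, -0.1, 0.8]
opening: 0.0852
```

Run:
```python
from h import *
st();to([.454,-.014,.20],0)
```

```text
t 2.2 pos [0.3202 0.3443 0.219 ] fing [ 0.001  0.    -1.   ] jaw [0.907 0.42  0.001] open 0.0852 F [ 1.2 -0.1  0.8] q6 0.23
shift [0.3813, 0.019, -0.0292] turn [-0.04, 24.84, -0.01] dist 0.383 rows>= 8
```

Call:
{"api": "arm_command", "payload": {
  "steps": [
    [[0.381,0.019,-0.029],[0,24.8,0],1],
    [[0.381,0.019,-0.029],[0,24.8,0],1],
    [[0.381,0.019,-0.029],[0,24.8,0],1],
    [[0.381,0.019,-0.029],[0,24.8,0],1],
    [[0.381,0.019,-0.029],[0,24.8,0],1]
  ]
}}

```text
t: 2.7
tool_pos: [0.4076, 0.1101, 0.207]
tool_rot: [-1.208, 1.207, -1.209]
contact_force: [1.0, 0.1, 0.1]
opening: 0.0855
```

Run:
```python
from h import *
st();to([.454,-.014,.20],0)
```

```text
t 2.7 pos [0.4076 0.1101 0.207 ] fing [ 0.002  0.    -1.   ] jaw [1.    0.001 0.002] open 0.0855 F [1.  0.1 0.1] q6 0.09
shift [0.1241, 0.0071, 0.0463] turn [-0.14, 0.05, -0.03] dist 0.133 rows>= 3
```

Call:
{"api": "arm_command", "payload": {
  "steps": [
    [[0.124,0.06,0.0465],[0,0,0],1],
    [[0.124,0.09,0.0465],[0,0,0],1],
    [[0.124,0.11,0.0465],[0,0,0],1],
    [[0.124,0.11,0.0465],[0,0,0],1],
    [[0.124,0.11,0.0465],[0,0,0],1]
  ]
}}

```text
t: 3.2
tool_pos: [0.4522, -0.0151, 0.0935]
tool_rot: [-1.21, 1.215, -1.208]
contact_force: [-0.7, -0.6, -0.2]
opening: 0.0852
```

Run:
```python
from h import *
st();to([.454,-.014,.028],0)
p=shot("scene"); print(proj(p,[[.454,-.014,.05]]))
a=p["img"][220:340,220:380,::-1]; cv2.imwrite("pics/g1.png",cv2.resize(a,(800,600),interpolation=cv2.INTER_CUBIC))
```

```text
t 3.2 pos [ 0.4522 -0.0151  0.0935] fing [-0.004  0.002 -1.   ] jaw [ 1.    -0.003 -0.004] open 0.0852 F [-0.7 -0.6 -0.2] q6 -0.20
shift [-0.001, 0.0655, 0.0021] turn [0.26, -0.15, -0.09] dist 0.066 rows>= 2
[[287.40283892 281.93462742]]
```

View pics/g1.png

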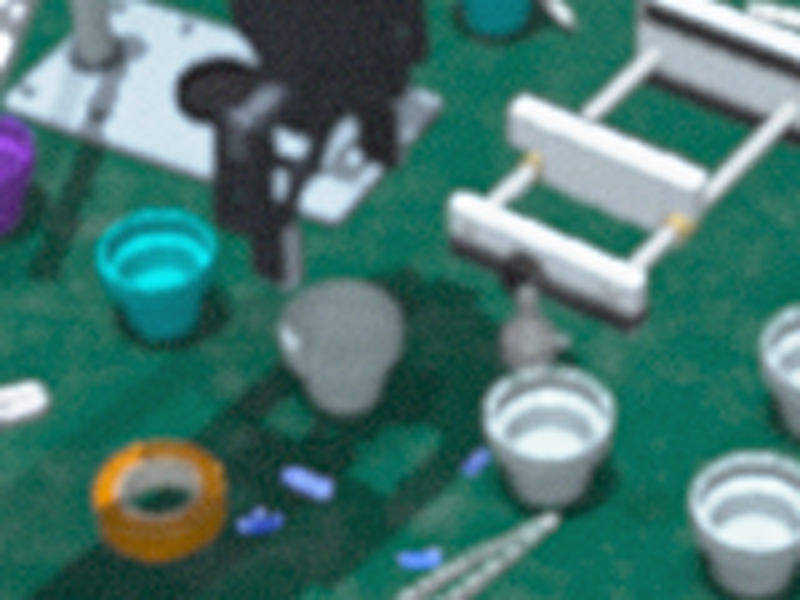

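The gripper is right over cup A, so I go down and grip.

Call:
{"api": "arm_command", "payload": {
  "steps": [
    [[-0.001,0.045,0.002],[0.26,-0.15,-0.09],1],
    [[-0.001,0.0655,0.002],[0.26,-0.15,-0.09],1],
    [[-0.001,0.0655,0.002],[0.26,-0.15,-0.09],0.4],
    [[-0.001,0.0655,0.002],[0.26,-0.15,-0.09],0.4],
    [[-0.001,0.0655,0.002],[0.26,-0.15,-0.09],0.4]
  ]
}}

```text
t: 3.75
tool_pos: [0.4573, -0.013, 0.0328]
tool_rot: [-1.205, 1.201, -1.212]
contact_force: [0.1, -0.8, 0.6]
opening: 0.0566
```

Call:
{"api": "arm_command", "payload": {
  "steps": [
    [[0,0,0],[0,0,0],0.4],
    [[0,0,0],[0,0,0],0.4],
    [[0,0,0],[0,0,0],0.4]
  ]
}}

```text
t: 4.05
tool_pos: [0.4579, -0.0131, 0.0337]
tool_rot: [-1.204, 1.2, -1.213]
contact_force: [-0.4, 0.0, -1.0]
opening: 0.0563
```

Run:
```python
from h import *
st()
p=shot("scene")
a=p["img"][220:340,220:380,::-1]; cv2.imwrite("pics/g2.png",cv2.resize(a,(800,600),interpolation=cv2.INTER_CUBIC))
```

```text
t 4.0 pos [ 0.4579 -0.0131  0.0337] fing [ 0.01  -0.001 -1.   ] jaw [1.    0.002 0.01 ] open 0.0563 F [-0.4  0.  -1. ] q6 -0.19
```

View pics/g2.png

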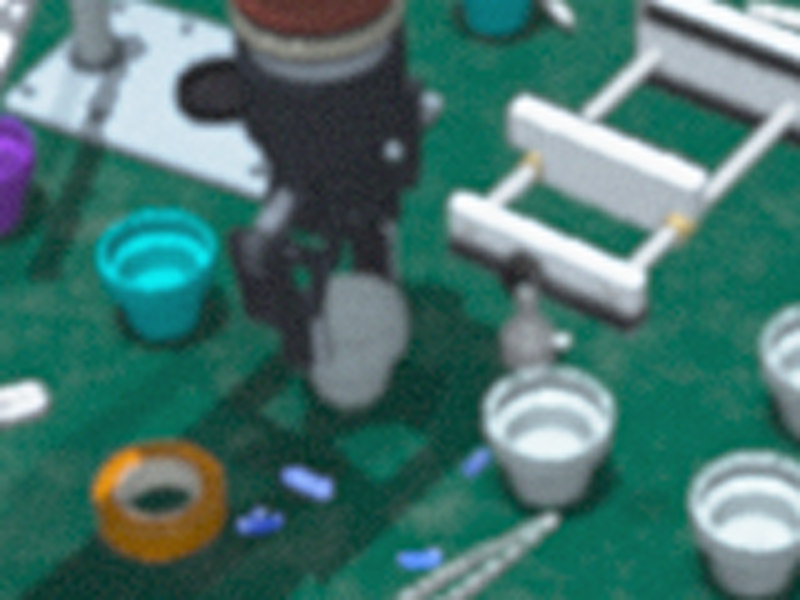

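Call:
{"api": "arm_command", "payload": {
  "steps": [
    [[0,0,0],[0,0,0],0.75],
    [[0,0.003,-0.003],[0,0,0],0.75],
    [[0,0.006,-0.003],[-0.5,0,0],0.75],
    [[0,0.006,-0.003],[-0.5,0,0],0.75],
    [[0,0.006,-0.003],[-0.5,0,0],0.75]
  ]
}}

```text
t: 4.6
tool_pos: [0.4545, -0.0131, 0.027]
tool_rot: [-1.211, 1.208, -1.208]
contact_force: [-0.2, -0.6, 0.7]
opening: 0.0637
```

Run:
```python
from h import *
st(); shot("top"); st(); shot("top"); st()
```

```text
t 4.6 pos [ 0.4545 -0.0131  0.027 ] fing [-0.001 -0.001 -1.   ] jaw [ 1.     0.002 -0.001] open 0.0637 F [-0.2 -0.6  0.7] q6 -0.19
t 4.7 pos [ 0.4546 -0.0131  0.0271] fing [-0.    -0.001 -1.   ] jaw [ 1.     0.002 -0.   ] open 0.0641 F [-0.5  0.4 -0.6] q6 -0.19
t 4.7 pos [ 0.4546 -0.0131  0.0272] fing [-0.    -0.001 -1.   ] jaw [ 1.     0.002 -0.   ] open 0.0640 F [-0.1  0.2  0.5] q6 -0.19
```

Call:
{"api": "arm_command", "payload": {
  "steps": [
    [[0,0,0],[0,0,0],0.4],
    [[0,0,0],[0,0,0],0.4],
    [[0,0,0],[0,0,0],0.4],
    [[0,0,0],[0,0,0],0.4],
    [[0,-0.03,0],[0,0,0],0.4]
  ]
}}

```text
t: 5.2
tool_pos: [0.4509, -0.0124, 0.0534]
tool_rot: [-1.216, 1.215, -1.203]
contact_force: [0.2, 0.5, -2.0]
opening: 0.0573
```

Call:
{"api": "arm_command", "payload": {
  "steps": [
    [[0,-0.05,0],[0,0,0],0.4],
    [[0,-0.1,0],[0,0,0],0.4],
    [[0,-0.15,0],[0,0,0],0.4],
    [[0,-0.16,0],[0,0,0],0.4]
  ]
}}

```text
t: 5.6
tool_pos: [0.4556, -0.0131, 0.2206]
tool_rot: [-1.209, 1.205, -1.21]
contact_force: [0.2, 0.2, 0.2]
opening: 0.0575
```

Run:
```python
from h import *
st(); to([.608,.149,.21],-.02)
p=shot("scene","lift1")
```

```text
t 5.6 pos [ 0.4556 -0.0131  0.2206] fing [ 0.003 -0.002 -1.   ] jaw [1.    0.002 0.003] open 0.0575 F [0.2 0.2 0.2] q6 -0.19
shift [-0.1618, 0.0108, 0.1527] turn [-0.16, 1.27, 0.09] dist 0.223 rows>= 5
```

View pics/lift1.png

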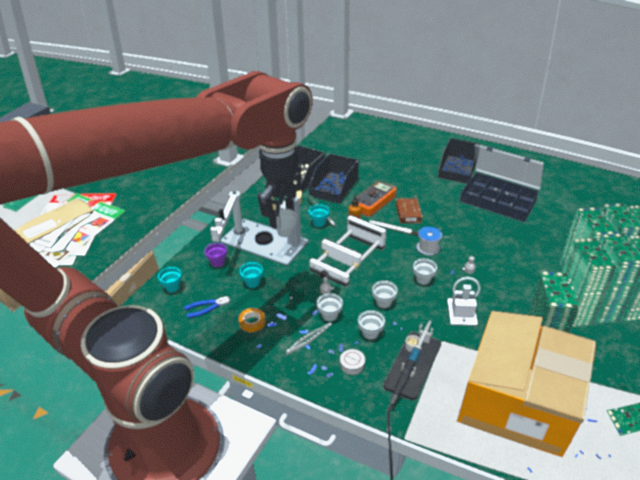

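Call:
{"api": "arm_command", "payload": {
  "steps": [
    [[-0.162,0.011,0.153],[-0.16,1.27,0.09],0.4],
    [[-0.162,0.011,0.153],[-0.16,1.27,0.09],0.4],
    [[-0.162,0.011,0.153],[-0.16,1.27,0.09],0.4],
    [[-0.162,0.011,0.153],[-0.16,1.27,0.09],0.4],
    [[-0.162,0.011,0.153],[-0.16,1.27,0.09],0.4]
  ]
}}

```text
t: 6.15
tool_pos: [0.6081, 0.1519, 0.2042]
tool_rot: [-1.205, 1.227, -1.219]
contact_force: [-0.6, -0.9, -1.6]
opening: 0.0573
```

Run:
```python
from h import *
st(); to([.608,.149,.06],-.02)
```

```text
t 6.2 pos [0.6081 0.1519 0.2042] fing [-0.006  0.001 -1.   ] jaw [ 1.    -0.018 -0.006] open 0.0573 F [-0.6 -0.9 -1.6] q6 0.14
shift [0.003, 0.1442, 0.0009] turn [0.37, 0.12, -0.02] dist 0.144 rows>= 3
```

Call:
{"api": "arm_command", "payload": {
  "steps": [
    [[0.003,0.05,0.001],[0.37,0,0],0.4],
    [[0.003,0.1,0.001],[0.37,0,0],0.4],
    [[0.003,0.14,0.001],[0.37,0,0],0.4],
    [[0.003,0.144,0.001],[0.37,0,0],0.4],
    [[0.003,0.144,0.001],[0.37,0,0],0.4]
  ]
}}

```text
t: 6.65
tool_pos: [0.606, 0.1487, 0.0574]
tool_rot: [-1.205, 1.226, -1.22]
contact_force: [0.7, -0.5, -0.0]
opening: 0.0575
```

Run:
```python
from h import *
st(); to([.608,.149,.037],-.02)
p=shot("scene")
a=p["img"][170:290,190:350,::-1]; cv2.imwrite("pics/g3.png",cv2.resize(a,(800,600),interpolation=cv2.INTER_CUBIC))
```

```text
t 6.7 pos [0.606  0.1487 0.0574] fing [-0.006 -0.    -1.   ] jaw [ 1.    -0.018 -0.006] open 0.0575 F [ 0.7 -0.5 -0. ] q6 0.14
shift [-0.0003, 0.0203, 0.0021] turn [0.32, 0.12, 0.02] dist 0.02 rows>= 1
```

View pics/g3.png

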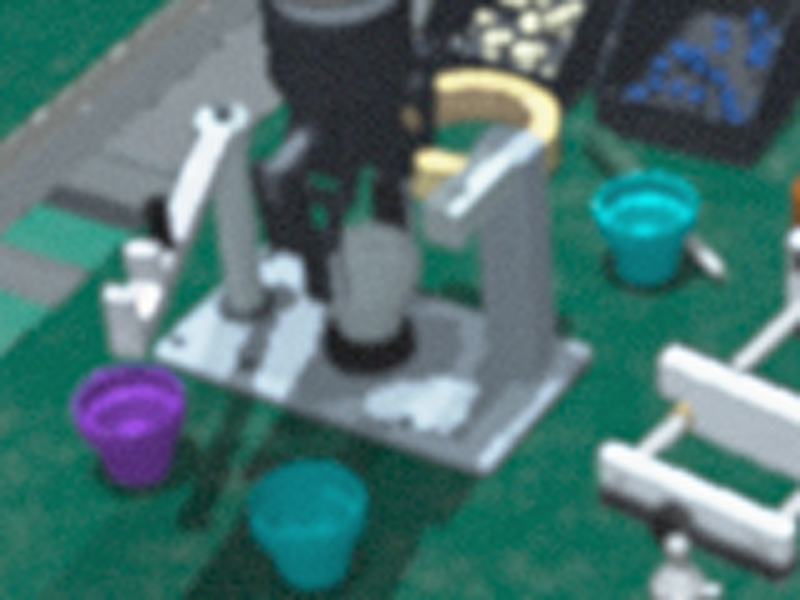

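The cup is centred over the socket, so I lower and release it.

Call:
{"api": "arm_command", "payload": {
  "steps": [
    [[0,0.01,0.002],[0.3,0,0],0.4],
    [[0,0.019,0.002],[0.3,0,0],0.4],
    [[0,0.02,0.002],[0.3,0,0],0.4],
    [[0,0.02,0.002],[0.3,0,0],0.4]
  ]
}}

```text
t: 7.1
tool_pos: [0.6132, 0.1507, 0.0461]
tool_rot: [-1.19, 1.216, -1.225]
contact_force: [-6.9, 3.0, 14.5]
opening: 0.0576
```

Call:
{"api": "arm_command", "payload": {
  "steps": [
    [[0,0,0],[0,0,0],1],
    [[0,0,0],[0,0,0],1],
    [[0,0,0],[0,0,0],1],
    [[0,-0.04,0],[0,0,0],1],
    [[0,-0.09,0],[0,0,0],1]
  ]
}}

```text
t: 7.6
tool_pos: [0.6093, 0.1497, 0.1327]
tool_rot: [-1.197, 1.222, -1.222]
contact_force: [1.2, 0.8, 0.6]
opening: 0.0857
```

Run:
```python
from h import *
st(); to([.53,.05,.21],0)
p=shot("scene")
a=p["img"][170:290,190:350,::-1]; cv2.imwrite("pics/g4.png",cv2.resize(a,(800,600),interpolation=cv2.INTER_CUBIC))
```

```text
t 7.6 pos [0.6093 0.1497 0.1327] fing [ 0.003  0.002 -1.   ] jaw [ 1.    -0.018  0.003] open 0.0857 F [1.2 0.8 0.6] q6 0.14
shift [0.101, -0.0778, -0.0773] turn [-0.17, -1.05, -0.13] dist 0.149 rows>= 3
```

View pics/g4.png

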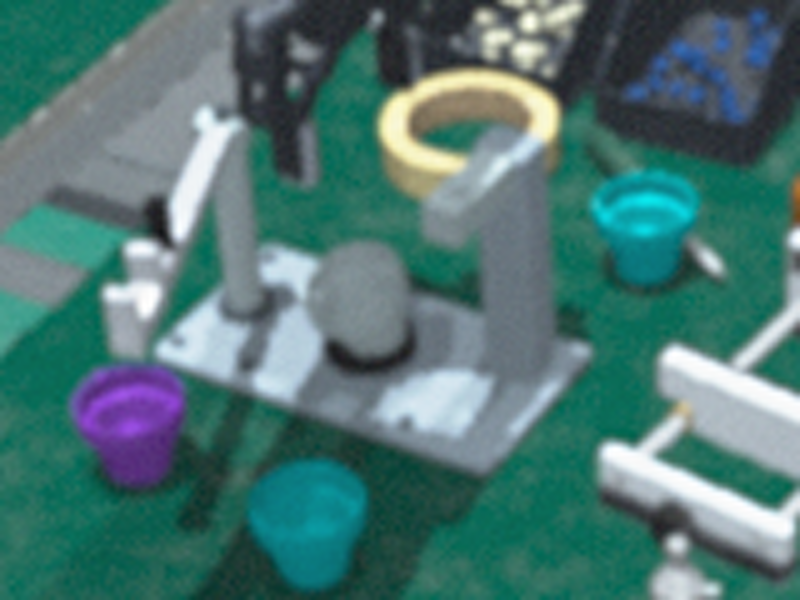

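Call:
{"api": "arm_command", "payload": {
  "steps": [
    [[0,-0.06,0],[0,0,0],1],
    [[0.1,-0.078,-0.077],[0,-1,0],1],
    [[0.2,-0.078,-0.12],[0,-1,0],1],
    [[0.277,-0.078,-0.166],[0,-1,0],1],
    [[0.277,-0.078,-0.166],[0,-1,0],1]
  ]
}}

```text
t: 8.15
tool_pos: [0.5067, -0.0172, 0.2112]
tool_rot: [-1.189, 1.194, -1.217]
contact_force: [0.8, -0.9, -0.2]
opening: 0.0858
```

Run:
```python
from h import *
st(); to([.4437,-.128,.11],0)
p=shot("scene"); q=shot("top")
for k in (p,q):
    for z in(.05,.054,.058,.062,.064): print(z,np.round(fitcirc(k,.608,.149,[(z,.028)],.01),4))
a=p["img"][190:270,220:320,::-1]; b=q["img"][180:260,190:290,::-1]; cv2.imwrite("pics/g5.png",cv2.resize(np.hstack([a,b]),(800,320),interpolation=cv2.INTER_CUBIC))
```

```text
t 8.2 pos [ 0.5067 -0.0172  0.2112] fing [ 0.023  0.004 -1.   ] jaw [1.    0.    0.023] open 0.0858 F [ 0.8 -0.9 -0.2] q6 -0.19
shift [0.1112, 0.0993, -0.0654] turn [-1.31, 0.01, -0.24] dist 0.163 rows>= 4
0.05 [1.531928e+02 6.070000e-01 1.460000e-01]
0.054 [1.605706e+02 6.150000e-01 1.590000e-01]
0.058 [1.640838e+02 6.110000e-01 1.580000e-01]
0.062 [1.635862e+02 6.070000e-01 1.550000e-01]
0.064 [1.621607e+02 6.050000e-01 1.540000e-01]
0.05 [1.777161e+02 6.010000e-01 1.450000e-01]
0.054 [1.78463e+02 6.00000e-01 1.45000e-01]
0.058 [1.785948e+02 5.990000e-01 1.440000e-01]
0.062 [1.778785e+02 5.980000e-01 1.440000e-01]
0.064 [1.783433e+02 5.980000e-01 1.430000e-01]
```

View pics/g5.png

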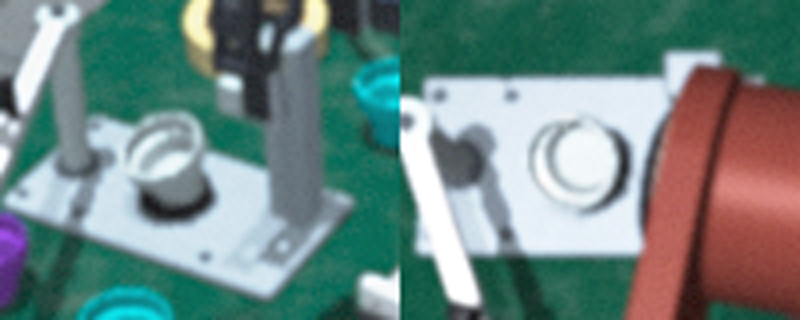

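```bash
cat >> h.py <<'E'
def tiltcup(imgs,x0,y0,z0,tmax=.4,n=4000,seed=0,H=.044):
    """fit rim circle r .028 with tilt, by random search + refine, over pictures"""
    gs=[gmag(p) for p in imgs]
    gs=[g/g.mean() for g in gs]
    def cost(v):
        ax=R.from_rotvec([v[3],v[4],0]); c=circ(0,0,0,.028); c=ax.apply(c)+v[:3]
        return -sum(np.minimum(samp(g,proj(p,c)),8).mean() for g,p in zip(gs,imgs))
    from scipy.optimize import differential_evolution
    b=[(x0-.02,x0+.02),(y0-.02,y0+.02),(z0-.006,z0+.016),(-tmax,tmax),(-tmax,tmax)]
    r=differential_evolution(cost,b,seed=seed,maxiter=80,popsize=12,tol=1e-6)
    ax=R.from_rotvec([r.x[3],r.x[4],0]).apply([0,0,1]); return r.x,ax,r.fun,r.x[:3]-H*ax
E
python3 - <<'E'
from h import *
p=shot("scene"); q=shot("top")
for im in([p,q],[p],[q]):
    v,ax,f,foot=tiltcup(im,.608,.149,.056); print(v.round(4),"axis",ax.round(3),round(f,2),"foot",foot.round(4))
v,ax,f,foot=tiltcup([p,q],.608,.149,.056)
c=R.from_rotvec([v[3],v[4],0]).apply(circ(0,0,0,.028))+v[:3]
out=[]
for k,(r0,c0) in((p,(200,225)),(q,(185,200))):
    a=cv2.resize(k["img"][r0:r0+65,c0:c0+65,::-1],(400,400),interpolation=cv2.INTER_CUBIC)
    for u,w in proj(k,c)[::2]: cv2.circle(a,(int((u-c0+.5)*400/65),int((w-r0+.5)*400/65)),1,(0,0,255),-1)
    out.append(a)
cv2.imwrite("pics/g6.png",np.hstack(out))
E
```

```text
[0.5981 0.1359 0.0613 0.0226 0.3969] axis [ 0.387 -0.022  0.922] -8.11 foot [0.5811 0.1369 0.0207]
[ 0.6149  0.157   0.0505  0.2724 -0.0774] axis [-0.076 -0.269  0.96 ] -4.39 foot [0.6182 0.1688 0.0082]
[0.6    0.1377 0.0503 0.2196 0.3998] axis [ 0.386 -0.212  0.898] -4.14 foot [0.583  0.147  0.0108]
```

View pics/g6.png

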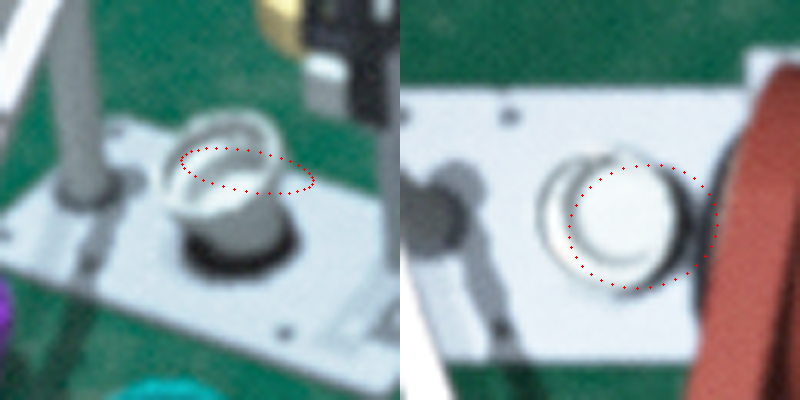

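Run:
```python
from h import *
p=shot("scene"); q=shot("top")
print(tri(p,(261.1,226.8),q,(234.5,220.75)))
# zoom bigger
for n,k,(r0,c0) in(("a",p,(212,243)),("b",q,(203,216))):
    a=cv2.resize(k["img"][r0:r0+40,c0:c0+40,::-1],(600,600),interpolation=cv2.INTER_CUBIC); cv2.imwrite(f"pics/g7{n}.png",a)
a=np.hstack([cv2.imread("pics/g7a.png"),cv2.imread("pics/g7b.png")]); cv2.imwrite("pics/g7.png",cv2.resize(a,(800,400)))
```

```text
(array([0.59975732, 0.14774856, 0.05776644]), np.float64(0.001113925548696422))
```

View pics/g7.png

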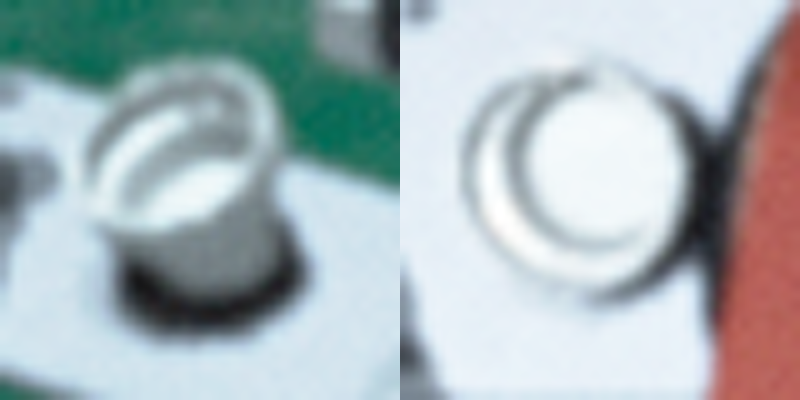

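The cup leans toward -x: the foot landed about 5 mm too far in +x because the arm had not settled. I'll regrip along x, which straightens it, then reseat slowly.

Run:
```python
from h import *
st(); to([.604,.149,.20],-.02)
```

```text
t 8.4 pos [ 0.5081 -0.0155  0.211 ] fing [ 0.022  0.005 -1.   ] jaw [ 1.    -0.     0.022] open 0.0851 F [-0.1  0.   0.4] q6 -0.18
shift [-0.1644, 0.0139, 0.0956] turn [-1.27, 1.14, -0.3] dist 0.191 rows>= 4
```

Call:
{"api": "arm_command", "payload": {
  "steps": [
    [[-0.05,0,0.03],[-1.27,1.14,-0.3],1],
    [[-0.1,0.01,0.06],[-1.27,1.14,-0.3],1],
    [[-0.145,0.014,0.085],[-1.27,1.14,-0.3],1],
    [[-0.164,0.014,0.0955],[-1.27,1.14,-0.3],1],
    [[-0.164,0.014,0.0955],[-1.27,1.14,-0.3],1]
  ]
}}

```text
t: 8.95
tool_pos: [0.605, 0.1542, 0.1983]
tool_rot: [-1.203, 1.221, -1.217]
contact_force: [-0.3, -1.3, -0.8]
opening: 0.0853
```

Call:
{"api": "arm_command", "payload": {
  "steps": [
    [[0,0.04,0],[0,0,0],1],
    [[0,0.07,0],[0,0,0],1],
    [[0,0.09,0],[0,0,0],1],
    [[0,0.09,0],[0,0,0],1],
    [[0,0.09,0],[0,0,0],1]
  ]
}}

```text
t: 9.45
tool_pos: [0.6048, 0.1548, 0.1082]
tool_rot: [-1.204, 1.22, -1.216]
contact_force: [0.7, -0.2, 0.2]
opening: 0.0854
```

Run:
```python
from h import *
st(); to([.604,.150,.043],-.02)
```

```text
t 9.4 pos [0.6048 0.1548 0.1082] fing [-0.002  0.001 -1.   ] jaw [ 1.    -0.012 -0.002] open 0.0854 F [ 0.7 -0.2  0.2] q6 0.14
shift [0.0049, 0.0652, -0.0006] turn [0.13, 0.45, -0.06] dist 0.065 rows>= 2
```

Call:
{"api": "arm_command", "payload": {
  "steps": [
    [[0.005,0.03,0],[0.13,0.4,0],1],
    [[0.005,0.055,0],[0.13,0.4,0],1],
    [[0.005,0.065,0],[0.13,0.4,0],1],
    [[0.005,0.065,0],[0.13,0.4,0],0.4],
    [[0.005,0.065,0],[0.13,0.4,0],0.4]
  ]
}}

```text
t: 9.95
tool_pos: [0.606, 0.1502, 0.0452]
tool_rot: [-1.197, 1.222, -1.224]
contact_force: [-0.2, 0.1, 1.6]
opening: 0.0588
```

Call:
{"api": "arm_command", "payload": {
  "steps": [
    [[0,0,0],[0,0,0],0.4],
    [[0,0,0],[0,0,0],0.4],
    [[0,-0.015,0],[0,0,0],0.4],
    [[0,-0.02,0],[0,0,0],0.4],
    [[0,-0.02,0],[0,0,0],0.4]
  ]
}}

```text
t: 10.45
tool_pos: [0.6073, 0.1503, 0.0675]
tool_rot: [-1.194, 1.219, -1.225]
contact_force: [-0.3, -0.6, -0.3]
opening: 0.0341
```

Run:
```python
from h import *
st(); to([.608,.150,.066],-.02)
p=shot("scene");q=shot("top")
a=np.hstack([p["img"][200:250,235:285,::-1],q["img"][195:245,210:260,::-1]]); cv2.imwrite("pics/g8.png",cv2.resize(a,(800,400),interpolation=cv2.INTER_CUBIC))
```

```text
t 10.4 pos [0.6073 0.1503 0.0675] fing [ 0.007  0.002 -1.   ] jaw [ 1.    -0.019  0.007] open 0.0341 F [-0.3 -0.6 -0.3] q6 0.14
shift [0.0003, 0.0015, 0.0007] turn [-0.38, 0.06, -0.11] dist 0.002 rows>= 1
```

View pics/g8.png

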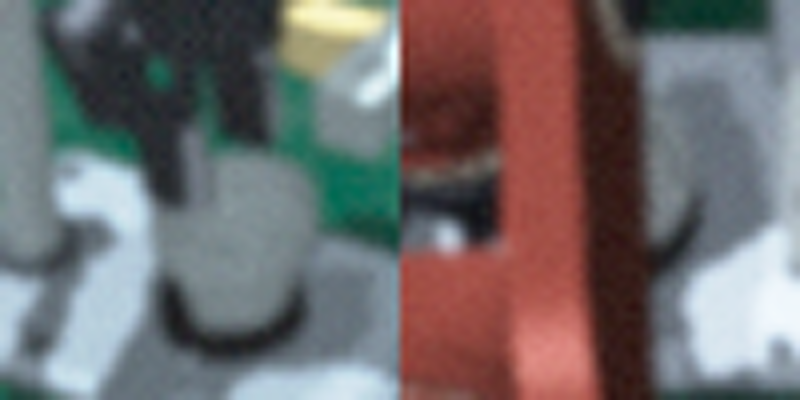

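Call:
{"api": "arm_command", "payload": {
  "steps": [
    [[0,-0.04,0],[0,0,0],1],
    [[0,-0.09,0],[0,0,0],1],
    [[0,-0.14,0],[0,0,0],1],
    [[0.05,-0.15,-0.02],[0,0,0],1],
    [[0.1,-0.15,-0.05],[0,0,0],1]
  ]
}}

```text
t: 11.05
tool_pos: [0.562, 0.0615, 0.219]
tool_rot: [-1.193, 1.214, -1.225]
contact_force: [-0.3, -1.1, -0.5]
opening: 0.0851
```

Call:
{"api": "arm_command", "payload": {
  "steps": [
    [[0.05,0,-0.05],[0,0,0],1],
    [[0.1,0,-0.06],[0,0,0],1],
    [[0.14,0,-0.08],[0,0,0],1]
  ]
}}

```text
t: 11.35
tool_pos: [0.4841, -0.0663, 0.2178]
tool_rot: [-1.194, 1.213, -1.225]
contact_force: [-0.5, -0.4, 0.7]
opening: 0.0854
```

```bash
cat >> h.py <<'E'
def zoom(name,boxes,H=400):
    out=[]
    for p,r0,c0,h,w in boxes: out.append(cv2.resize(p["img"][r0:r0+h,c0:c0+w,::-1],(int(w*H/h),H),interpolation=cv2.INTER_CUBIC))
    cv2.imwrite(f"pics/{name}.png",np.hstack(out))
E
python3 - <<'E'
from h import *
st()
p=shot("scene");q=shot("top")
zoom("g9",[(p,205,240,45,45),(q,198,212,45,45)])
E
```

```text
t 11.3 pos [ 0.4841 -0.0663  0.2178] fing [ 0.01   0.001 -1.   ] jaw [ 1.    -0.016  0.01 ] open 0.0854 F [-0.5 -0.4  0.7] q6 -0.28
```

View pics/g9.png

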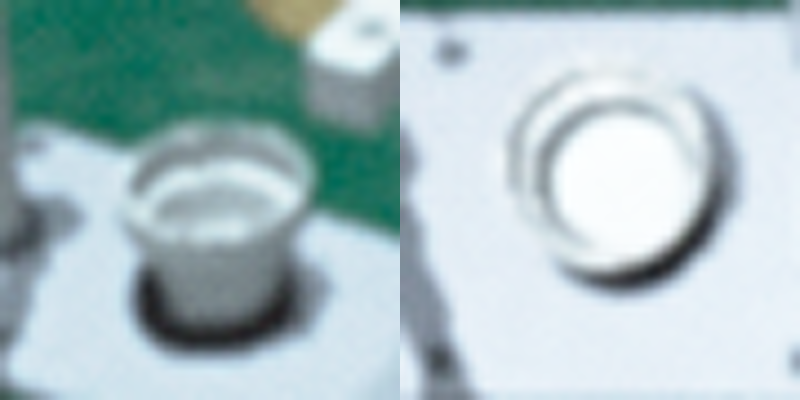

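```bash
cat >> h.py <<'E'
def overlay(name,items,H=400):
    """items: (p,r0,c0,h,w,[pts3d arrays])"""
    out=[]
    for p,r0,c0,h,w,arrs in items:
        s=H/h; a=cv2.resize(p["img"][r0:r0+h,c0:c0+w,::-1],(int(w*s),H),interpolation=cv2.INTER_CUBIC)
        for k,X in enumerate(arrs):
            for u,v in proj(p,X): cv2.circle(a,(int((u-c0+.5)*s),int((v-r0+.5)*s)),1,[(0,0,255),(255,0,0),(0,200,0),(255,0,255)][k%4],-1)
        out.append(a)
    cv2.imwrite(f"pics/{name}.png",np.hstack(out))
E
python3 - <<'E'
from h import *
p=shot("scene");q=shot("top")
for k in(p,q):
  for z in(.048,.054,.06): print(z,np.round(fitcirc(k,.608,.150,[(z,.028)],.01),4))
A=[circ(.608,.150,.054,.028),circ(.608,.150,.02,.0245)]
overlay("g10",[(p,205,240,45,45,A),(q,198,212,45,45,A)])
E
```

```text
0.048 [1.480381e+02 6.050000e-01 1.430000e-01]
0.054 [1.585002e+02 6.160000e-01 1.490000e-01]
0.06 [1.59167e+02 6.10000e-01 1.45000e-01]
0.048 [1.848793e+02 6.060000e-01 1.430000e-01]
0.054 [1.821566e+02 6.050000e-01 1.410000e-01]
0.06 [1.792248e+02 6.040000e-01 1.400000e-01]
```

View pics/g10.png

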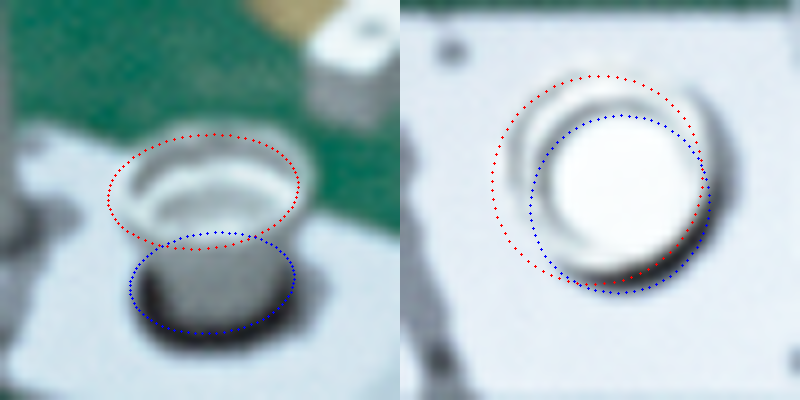

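Run:
```python
from h import *
p=shot("scene");q=shot("top")
print(tri(p,(264.5-.5,225.8-.5),q,(235.7-.5,217.35-.5)))
A=[circ(.610,.147,.058,.028),circ(.608,.150,.02,.0245)]
overlay("g11",[(p,205,240,45,45,A),(q,198,212,45,45,A)])
```

```text
(array([0.6096196 , 0.14589564, 0.05658104]), np.float64(0.00021780705750737076))
```

View pics/g11.png

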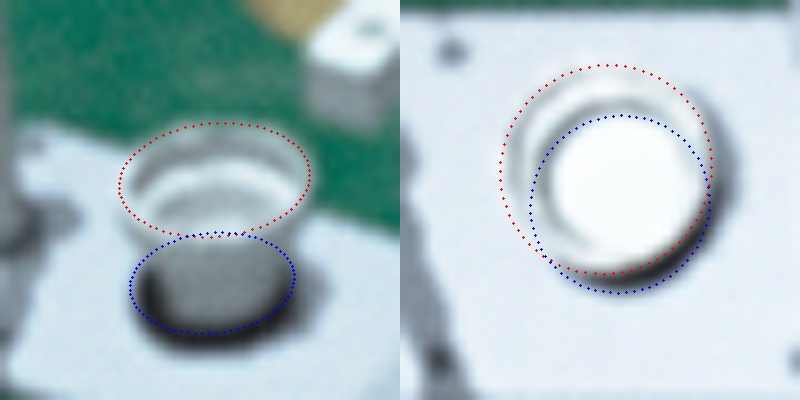

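Run:
```python
from h import *
from scipy.optimize import differential_evolution
imgs=[shot("scene"),shot("top")]; gs=[gmag(p) for p in imgs]; gs=[g/g.mean() for g in gs]
def mk(v): return R.from_rotvec([v[3],v[4],0]).apply(circ(0,0,0,.028))+v[:3]
def cost(v): return -sum(np.minimum(samp(g,proj(p,mk(v))),8).mean() for g,p in zip(gs,imgs))
c0=[.6096,.1459,.0566]
r=differential_evolution(cost,[(c-.005,c+.005) for c in c0]+[(-.25,.25)]*2,seed=1,maxiter=80)
ax=R.from_rotvec([r.x[3],r.x[4],0]).apply([0,0,1]); print(r.x.round(4),r.fun,ax.round(3),(r.x[:3]-.044*ax).round(4), cost(c0+[0,0]))
overlay("g12",[(imgs[0],205,240,45,45,[mk(r.x)]),(imgs[1],198,212,45,45,[mk(r.x)])])
```

```text
[ 0.6112  0.1473  0.0565 -0.0158 -0.1096] -7.648837089538574 [-0.109  0.016  0.994] [0.616  0.1466 0.0128] -6.3068876
```

View pics/g12.png

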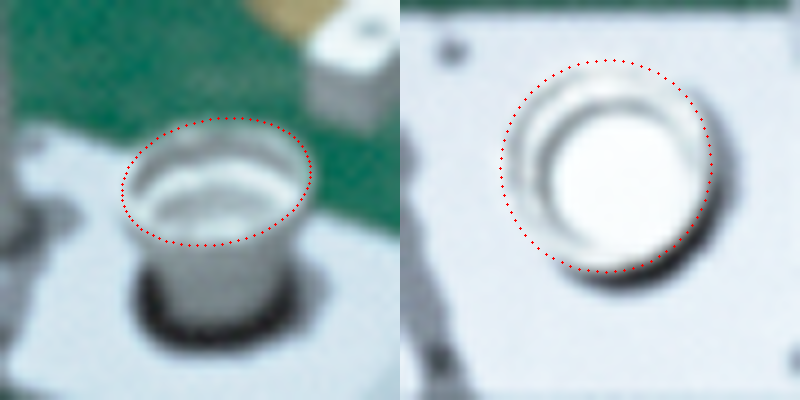

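Still leaning 0.11 rad toward -x with the foot too far in +x. I regrip deeper, lift, recentre and settle before lowering.

Run:
```python
from h import *
st(); to([.610,.148,.20],-.02)
```

```text
t 11.8 pos [ 0.4858 -0.0641  0.2178] fing [ 0.01   0.001 -1.   ] jaw [ 1.    -0.015  0.01 ] open 0.0857 F [-0.5  0.4  0.2] q6 -0.27
shift [-0.2138, 0.0192, 0.1209] turn [-0.54, 0.31, -0.08] dist 0.246 rows>= 5
```

Call:
{"api": "arm_command", "payload": {
  "steps": [
    [[-0.214,0.019,0.121],[-0.54,0.31,0],1],
    [[-0.214,0.019,0.121],[-0.54,0.31,0],1],
    [[-0.214,0.019,0.121],[-0.54,0.31,0],1],
    [[-0.214,0.019,0.121],[-0.54,0.31,0],1],
    [[-0.214,0.019,0.121],[-0.54,0.31,0],1]
  ]
}}

```text
t: 12.25
tool_pos: [0.6108, 0.1519, 0.1996]
tool_rot: [-1.2, 1.223, -1.221]
contact_force: [1.3, -0.7, 0.6]
opening: 0.0854
```

Call:
{"api": "arm_command", "payload": {
  "steps": [
    [[0,0.04,0],[0,0,0],1],
    [[0,0.08,0],[0,0,0],1],
    [[0,0.11,0],[0,0,0],1],
    [[0,0.11,0],[0,0,0],1],
    [[0,0.11,0],[0,0,0],1]
  ]
}}

```text
t: 12.75
tool_pos: [0.6105, 0.1531, 0.0894]
tool_rot: [-1.202, 1.222, -1.219]
contact_force: [1.5, 0.5, 1.0]
opening: 0.0854
```

Run:
```python
from h import *
st(); to([.610,.148,.040],-.02)
```

```text
t 12.8 pos [0.6105 0.1531 0.0894] fing [-0.001  0.001 -1.   ] jaw [ 1.    -0.016 -0.001] open 0.0854 F [1.5 0.5 1. ] q6 0.14
shift [0.0052, 0.0494, -0.0003] turn [0.08, 0.26, -0.07] dist 0.05 rows>= 1
```

Call:
{"api": "arm_command", "payload": {
  "steps": [
    [[0.005,0.025,0],[0,0.2,0],1],
    [[0.005,0.045,0],[0,0.2,0],1],
    [[0.005,0.049,0],[0,0.2,0],1],
    [[0.005,0.049,0],[0,0.2,0],1],
    [[0.005,0.049,0],[0,0.2,0],1]
  ]
}}

```text
t: 13.25
tool_pos: [0.6121, 0.1486, 0.043]
tool_rot: [-1.197, 1.222, -1.223]
contact_force: [0.3, 0.1, -0.5]
opening: 0.0859
```

Call:
{"api": "arm_command", "payload": {
  "steps": [
    [[0,0,0],[0,0,0],0.4],
    [[0,0,0],[0,0,0],0.4],
    [[0,0,0],[0,0,0],0.4],
    [[0,0,0],[0,0,0],0.4],
    [[0,0,0],[0,0,0],0.4]
  ]
}}

```text
t: 13.75
tool_pos: [0.6135, 0.1488, 0.0459]
tool_rot: [-1.195, 1.22, -1.224]
contact_force: [-1.9, -0.7, 7.6]
opening: 0.0557
```

Call:
{"api": "arm_command", "payload": {
  "steps": [
    [[0,-0.01,0],[0,0,0],0.4],
    [[0,-0.02,0],[0,0,0],0.4],
    [[0,-0.02,0],[0,0,0],0.4],
    [[0,-0.02,0],[0,0,0],0.4]
  ]
}}

```text
t: 14.15
tool_pos: [0.6137, 0.1488, 0.0665]
tool_rot: [-1.194, 1.219, -1.224]
contact_force: [-0.2, 0.0, -0.3]
opening: 0.0557
```

Run:
```python
from h import *
st(); to([.608,.150,.06],-.02)
p=shot("scene");q=shot("top")
zoom("g13",[(p,200,235,50,50)])
```

```text
t 14.2 pos [0.6137 0.1488 0.0665] fing [ 0.006  0.002 -1.   ] jaw [ 1.    -0.019  0.006] open 0.0557 F [-0.2  0.  -0.3] q6 0.14
shift [-0.0011, 0.0064, -0.0057] turn [-0.36, 0.07, -0.14] dist 0.009 rows>= 1
```

View pics/g13.png

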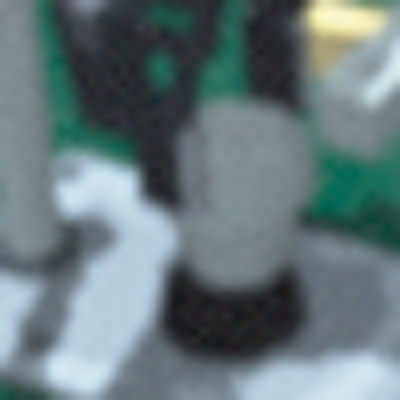

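Call:
{"api": "arm_command", "payload": {
  "steps": [
    [[-0.001,0,-0.004],[-0.36,0,0],0.4],
    [[-0.001,0,-0.006],[-0.36,0,0],0.4],
    [[-0.001,0,-0.006],[-0.36,0,0],0.4],
    [[-0.001,0,-0.006],[-0.36,0,0],0.4],
    [[-0.001,0,-0.006],[-0.36,0,0],0.4]
  ]
}}

```text
t: 14.75
tool_pos: [0.607, 0.1498, 0.0653]
tool_rot: [-1.2, 1.225, -1.22]
contact_force: [0.1, 0.3, -1.1]
opening: 0.0559
```

Run:
```python
from h import *
st(); to([.608,.150,.06],-.02)
p=shot("scene");q=shot("top")
x,y=.608,.1485
A=[circ(x,y,.074,.028),circ(x,y,.030,.016),circ(.609,.150,.02,.0245),circ(.609,.150,.008,.0245)]
overlay("g14",[(p,195,235,60,60,A),(p,195,235,60,60,[])])
```

```text
t 14.8 pos [0.607  0.1498 0.0653] fing [-0.002  0.002 -1.   ] jaw [ 1.    -0.019 -0.002] open 0.0559 F [ 0.1  0.3 -1.1] q6 0.14
shift [-0.0002, 0.0053, 0.001] turn [0.11, 0.08, -0.12] dist 0.005 rows>= 1
```

View pics/g14.png

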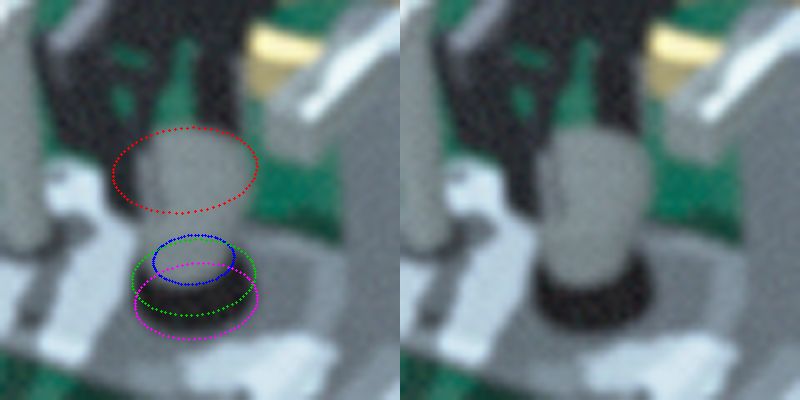

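Call:
{"api": "arm_command", "payload": {
  "steps": [
    [[0,0.005,0.0005],[0,0,0],0.4],
    [[0,0.01,0.0005],[0,0,0],0.4],
    [[0,0.015,0.0005],[0,0,0],0.4],
    [[0,0.018,0.0005],[0,0,0],0.4],
    [[0,0.018,0.0005],[0,0,0],0.4]
  ]
}}

```text
t: 15.35
tool_pos: [0.6072, 0.1498, 0.0467]
tool_rot: [-1.201, 1.226, -1.22]
contact_force: [0.1, 0.7, -0.8]
opening: 0.056
```

Run:
```python
from h import *
st()
p=shot("scene"); st()
zoom("g15",[(p,195,235,60,60)])
```

```text
t 15.3 pos [0.6072 0.1498 0.0467] fing [-0.003  0.002 -1.   ] jaw [ 1.    -0.019 -0.003] open 0.0560 F [ 0.1  0.7 -0.8] q6 0.14
t 15.4 pos [0.6073 0.1498 0.047 ] fing [-0.002  0.002 -1.   ] jaw [ 1.    -0.019 -0.002] open 0.0562 F [ 0.5  0.3 -0.1] q6 0.14
```

View pics/g15.png

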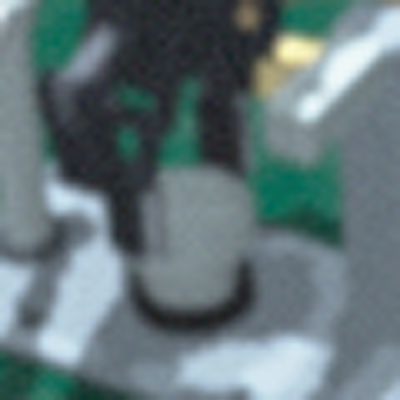

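Call:
{"api": "arm_command", "payload": {
  "steps": [
    [[0,0.002,0.001],[0,0,0],0.4],
    [[0,0.004,0.001],[0,0,0],0.4],
    [[0,0.006,0.001],[0,0,0],0.4],
    [[0,0.006,0.001],[0,0,0],0.4]
  ]
}}

```text
t: 15.8
tool_pos: [0.6087, 0.1501, 0.0458]
tool_rot: [-1.202, 1.227, -1.219]
contact_force: [-11.5, -1.6, 22.0]
opening: 0.056
```

Call:
{"api": "arm_command", "payload": {
  "steps": [
    [[0,-0.001,0],[0,0,0],0.4],
    [[0,-0.001,0],[0,0,0],1],
    [[0,-0.001,0],[0,0,0],1],
    [[0,-0.001,0],[0,0,0],1],
    [[0,-0.04,0],[0,0,0],1]
  ]
}}

```text
t: 16.3
tool_pos: [0.6036, 0.1493, 0.0787]
tool_rot: [-1.213, 1.236, -1.214]
contact_force: [-0.4, -0.2, -0.9]
opening: 0.0856
```

Call:
{"api": "arm_command", "payload": {
  "steps": [
    [[0,-0.05,0],[0,0,0],1],
    [[0,-0.1,0],[0,0,0],1],
    [[0,-0.14,0],[0,0,0],1],
    [[0.05,-0.14,-0.02],[0,0,0],1],
    [[0.1,-0.14,-0.05],[0,0,0],1]
  ]
}}

```text
t: 16.8
tool_pos: [0.5616, 0.06, 0.2215]
tool_rot: [-1.212, 1.231, -1.215]
contact_force: [1.0, -1.1, -1.0]
opening: 0.0856
```

Call:
{"api": "arm_command", "payload": {
  "steps": [
    [[0.05,0,-0.05],[0,0,0],1],
    [[0.1,0,-0.06],[0,0,0],1],
    [[0.14,0,-0.08],[0,0,0],1]
  ]
}}

```text
t: 17.1
tool_pos: [0.484, -0.0676, 0.2221]
tool_rot: [-1.212, 1.23, -1.214]
contact_force: [0.2, -0.7, -0.1]
opening: 0.0851
```

```bash
cat >> h.py <<'E'
def rimfit(imgs,c0,name=None,d=.006,tm=.25,crop=45):
    from scipy.optimize import differential_evolution
    gs=[gmag(p) for p in imgs]; gs=[g/g.mean() for g in gs]
    mk=lambda v:R.from_rotvec([v[3],v[4],0]).apply(circ(0,0,0,.028))+v[:3]
    cost=lambda v:-sum(np.minimum(samp(g,proj(p,mk(v))),8).mean() for g,p in zip(gs,imgs))
    r=differential_evolution(cost,[(c-d,c+d) for c in c0]+[(-tm,tm)]*2,seed=1,maxiter=80)
    ax=R.from_rotvec([r.x[3],r.x[4],0]).apply([0,0,1]); print("rim",r.x[:3].round(4),"axis",ax.round(3),"foot",(r.x[:3]-.044*ax).round(4),"score",round(-r.fun,2))
    if name:
        it=[]
        for p in imgs:
            u=proj(p,[c0])[0]; it.append((p,int(u[1])-crop//2,int(u[0])-crop//2,crop,crop,[mk(r.x)]))
        overlay(name,it)
    return r.x
E
python3 - <<'E'
from h import *
st()
rimfit([shot("scene"),shot("top")],[.609,.149,.056],"g16")
E
```

```text
t 17.1 pos [ 0.484  -0.0676  0.2221] fing [-0.014 -0.001 -1.   ] jaw [ 1.    -0.015 -0.014] open 0.0851 F [ 0.2 -0.7 -0.1] q6 -0.27
rim [0.6097 0.1485 0.0561] axis [ 0.038 -0.238  0.97 ] foot [0.6081 0.159  0.0134] score 7.78
```

View pics/g16.png

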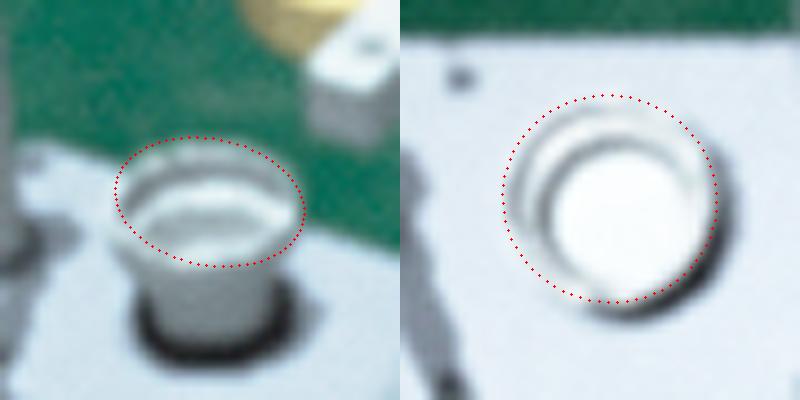

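Run:
```python
from h import *
for i in range(2):
  im=[shot("scene"),shot("top")]
  rimfit(im,[.608,.149,.054],"g17",d=.005,tm=.03)
rimfit([shot("scene"),shot("top")],[.4437,-.128,.044],d=.006,tm=.1)
```

```text
rim [0.6086 0.1491 0.0569] axis [-0.029 -0.028  0.999] foot [0.6099 0.1503 0.013 ] score 7.66
rim [0.609  0.1492 0.0565] axis [-0.029 -0.024  0.999] foot [0.6103 0.1503 0.0125] score 7.65
rim [ 0.4427 -0.1283  0.0461] axis [-0.061 -0.058  0.996] foot [ 0.4454 -0.1258  0.0023] score 10.86
```

View pics/g17.png

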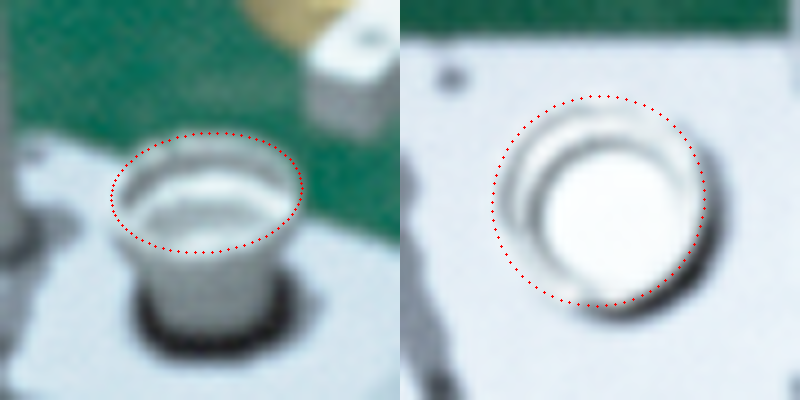

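Cup 1 now stands upright in the seat; the fit bias matches a cup on the flat bench. Next is cup B.

Run:
```python
from h import *
to([.4437,-.128,.10],0)
```

```text
shift [0.0633, 0.1229, -0.0393] turn [0.82, -0.82, 0.0] dist 0.144 rows>= 3
```

Call:
{"api": "arm_command", "payload": {
  "steps": [
    [[0.04,0.03,-0.02],[0.8,-0.8,0],1],
    [[0.063,0.075,-0.039],[0.8,-0.8,0],1],
    [[0.063,0.12,-0.039],[0.8,-0.8,0],1],
    [[0.063,0.123,-0.039],[0.8,-0.8,0],1],
    [[0.063,0.123,-0.039],[0.8,-0.8,0],1]
  ]
}}

```text
t: 18.0
tool_pos: [0.4437, -0.1266, 0.0991]
tool_rot: [-1.211, 1.211, -1.206]
contact_force: [0.7, 0.3, 0.6]
opening: 0.0853
```

Run:
```python
from h import *
st();to([.4437,-.128,.028],0)
```

```text
t 18.0 pos [ 0.4437 -0.1266  0.0991] fing [-0.003  0.001 -1.   ] jaw [ 1.     0.001 -0.003] open 0.0853 F [0.7 0.3 0.6] q6 -0.44
shift [0.0015, 0.0711, 0.0002] turn [0.17, 0.06, -0.09] dist 0.071 rows>= 2
```

Call:
{"api": "arm_command", "payload": {
  "steps": [
    [[0.0015,0.04,0],[0.17,0,0],1],
    [[0.0015,0.065,0],[0.17,0,0],1],
    [[0.0015,0.072,0],[0.17,0,0],1],
    [[0.0015,0.072,0],[0.17,0,0],1],
    [[0.0015,0.072,0],[0.17,0,0],1]
  ]
}}

```text
t: 18.5
tool_pos: [0.4458, -0.1285, 0.0299]
tool_rot: [-1.207, 1.205, -1.21]
contact_force: [0.2, 0.5, 1.1]
opening: 0.0852
```

Call:
{"api": "arm_command", "payload": {
  "steps": [
    [[0,0,0],[0,0,0],0.4],
    [[0,0,0],[0,0,0],0.4],
    [[0,0,0],[0,0,0],0.4],
    [[0,0,0],[0,0,0],0.4],
    [[0,0,0],[0,0,0],0.4]
  ]
}}

```text
t: 19.0
tool_pos: [0.4474, -0.1292, 0.0323]
tool_rot: [-1.206, 1.202, -1.212]
contact_force: [-1.1, 1.1, 8.8]
opening: 0.0549
```

Call:
{"api": "arm_command", "payload": {
  "steps": [
    [[0,-0.02,-0.002],[0,0,0],0.4],
    [[0,-0.06,-0.002],[0,0,0],0.4],
    [[0,-0.11,-0.002],[0,0,0],0.4],
    [[0,-0.16,-0.002],[0,0,0],0.4],
    [[0,-0.185,-0.002],[0,0,0],0.4]
  ]
}}

```text
t: 19.5
tool_pos: [0.4458, -0.1298, 0.2235]
tool_rot: [-1.203, 1.194, -1.219]
contact_force: [0.2, -0.3, 0.5]
opening: 0.0543
```

Run:
```python
from h import *
st();to([.607,.149,.215],-.02)
p=shot("scene"); u=proj(p,[.4437,-.128,.2])[0].astype(int); zoom("g18",[(p,u[1]-40,u[0]-40,80,80)])
```

```text
t 19.5 pos [ 0.4458 -0.1298  0.2235] fing [ 0.015 -0.005 -1.   ] jaw [1.    0.002 0.015] open 0.0543 F [ 0.2 -0.3  0.5] q6 -0.45
shift [-0.2786, 0.0094, 0.1615] turn [-0.86, 1.25, 0.3] dist 0.322 rows>= 7
```

View pics/g18.png

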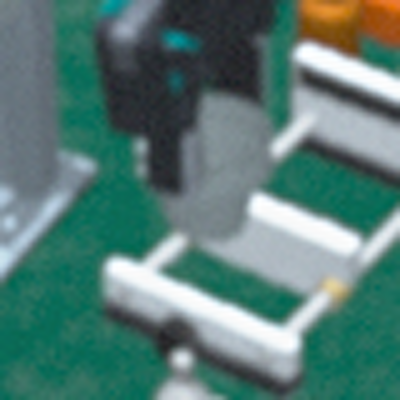

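Call:
{"api": "arm_command", "payload": {
  "steps": [
    [[-0.2786,0.01,0.1615],[-0.86,1.25,0.3],0.4],
    [[-0.2786,0.01,0.1615],[-0.86,1.25,0.3],0.4],
    [[-0.2786,0.01,0.1615],[-0.86,1.25,0.3],0.4],
    [[-0.2786,0.01,0.1615],[-0.86,1.25,0.3],0.4],
    [[-0.2786,0.01,0.1615],[-0.86,1.25,0.3],0.4]
  ]
}}

```text
t: 20.05
tool_pos: [0.5722, 0.088, 0.2179]
tool_rot: [-1.198, 1.219, -1.228]
contact_force: [0.7, -0.8, 0.3]
opening: 0.0546
```

Run:
```python
from h import *
st();to([.607,.149,.15],-.02)
```

```text
t 20.1 pos [0.5722 0.088  0.2179] fing [ 0.005 -0.002 -1.   ] jaw [ 1.    -0.02   0.005] open 0.0546 F [ 0.7 -0.8  0.3] q6 0.05
shift [-0.0618, 0.0679, 0.0332] turn [-0.3, 0.0, 0.13] dist 0.098 rows>= 2
```

Call:
{"api": "arm_command", "payload": {
  "steps": [
    [[-0.04,0,0.022],[-0.3,0,0],0.4],
    [[-0.062,0.02,0.033],[-0.3,0,0],0.4],
    [[-0.062,0.068,0.033],[-0.3,0,0],0.4],
    [[-0.062,0.107,0.033],[-0.3,0,0],0.4],
    [[-0.062,0.107,0.033],[-0.3,0,0],0.4]
  ]
}}

```text
t: 20.55
tool_pos: [0.6018, 0.1487, 0.1032]
tool_rot: [-1.213, 1.232, -1.22]
contact_force: [0.1, -1.0, -0.6]
opening: 0.0546
```

Run:
```python
from h import *
st();to([.607,.149,.06],-.02)
p=shot("scene"); u=proj(p,[.607,.149,.08])[0].astype(int); zoom("g19",[(p,u[1]-35,u[0]-35,70,70)],560)
```

```text
t 20.6 pos [0.6018 0.1487 0.1032] fing [-0.014 -0.004 -1.   ] jaw [ 1.    -0.02  -0.014] open 0.0546 F [ 0.1 -1.  -0.6] q6 0.14
shift [-0.0006, 0.0432, 0.0058] turn [0.79, 0.03, 0.24] dist 0.044 rows>= 1
```

View pics/g19.png

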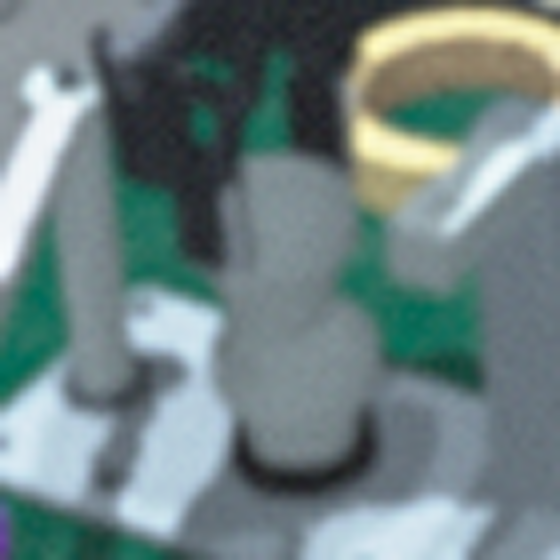

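Call:
{"api": "arm_command", "payload": {
  "steps": [
    [[0,0,0.006],[0.8,0,0.2],0.4],
    [[0,0,0.006],[0.8,0,0.2],0.4],
    [[0,0.005,0.006],[0.8,0,0.2],0.4],
    [[0,0.01,0.006],[0.8,0,0.2],0.4]
  ]
}}

```text
t: 21.0
tool_pos: [0.6114, 0.1487, 0.0991]
tool_rot: [-1.192, 1.217, -1.228]
contact_force: [0.0, -0.0, -0.6]
opening: 0.0546
```

Run:
```python
from h import *
st();to([.609,.149,.06],-.02)
p=shot("scene"); u=proj(p,[.607,.149,.08])[0].astype(int); zoom("g20",[(p,u[1]-35,u[0]-35,70,70)],560)
```

```text
t 21.0 pos [0.6114 0.1487 0.0991] fing [ 0.01   0.001 -1.   ] jaw [ 1.   -0.02  0.01] open 0.0546 F [ 0.  -0.  -0.6] q6 0.14
shift [-0.0002, 0.0391, -0.0028] turn [-0.56, -0.01, -0.04] dist 0.039 rows>= 1
```

View pics/g20.png

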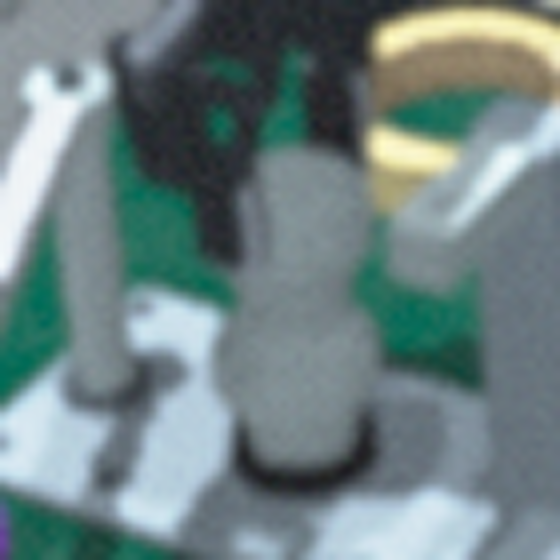

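Call:
{"api": "arm_command", "payload": {
  "steps": [
    [[0,0.01,-0.002],[-0.5,0,0],0.4],
    [[0,0.02,-0.002],[-0.5,0,0],0.4],
    [[0,0.028,-0.002],[-0.5,0,0],0.4],
    [[0,0.034,-0.002],[-0.5,0,0],0.4],
    [[0,0.036,-0.002],[-0.5,0,0],0.4]
  ]
}}

```text
t: 21.55
tool_pos: [0.6078, 0.1486, 0.0598]
tool_rot: [-1.202, 1.227, -1.222]
contact_force: [0.4, 0.4, -0.6]
opening: 0.0548
```

Run:
```python
from h import *
st();to([.609,.149,.056],-.02)
```

```text
t 21.6 pos [0.6078 0.1486 0.0598] fing [-0.004  0.    -1.   ] jaw [ 1.    -0.02  -0.004] open 0.0548 F [ 0.4  0.4 -0.6] q6 0.14
shift [-0.0004, 0.0038, 0.0012] turn [0.22, -0.0, -0.01] dist 0.004 rows>= 1
```

Call:
{"api": "arm_command", "payload": {
  "steps": [
    [[0,0.002,0.001],[0.2,0,0],0.4],
    [[0,0.004,0.001],[0.2,0,0],0.4],
    [[0,0.005,0.001],[0.2,0,0],0.4],
    [[0,0.005,0.001],[0.2,0,0],0.4]
  ]
}}

```text
t: 21.95
tool_pos: [0.6098, 0.1491, 0.0577]
tool_rot: [-1.198, 1.224, -1.224]
contact_force: [-5.2, 1.1, 10.7]
opening: 0.0547
```

Call:
{"api": "arm_command", "payload": {
  "steps": [
    [[0,0,0],[0,0,0],0.4],
    [[0,0,0],[0,0,0],0.8],
    [[0,0,0],[0,0,0],1],
    [[0,0,0],[0,0,0],1],
    [[0,-0.04,0],[0,0,0],1]
  ]
}}

```text
t: 22.45
tool_pos: [0.6047, 0.1484, 0.0908]
tool_rot: [-1.21, 1.233, -1.219]
contact_force: [0.0, -0.1, -0.4]
opening: 0.0858
```

Call:
{"api": "arm_command", "payload": {
  "steps": [
    [[0,-0.05,0],[0,0,0],1],
    [[0,-0.1,0],[0,0,0],1],
    [[0,-0.13,0],[0,0,0],1],
    [[0.05,-0.13,-0.02],[0,0,0],1],
    [[0.1,-0.13,-0.05],[0,0,0],1]
  ]
}}

```text
t: 22.95
tool_pos: [0.5614, 0.0592, 0.2232]
tool_rot: [-1.208, 1.228, -1.219]
contact_force: [0.6, -0.8, -0.5]
opening: 0.0854
```

Call:
{"api": "arm_command", "payload": {
  "steps": [
    [[0.05,0,-0.04],[0,0,0],1],
    [[0.1,0,-0.04],[0,0,0],1],
    [[0.15,0,-0.06],[0,0,0],1],
    [[0.2,0,-0.06],[0,0,0],1]
  ]
}}

```text
t: 23.35
tool_pos: [0.4977, -0.1264, 0.2239]
tool_rot: [-1.209, 1.228, -1.219]
contact_force: [0.3, 0.4, -0.0]
opening: 0.0857
```

Run:
```python
from h import *
st()
im=[shot("scene","s2"),shot("top","t2")]
rimfit(im,[.608,.149,.068],"g21",d=.006,tm=.1)
for c in([.4352,-.2325],[.5374,-.2218],[.6544,-.2788]): rimfit(im,c+[.044],d=.006,tm=.02)
```

```text
t 23.4 pos [ 0.4977 -0.1264  0.2239] fing [-0.009 -0.001 -1.   ] jaw [ 1.    -0.017 -0.009] open 0.0857 F [ 0.3  0.4 -0. ] q6 -0.37
rim [0.6073 0.1493 0.0738] axis [-0.088 -0.06   0.994] foot [0.6111 0.152  0.03  ] score 8.0
rim [ 0.4326 -0.234   0.0476] axis [-0.019 -0.016  1.   ] foot [ 0.4334 -0.2333  0.0036] score 11.33
rim [ 0.5332 -0.2243  0.0478] axis [-0.017 -0.017  1.   ] foot [ 0.5339 -0.2236  0.0038] score 5.96
rim [ 0.6546 -0.2799  0.0458] axis [-0.018 -0.004  1.   ] foot [ 0.6554 -0.2797  0.0018] score 12.56
```

View pics/g21.png

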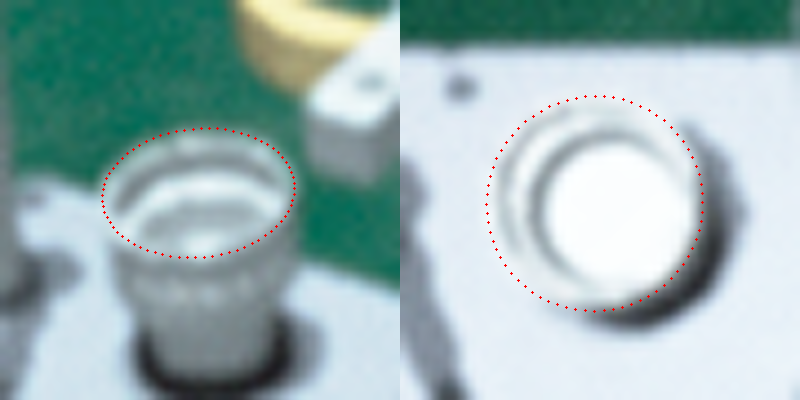

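View pics/s2.png

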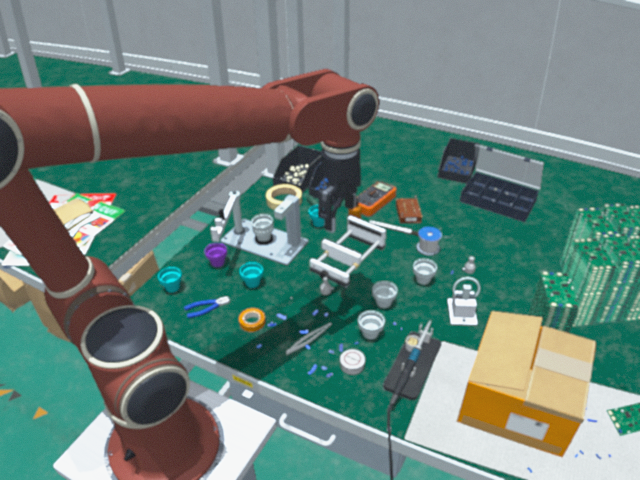

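Cup 2 is nested. Next is cup C.

Run:
```python
from h import *
to([.4345,-.233,.10],0)
```

```text
shift [0.1041, 0.1248, -0.0599] turn [0.52, -1.45, 0.2] dist 0.173 rows>= 4
```

Call:
{"api": "arm_command", "payload": {
  "steps": [
    [[0.04,0.02,-0.03],[0.5,-1,0.2],1],
    [[0.08,0.06,-0.05],[0.5,-1,0.2],1],
    [[0.104,0.1,-0.06],[0.5,-1,0.2],1],
    [[0.104,0.125,-0.06],[0.5,-1,0.2],1],
    [[0.104,0.125,-0.06],[0.5,-1,0.2],1]
  ]
}}

```text
t: 23.95
tool_pos: [0.4303, -0.2306, 0.0938]
tool_rot: [-1.206, 1.227, -1.206]
contact_force: [-0.8, 0.8, -0.3]
opening: 0.0858
```

Run:
```python
from h import *
st();to([.4345,-.233,.027],0)
```

```text
t 23.9 pos [ 0.4303 -0.2306  0.0938] fing [-0.01   0.007 -1.   ] jaw [ 1.   -0.01 -0.01] open 0.0858 F [-0.8  0.8 -0.3] q6 -0.63
shift [0.0028, 0.0668, 0.0049] turn [0.57, -0.57, -0.42] dist 0.067 rows>= 2
```

Call:
{"api": "arm_command", "payload": {
  "steps": [
    [[0.0028,0.03,0.003],[0.5,-0.5,-0.4],1],
    [[0.0028,0.055,0.003],[0.5,-0.5,-0.4],1],
    [[0.0028,0.067,0.003],[0.5,-0.5,-0.4],1],
    [[0.0028,0.067,0.003],[0.5,-0.5,-0.4],1],
    [[0.0028,0.067,0.003],[0.5,-0.5,-0.4],1]
  ]
}}

```text
t: 24.45
tool_pos: [0.434, -0.2332, 0.0285]
tool_rot: [-1.209, 1.208, -1.211]
contact_force: [0.3, -0.5, 0.3]
opening: 0.085
```

Run:
```python
from h import *
st();to([.4345,-.233,.027],0)
```

```text
t 24.4 pos [ 0.434  -0.2332  0.0285] fing [ 0.001 -0.001 -1.   ] jaw [ 1.    -0.     0.001] open 0.0850 F [ 0.3 -0.5  0.3] q6 -0.64
shift [-0.0002, 0.0015, 0.0005] turn [-0.05, -0.02, 0.06] dist 0.002 rows>= 1
```

Call:
{"api": "arm_command", "payload": {
  "steps": [
    [[0,0.001,0],[0,0,0],0.4],
    [[0,0.001,0],[0,0,0],0.4],
    [[0,0.001,0],[0,0,0],0.4],
    [[0,0.001,0],[0,0,0],0.4],
    [[0,0.001,0],[0,0,0],0.4]
  ]
}}

```text
t: 24.95
tool_pos: [0.4355, -0.2341, 0.0301]
tool_rot: [-1.208, 1.206, -1.213]
contact_force: [-2.2, 2.4, 7.5]
opening: 0.0574
```

Call:
{"api": "arm_command", "payload": {
  "steps": [
    [[0,-0.02,0],[0,0,0],0.4],
    [[0,-0.06,0],[0,0,0],0.4],
    [[0,-0.11,0],[0,0,0],0.4],
    [[0,-0.16,0],[0,0,0],0.4],
    [[0,-0.19,0],[0,0,0],0.4]
  ]
}}

```text
t: 25.45
tool_pos: [0.4361, -0.2345, 0.2258]
tool_rot: [-1.207, 1.199, -1.219]
contact_force: [1.4, -1.0, 0.2]
opening: 0.057
```

Run:
```python
from h import *
st();to([.607,.149,.218],-.02)
```

```text
t 25.4 pos [ 0.4361 -0.2345  0.2258] fing [ 0.01  -0.007 -1.   ] jaw [ 1.   -0.    0.01] open 0.0570 F [ 1.4 -1.   0.2] q6 -0.64
shift [-0.3836, 0.0067, 0.1707] turn [-0.55, 1.12, 0.4] dist 0.42 rows>= 9
```

Call:
{"api": "arm_command", "payload": {
  "steps": [
    [[-0.3836,0.007,0.1707],[-0.55,1.1,0.4],0.4],
    [[-0.3836,0.007,0.1707],[-0.55,1.1,0.4],0.4],
    [[-0.3836,0.007,0.1707],[-0.55,1.1,0.4],0.4],
    [[-0.3836,0.007,0.1707],[-0.55,1.1,0.4],0.4],
    [[-0.3836,0.007,0.1707],[-0.55,1.1,0.4],0.4]
  ]
}}

```text
t: 25.95
tool_pos: [0.538, -0.0037, 0.2196]
tool_rot: [-1.199, 1.222, -1.225]
contact_force: [1.2, -0.8, 0.2]
opening: 0.0572
```

Run:
```python
from h import *
st();to([.607,.149,.218],-.02)
```

```text
t 25.9 pos [ 0.538  -0.0037  0.2196] fing [ 0.002 -0.    -1.   ] jaw [ 1.    -0.02   0.002] open 0.0572 F [ 1.2 -0.8  0.2] q6 -0.13
shift [-0.1541, 0.0016, 0.0659] turn [-0.1, 0.01, 0.02] dist 0.168 rows>= 4
```

Call:
{"api": "arm_command", "payload": {
  "steps": [
    [[-0.154,0,0.067],[0,0,0],0.4],
    [[-0.154,0,0.067],[0,0,0],0.4],
    [[-0.154,0,0.067],[0,0,0],0.4],
    [[-0.154,0,0.067],[0,0,0],0.4],
    [[-0.154,0.03,0.067],[0,0,0],0.4]
  ]
}}

```text
t: 26.45
tool_pos: [0.612, 0.1519, 0.1953]
tool_rot: [-1.191, 1.213, -1.226]
contact_force: [0.7, -0.7, -0.2]
opening: 0.0571
```

Call:
{"api": "arm_command", "payload": {
  "steps": [
    [[0,0.03,0],[0,0,0],0.4],
    [[0,0.06,0],[0,0,0],0.4],
    [[0,0.07,0],[0,0,0],0.4],
    [[0,0.07,0],[0,0,0],0.4],
    [[0,0.07,0],[0,0,0],0.4]
  ]
}}

```text
t: 26.95
tool_pos: [0.6136, 0.1517, 0.1268]
tool_rot: [-1.19, 1.212, -1.227]
contact_force: [0.4, -0.6, -0.1]
opening: 0.0568
```

Run:
```python
from h import *
st();to([.609,.149,.073],-.02)
p=shot("scene"); u=proj(p,[.607,.149,.09])[0].astype(int); zoom("g22",[(p,u[1]-35,u[0]-35,70,70)],500)
```

```text
t 26.9 pos [0.6136 0.1517 0.1268] fing [ 0.014  0.001 -1.   ] jaw [ 1.    -0.017  0.014] open 0.0568 F [ 0.4 -0.6 -0.1] q6 0.14
shift [0.0029, 0.0537, -0.0053] turn [-0.81, 0.18, -0.1] dist 0.054 rows>= 2
```

View pics/g22.png

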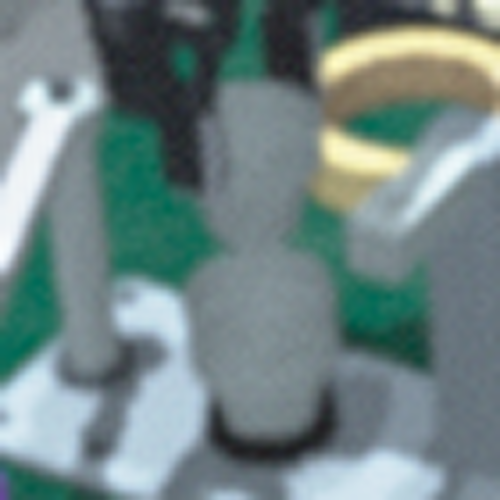

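Call:
{"api": "arm_command", "payload": {
  "steps": [
    [[0.003,0.01,-0.005],[-0.8,0,0],0.4],
    [[0.003,0.03,-0.005],[-0.8,0,0],0.4],
    [[0.003,0.044,-0.005],[-0.8,0,0],0.4],
    [[0.003,0.048,-0.005],[-0.8,0,0],0.4],
    [[0.003,0.048,-0.005],[-0.8,0,0],0.4]
  ]
}}

```text
t: 27.5
tool_pos: [0.6091, 0.1489, 0.0785]
tool_rot: [-1.2, 1.222, -1.22]
contact_force: [-0.4, -0.8, -0.8]
opening: 0.0568
```

Run:
```python
from h import *
st();to([.609,.149,.068],-.02)
```

```text
t 27.5 pos [0.6091 0.1489 0.0785] fing [-0.     0.002 -1.   ] jaw [ 1.    -0.017 -0.   ] open 0.0568 F [-0.4 -0.8 -0.8] q6 0.14
shift [-0.0001, 0.0105, -0.0001] turn [0.01, 0.19, -0.1] dist 0.011 rows>= 1
```

Call:
{"api": "arm_command", "payload": {
  "steps": [
    [[0,0.004,-0.0005],[0,0,0],0.4],
    [[0,0.007,-0.0005],[0,0,0],0.4],
    [[0,0.01,-0.0005],[0,0,0],0.4],
    [[0,0.011,-0.0005],[0,0,0],0.4],
    [[0,0.011,-0.0005],[0,0,0],0.4]
  ]
}}

```text
t: 28.0
tool_pos: [0.6102, 0.1494, 0.0706]
tool_rot: [-1.197, 1.22, -1.221]
contact_force: [-2.5, 0.3, 8.9]
opening: 0.057
```

Call:
{"api": "arm_command", "payload": {
  "steps": [
    [[0,0,0],[0,0,0],0.4],
    [[0,0,0],[0,0,0],0.8],
    [[0,0,0],[0,0,0],1],
    [[0,0,0],[0,0,0],1],
    [[0,-0.04,0],[0,0,0],1]
  ]
}}

```text
t: 28.5
tool_pos: [0.605, 0.1486, 0.1036]
tool_rot: [-1.209, 1.23, -1.216]
contact_force: [1.3, 0.5, -0.5]
opening: 0.0853
```

Call:
{"api": "arm_command", "payload": {
  "steps": [
    [[0,-0.05,0],[0,0,0],1],
    [[0,-0.1,0],[0,0,0],1],
    [[0,-0.115,0],[0,0,0],1],
    [[0.05,-0.115,-0.02],[0,0,0],1],
    [[0.1,-0.115,-0.05],[0,0,0],1]
  ]
}}

```text
t: 29.0
tool_pos: [0.5611, 0.0591, 0.2195]
tool_rot: [-1.209, 1.227, -1.215]
contact_force: [-0.1, -0.5, 0.7]
opening: 0.0853
```

Call:
{"api": "arm_command", "payload": {
  "steps": [
    [[0.05,0,-0.03],[0,0,0],1],
    [[0.1,0,-0.02],[0,0,0],1],
    [[0.15,0,-0.02],[0,0,0],1],
    [[0.2,0,-0.02],[0,0,0],1]
  ]
}}

```text
t: 29.4
tool_pos: [0.5376, -0.1345, 0.219]
tool_rot: [-1.209, 1.227, -1.215]
contact_force: [1.1, -0.6, 0.0]
opening: 0.0854
```

Run:
```python
from h import *
st()
im=[shot("scene","s3"),shot("top","t3")]
rimfit(im,[.608,.149,.083],"g23",d=.006,tm=.1)
for c in([.5374,-.2218],[.6544,-.2788]): rimfit(im,c+[.044],d=.006,tm=.02)
```

```text
t 29.4 pos [ 0.5376 -0.1345  0.219 ] fing [-0.01  0.   -1.  ] jaw [ 1.    -0.014 -0.01 ] open 0.0854 F [ 1.1 -0.6  0. ] q6 -0.36
rim [0.6067 0.1488 0.0865] axis [-0.098 -0.09   0.991] foot [0.611  0.1528 0.0429] score 8.3
rim [ 0.5356 -0.2222  0.045 ] axis [-0.018  0.001  1.   ] foot [ 0.5364 -0.2223  0.001 ] score 9.22
rim [ 0.6493 -0.2797  0.0499] axis [-0.02  -0.017  1.   ] foot [ 0.6501 -0.279   0.0059] score 6.43
```

View pics/g23.png

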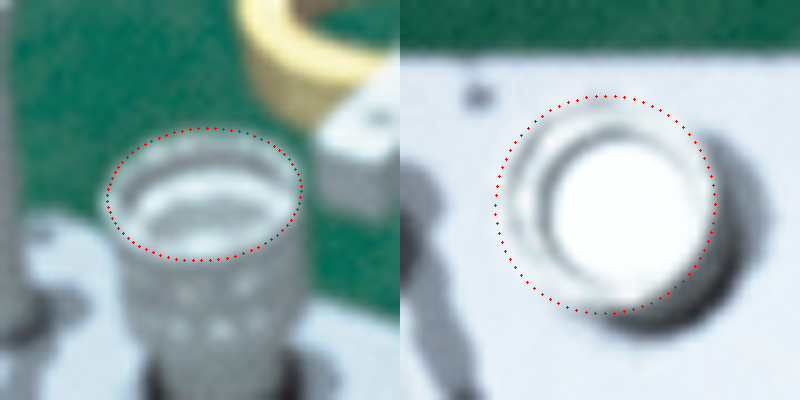

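View pics/s3.png

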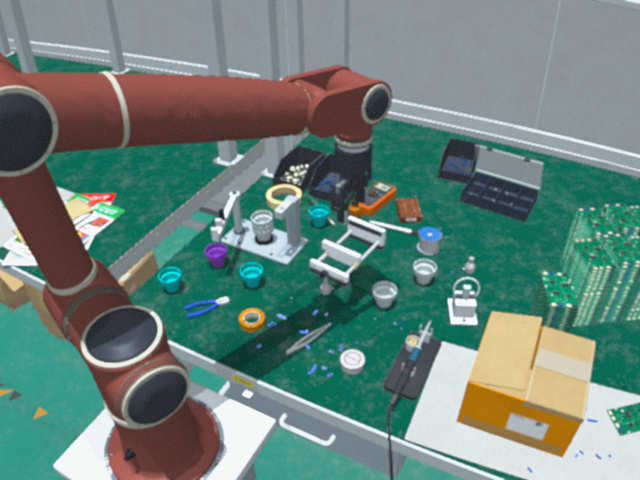

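Run:
```python
from h import *
to([.5365,-.222,.10],0)
```

```text
shift [0.0839, 0.119, 0.0021] turn [0.6, -1.23, 0.08] dist 0.146 rows>= 3
```

Call:
{"api": "arm_command", "payload": {
  "steps": [
    [[0.05,0.01,0.002],[0.6,-1.2,0],1],
    [[0.084,0.05,0.002],[0.6,-1.2,0],1],
    [[0.084,0.09,0.002],[0.6,-1.2,0],1],
    [[0.084,0.119,0.002],[0.6,-1.2,0],1],
    [[0.084,0.119,0.002],[0.6,-1.2,0],1]
  ]
}}

```text
t: 30.0
tool_pos: [0.5325, -0.2195, 0.0934]
tool_rot: [-1.213, 1.22, -1.201]
contact_force: [-0.6, -0.1, -0.1]
opening: 0.0855
```

Run:
```python
from h import *
st();to([.5365,-.222,.0265],0)
```

```text
t 30.0 pos [ 0.5325 -0.2195  0.0934] fing [-0.01   0.005 -1.   ] jaw [ 1.    -0.001 -0.01 ] open 0.0855 F [-0.6 -0.1 -0.1] q6 -0.52
shift [0.0028, 0.0668, 0.0047] turn [0.6, -0.05, -0.28] dist 0.067 rows>= 2
```

Call:
{"api": "arm_command", "payload": {
  "steps": [
    [[0.0028,0.03,0.003],[0.6,0,-0.3],1],
    [[0.0028,0.055,0.003],[0.6,0,-0.3],1],
    [[0.0028,0.067,0.003],[0.6,0,-0.3],1],
    [[0.0028,0.067,0.003],[0.6,0,-0.3],1],
    [[0.0028,0.067,0.003],[0.6,0,-0.3],1]
  ]
}}

```text
t: 30.5
tool_pos: [0.536, -0.2223, 0.0282]
tool_rot: [-1.209, 1.207, -1.212]
contact_force: [-0.4, -0.9, -0.1]
opening: 0.0854
```

Call:
{"api": "arm_command", "payload": {
  "steps": [
    [[0,0.001,0],[0,0,0],0.4],
    [[0,0.001,0],[0,0,0],0.4],
    [[0,0.001,0],[0,0,0],0.4],
    [[0,0.001,0],[0,0,0],0.4],
    [[0,0.001,0],[0,0,0],0.4]
  ]
}}

```text
t: 31.0
tool_pos: [0.5376, -0.2231, 0.0297]
tool_rot: [-1.207, 1.204, -1.214]
contact_force: [-0.9, 0.7, 5.5]
opening: 0.0555
```

Call:
{"api": "arm_command", "payload": {
  "steps": [
    [[0,-0.02,0],[0,0,0],0.4],
    [[0,-0.06,0],[0,0,0],0.4],
    [[0,-0.11,0],[0,0,0],0.4],
    [[0,-0.16,0],[0,0,0],0.4],
    [[0,-0.19,0],[0,0,0],0.4]
  ]
}}

```text
t: 31.5
tool_pos: [0.538, -0.2233, 0.2257]
tool_rot: [-1.205, 1.197, -1.22]
contact_force: [0.8, -0.3, -0.1]
opening: 0.0556
```

Run:
```python
from h import *
st();to([.606,.149,.222],-.02)
```

```text
t 31.5 pos [ 0.538  -0.2233  0.2257] fing [ 0.012 -0.007 -1.   ] jaw [ 1.    -0.     0.012] open 0.0556 F [ 0.8 -0.3 -0.1] q6 -0.52
shift [-0.3723, 0.0019, 0.0678] turn [-0.69, 1.13, 0.39] dist 0.378 rows>= 8
```

Call:
{"api": "arm_command", "payload": {
  "steps": [
    [[-0.372,0.002,0.068],[-0.7,1.1,0.4],0.4],
    [[-0.372,0.002,0.068],[-0.7,1.1,0.4],0.4],
    [[-0.372,0.002,0.068],[-0.7,1.1,0.4],0.4],
    [[-0.372,0.002,0.068],[-0.7,1.1,0.4],0.4],
    [[-0.372,0.002,0.068],[-0.7,1.1,0.4],0.4]
  ]
}}

```text
t: 32.0
tool_pos: [0.5828, 0.0252, 0.2221]
tool_rot: [-1.199, 1.223, -1.224]
contact_force: [0.6, -0.5, -0.4]
opening: 0.0553
```

Run:
```python
from h import *
st();to([.607,.149,.22],-.02)
```

```text
t 32.0 pos [0.5828 0.0252 0.2221] fing [ 0.001  0.    -1.   ] jaw [ 1.    -0.02   0.001] open 0.0553 F [ 0.6 -0.5 -0.4] q6 -0.06
shift [-0.1243, 0.0021, 0.0217] turn [-0.08, 0.01, -0.0] dist 0.126 rows>= 3
```

Call:
{"api": "arm_command", "payload": {
  "steps": [
    [[-0.124,0,0.023],[0,0,0],0.4],
    [[-0.124,0,0.023],[0,0,0],0.4],
    [[-0.124,0,0.023],[0,0,0],0.4],
    [[-0.124,0.03,0.023],[0,0,0],0.4],
    [[-0.124,0.05,0.023],[0,0,0],0.4]
  ]
}}

```text
t: 32.5
tool_pos: [0.6083, 0.1501, 0.1719]
tool_rot: [-1.199, 1.221, -1.223]
contact_force: [0.4, 0.2, -1.6]
opening: 0.0555
```

Call:
{"api": "arm_command", "payload": {
  "steps": [
    [[0,0.02,0],[0,0,0],0.4],
    [[0,0.03,0],[0,0,0],0.4],
    [[0,0.03,0],[0,0,0],0.4],
    [[0,0.03,0],[0,0,0],0.4]
  ]
}}

```text
t: 32.9
tool_pos: [0.6089, 0.15, 0.1429]
tool_rot: [-1.198, 1.22, -1.224]
contact_force: [-0.0, 0.8, 0.4]
opening: 0.0559
```

Run:
```python
from h import *
st();to([.609,.149,.082],-.02)
p=shot("scene"); u=proj(p,[.607,.149,.1])[0].astype(int); zoom("g24",[(p,u[1]-35,u[0]-35,70,70)],500)
```

```text
t 32.9 pos [0.6089 0.15   0.1429] fing [ 0.003  0.    -1.   ] jaw [ 1.    -0.018  0.003] open 0.0559 F [-0.   0.8  0.4] q6 0.14
shift [0.001, 0.0609, -0.0001] turn [-0.2, 0.12, -0.01] dist 0.061 rows>= 2
```

View pics/g24.png

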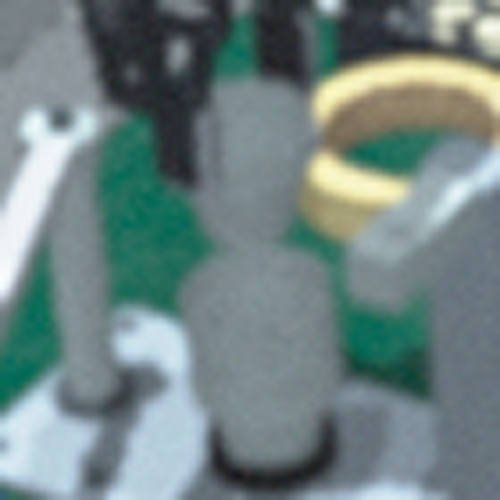

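Call:
{"api": "arm_command", "payload": {
  "steps": [
    [[0.001,0.02,0],[-0.2,0,0],0.4],
    [[0.001,0.035,0],[-0.2,0,0],0.4],
    [[0.001,0.048,0],[-0.2,0,0],0.4],
    [[0.001,0.05,0],[-0.2,0,0],0.4],
    [[0.001,0.05,0],[-0.2,0,0],0.4]
  ]
}}

```text
t: 33.45
tool_pos: [0.6087, 0.1489, 0.0921]
tool_rot: [-1.202, 1.223, -1.222]
contact_force: [0.8, -0.6, -0.7]
opening: 0.0555
```

Run:
```python
from h import *
st();to([.609,.149,.082],-.02)
```

```text
t 33.5 pos [0.6087 0.1489 0.0921] fing [-0.001  0.    -1.   ] jaw [ 1.    -0.018 -0.001] open 0.0555 F [ 0.8 -0.6 -0.7] q6 0.14
shift [-0.0001, 0.0101, 0.0003] turn [0.07, 0.12, -0.0] dist 0.01 rows>= 1
```

Call:
{"api": "arm_command", "payload": {
  "steps": [
    [[0,0.004,0],[0,0,0],0.4],
    [[0,0.007,0],[0,0,0],0.4],
    [[0,0.01,0],[0,0,0],0.4],
    [[0,0.011,0],[0,0,0],0.4],
    [[0,0.011,0],[0,0,0],0.4]
  ]
}}

```text
t: 33.95
tool_pos: [0.6103, 0.1491, 0.0843]
tool_rot: [-1.199, 1.221, -1.223]
contact_force: [-2.9, -0.9, 7.8]
opening: 0.0556
```

Call:
{"api": "arm_command", "payload": {
  "steps": [
    [[0,0,0],[0,0,0],0.4],
    [[0,0,0],[0,0,0],0.8],
    [[0,0,0],[0,0,0],1],
    [[0,0,0],[0,0,0],1],
    [[0,-0.04,0],[0,0,0],1]
  ]
}}

```text
t: 34.45
tool_pos: [0.6053, 0.1484, 0.1171]
tool_rot: [-1.21, 1.23, -1.218]
contact_force: [0.7, 0.0, -0.5]
opening: 0.0856
```

Call:
{"api": "arm_command", "payload": {
  "steps": [
    [[0,-0.05,0],[0,0,0],1],
    [[0,-0.1,0],[0,0,0],1],
    [[0.04,-0.105,0],[0,0,0],1],
    [[0.09,-0.105,0],[0,0,0],1],
    [[0.14,-0.105,0],[0,0,0],1]
  ]
}}

```text
t: 34.95
tool_pos: [0.604, 0.0076, 0.2229]
tool_rot: [-1.21, 1.228, -1.218]
contact_force: [0.9, -0.2, -0.6]
opening: 0.0851
```

Call:
{"api": "arm_command", "payload": {
  "steps": [
    [[0.05,0,0],[0,0,0],1],
    [[0.1,0,0],[0,0,0],1],
    [[0.15,0,0.01],[0,0,0],1],
    [[0.2,0,0.02],[0,0,0],1],
    [[0.2,0,0.02],[0,0,0],1]
  ]
}}

```text
t: 35.45
tool_pos: [0.6206, -0.1981, 0.2223]
tool_rot: [-1.209, 1.232, -1.223]
contact_force: [0.1, -0.5, 0.3]
opening: 0.0854
```

Run:
```python
from h import *
st()
im=[shot("scene","s4"),shot("top","t4")]
rimfit(im,[.608,.149,.098],"g25",d=.006,tm=.1)
for c in([.6544,-.2788],): rimfit(im,c+[.044],"g26",d=.006,tm=.02)
```

```text
t 35.5 pos [ 0.6206 -0.1981  0.2223] fing [-0.011 -0.003 -1.   ] jaw [ 1.    -0.022 -0.011] open 0.0854 F [ 0.1 -0.5  0.3] q6 -0.40
rim [0.6059 0.1504 0.1017] axis [-0.091 -0.009  0.996] foot [0.6099 0.1508 0.0579] score 8.03
rim [ 0.6572 -0.2796  0.0425] axis [-0.018 -0.005  1.   ] foot [ 0.658  -0.2794 -0.0015] score 8.17
```

View pics/g25.png

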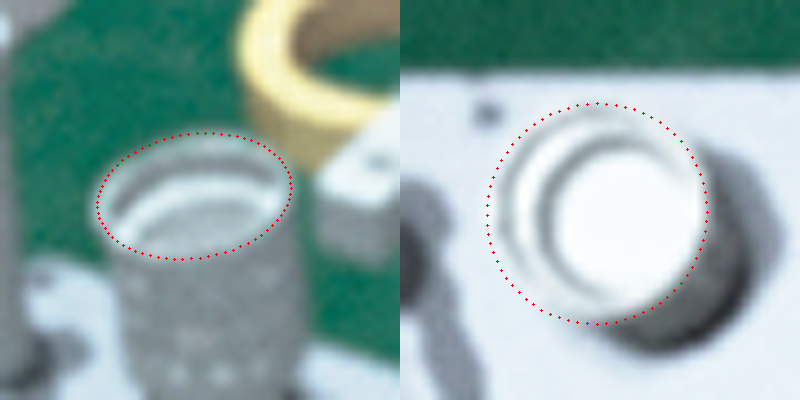

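View pics/g26.png

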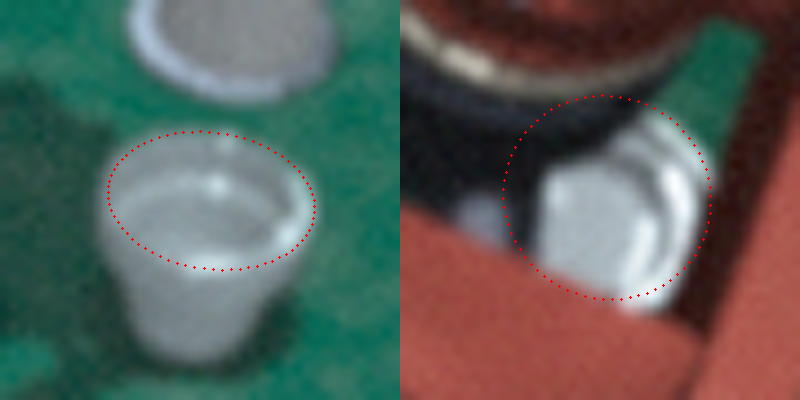

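View pics/t4.png

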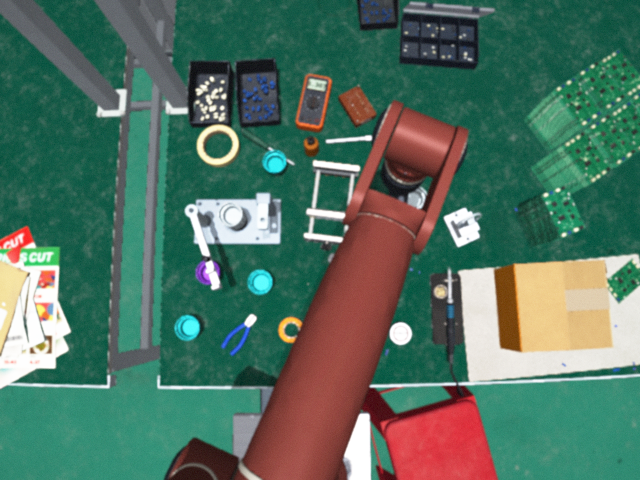

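Run:
```python
from h import *
p=shot("scene"); X=onz(p,424,271,.03); print(fitcirc(p,.6544,-.279,[(.044,.028)],.012))
to([.6545,-.279,.10],-.02)
```

```text
(np.float32(146.06197), np.float64(0.6554), np.float64(-0.28))
shift [0.0858, 0.1221, 0.0368] turn [0.65, 0.18, 0.05] dist 0.154 rows>= 4
```

Call:
{"api": "arm_command", "payload": {
  "steps": [
    [[0.05,0.01,0.02],[0.6,0,0],1],
    [[0.086,0.05,0.036],[0.6,0,0],1],
    [[0.086,0.09,0.036],[0.6,0,0],1],
    [[0.086,0.118,0.036],[0.6,0,0],1],
    [[0.086,0.118,0.036],[0.6,0,0],1]
  ]
}}

```text
t: 36.1
tool_pos: [0.6503, -0.2754, 0.097]
tool_rot: [-1.206, 1.231, -1.211]
contact_force: [0.2, -0.2, -0.4]
opening: 0.0854
```

Run:
```python
from h import *
st();to([.655,-.2792,.0265],-.02)
p=shot("scene"); u=proj(p,[.655,-.279,.06])[0].astype(int); zoom("g27",[(p,u[1]-35,u[0]-35,70,70)],500)
```

```text
t 36.1 pos [ 0.6503 -0.2754  0.097 ] fing [-0.011  0.005 -1.   ] jaw [ 1.    -0.015 -0.011] open 0.0854 F [ 0.2 -0.2 -0.4] q6 -0.49
shift [0.0041, 0.0705, 0.0055] turn [0.65, 0.28, -0.3] dist 0.071 rows>= 2
```

View pics/g27.png

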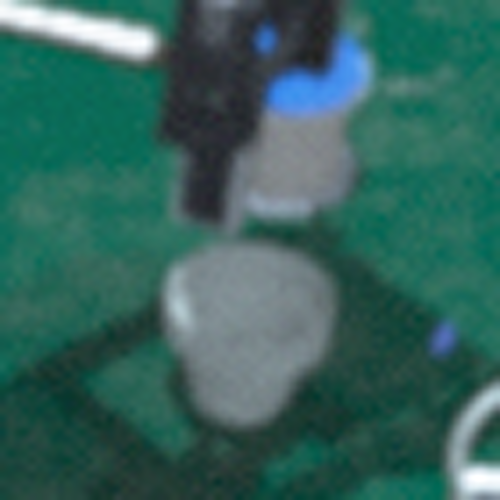

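Call:
{"api": "arm_command", "payload": {
  "steps": [
    [[0.004,0.03,0.004],[0.6,0.3,-0.3],1],
    [[0.004,0.055,0.004],[0.6,0.3,-0.3],1],
    [[0.004,0.07,0.004],[0.6,0.3,-0.3],1],
    [[0.004,0.071,0.004],[0.6,0.3,-0.3],1],
    [[0.004,0.071,0.004],[0.6,0.3,-0.3],1]
  ]
}}

```text
t: 36.65
tool_pos: [0.6569, -0.2802, 0.0319]
tool_rot: [-1.198, 1.217, -1.229]
contact_force: [0.9, 0.8, -0.0]
opening: 0.0851
```

Call:
{"api": "arm_command", "payload": {
  "steps": [
    [[0,0.001,0],[0,0,0],0.4],
    [[0,0.001,0],[0,0,0],0.4],
    [[0,0.001,0],[0,0,0],0.4],
    [[0,0.001,0],[0,0,0],0.4],
    [[0,0.001,0],[0,0,0],0.4]
  ]
}}

```text
t: 37.15
tool_pos: [0.6585, -0.2811, 0.0341]
tool_rot: [-1.197, 1.213, -1.233]
contact_force: [-0.3, 0.8, 6.3]
opening: 0.0552
```

Call:
{"api": "arm_command", "payload": {
  "steps": [
    [[0,-0.02,0],[0,0,0],0.4],
    [[0,-0.06,0],[0,0,0],0.4],
    [[0,-0.11,0],[0,0,0],0.4],
    [[0,-0.16,0],[0,0,0],0.4],
    [[0,-0.2,0],[0,0,0],0.4]
  ]
}}

```text
t: 37.65
tool_pos: [0.6571, -0.2802, 0.2386]
tool_rot: [-1.196, 1.21, -1.236]
contact_force: [0.3, -0.6, -0.7]
opening: 0.055
```

Run:
```python
from h import *
st();to([.607,.149,.225],-.02)
p=shot("scene"); u=proj(p,[.655,-.279,.21])[0].astype(int); zoom("g28",[(p,u[1]-35,u[0]-35,70,70)],400)
```

```text
t 37.6 pos [ 0.6571 -0.2802  0.2386] fing [ 0.014 -0.008 -1.   ] jaw [ 1.    -0.019  0.014] open 0.0550 F [ 0.3 -0.6 -0.7] q6 -0.49
shift [-0.4282, 0.0095, -0.0586] turn [-0.8, 0.03, 0.44] dist 0.432 rows>= 9
```

View pics/g28.png

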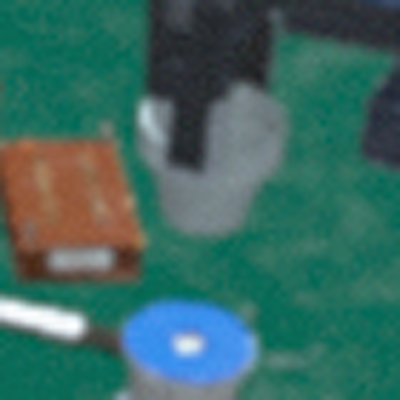

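Call:
{"api": "arm_command", "payload": {
  "steps": [
    [[-0.428,0.005,-0.0586],[-0.8,0,0.4],0.4],
    [[-0.428,0.005,-0.0586],[-0.8,0,0.4],0.4],
    [[-0.428,0.005,-0.0586],[-0.8,0,0.4],0.4],
    [[-0.428,0.005,-0.0586],[-0.8,0,0.4],0.4],
    [[-0.428,0.005,-0.0586],[-0.8,0,0.4],0.4]
  ]
}}

```text
t: 38.2
tool_pos: [0.6287, -0.0296, 0.2353]
tool_rot: [-1.196, 1.212, -1.234]
contact_force: [0.4, 0.2, -0.9]
opening: 0.0553
```

Run:
```python
from h import *
st();to([.607,.149,.23],-.02)
```

```text
t 38.2 pos [ 0.6287 -0.0296  0.2353] fing [ 0.012 -0.007 -1.   ] jaw [ 1.    -0.02   0.012] open 0.0553 F [ 0.4  0.2 -0.9] q6 -0.14
shift [-0.1782, 0.0038, -0.0253] turn [-0.67, 0.01, 0.37] dist 0.18 rows>= 4
```

Call:
{"api": "arm_command", "payload": {
  "steps": [
    [[-0.178,0,-0.024],[-0.7,0,0.4],0.4],
    [[-0.178,0,-0.024],[-0.7,0,0.4],0.4],
    [[-0.178,0,-0.024],[-0.7,0,0.4],0.4],
    [[-0.178,0,-0.024],[-0.7,0,0.4],0.4],
    [[-0.178,0.02,-0.024],[-0.7,0,0.4],0.4]
  ]
}}

```text
t: 38.7
tool_pos: [0.6096, 0.1531, 0.2177]
tool_rot: [-1.195, 1.216, -1.221]
contact_force: [0.3, -0.8, 0.0]
opening: 0.0553
```

Call:
{"api": "arm_command", "payload": {
  "steps": [
    [[0,0.03,0],[0,0,0],0.4],
    [[0,0.05,0],[0,0,0],0.4],
    [[0,0.05,0],[0,0,0],0.4],
    [[0,0.05,0],[0,0,0],0.4]
  ]
}}

```text
t: 39.1
tool_pos: [0.61, 0.1532, 0.168]
tool_rot: [-1.195, 1.216, -1.221]
contact_force: [-0.1, -0.7, -0.6]
opening: 0.055
```

Run:
```python
from h import *
st();to([.609,.149,.112],-.02)
p=shot("scene"); u=proj(p,[.607,.149,.11])[0].astype(int); zoom("g29",[(p,u[1]-35,u[0]-35,70,70)],500)
```

```text
t 39.1 pos [0.61   0.1532 0.168 ] fing [ 0.007  0.003 -1.   ] jaw [ 1.    -0.015  0.007] open 0.0550 F [-0.1 -0.7 -0.6] q6 0.14
shift [0.0044, 0.056, -0.0013] turn [-0.38, 0.3, -0.17] dist 0.056 rows>= 2
```

View pics/g29.png

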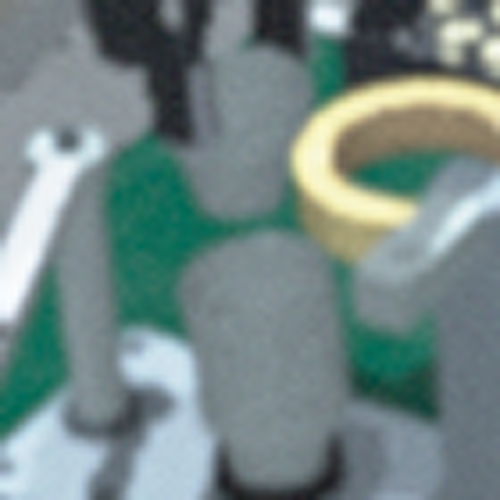

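Call:
{"api": "arm_command", "payload": {
  "steps": [
    [[0.005,0.02,-0.001],[-0.4,0.3,0],0.4],
    [[0.005,0.04,-0.001],[-0.4,0.3,0],0.4],
    [[0.005,0.05,-0.001],[-0.4,0.3,0],0.4],
    [[0.005,0.056,-0.001],[-0.4,0.3,0],0.4],
    [[0.005,0.056,-0.001],[-0.4,0.3,0],0.4]
  ]
}}

```text
t: 39.65
tool_pos: [0.6097, 0.1482, 0.1122]
tool_rot: [-1.197, 1.225, -1.222]
contact_force: [-0.1, -0.2, -0.1]
opening: 0.0553
```

Run:
```python
from h import *
st();to([.609,.149,.100],-.02)
p=shot("scene"); u=proj(p,[.607,.149,.09])[0].astype(int); zoom("g30",[(p,u[1]-35,u[0]-35,70,70)],500)
```

```text
t 39.6 pos [0.6097 0.1482 0.1122] fing [ 0.     0.003 -1.   ] jaw [ 1.   -0.02  0.  ] open 0.0553 F [-0.1 -0.2 -0.1] q6 0.14
shift [-0.0008, 0.0122, -0.0007] turn [-0.01, -0.02, -0.18] dist 0.012 rows>= 1
```

View pics/g30.png

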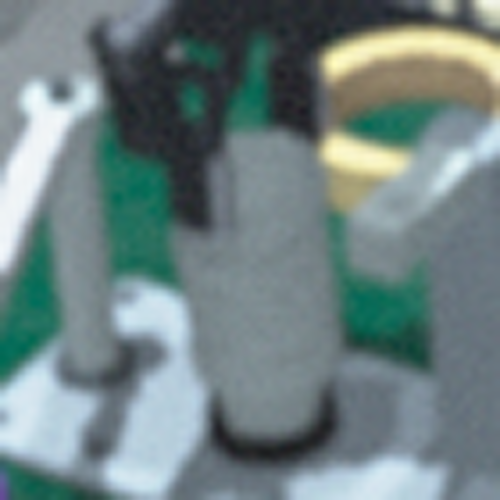

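Call:
{"api": "arm_command", "payload": {
  "steps": [
    [[-0.001,0.004,-0.0005],[0,0,0],0.4],
    [[-0.001,0.007,-0.0005],[0,0,0],0.4],
    [[-0.001,0.01,-0.0005],[0,0,0],0.4],
    [[-0.001,0.012,-0.0005],[0,0,0],0.4],
    [[-0.001,0.012,-0.0005],[0,0,0],0.4]
  ]
}}

```text
t: 40.2
tool_pos: [0.6108, 0.1494, 0.1028]
tool_rot: [-1.194, 1.222, -1.224]
contact_force: [-1.1, -0.1, 4.1]
opening: 0.055
```

Call:
{"api": "arm_command", "payload": {
  "steps": [
    [[0,0.001,0],[0,0,0],0.4],
    [[0,0.001,0],[0,0,0],0.8],
    [[0,0,0],[0,0,0],1],
    [[0,0,0],[0,0,0],1],
    [[0,-0.04,0],[0,0,0],1]
  ]
}}

```text
t: 40.7
tool_pos: [0.6059, 0.1487, 0.1356]
tool_rot: [-1.206, 1.232, -1.218]
contact_force: [-0.0, 1.0, -1.6]
opening: 0.0858
```

Call:
{"api": "arm_command", "payload": {
  "steps": [
    [[0,-0.05,0],[0,0,0],1],
    [[0,-0.1,0],[0,0,0],1],
    [[0.03,-0.12,0],[0,0,0],1],
    [[0.08,-0.12,0],[0,0,0],1],
    [[0.13,-0.12,0],[0,0,0],1]
  ]
}}

```text
t: 41.2
tool_pos: [0.6048, 0.0177, 0.2569]
tool_rot: [-1.205, 1.228, -1.218]
contact_force: [1.0, -0.9, -0.7]
opening: 0.0855
```

Call:
{"api": "arm_command", "payload": {
  "steps": [
    [[0.05,0,-0.02],[0,0,0],1],
    [[0.1,0,-0.04],[0,0,0],1],
    [[0.13,0,-0.06],[0,0,0],1]
  ]
}}

```text
t: 41.5
tool_pos: [0.5416, -0.1133, 0.2568]
tool_rot: [-1.205, 1.229, -1.219]
contact_force: [-0.1, -0.3, -0.2]
opening: 0.0856
```

Run:
```python
from h import *
st()
im=[shot("scene","s5"),shot("top","t5")]
rimfit(im,[.608,.149,.112],d=.006,tm=.1)
zoom("g31",[(im[0],180,200,80,110)],550)
zoom("g32",[(im[1],185,170,90,120)],550)
```

```text
t 41.5 pos [ 0.5416 -0.1133  0.2568] fing [-0.007  0.001 -1.   ] jaw [ 1.    -0.019 -0.007] open 0.0856 F [-0.1 -0.3 -0.2] q6 -0.32
rim [0.6097 0.1504 0.1158] axis [-0.1    0.011  0.995] foot [0.6141 0.1499 0.072 ] score 8.17
```

View pics/g31.png

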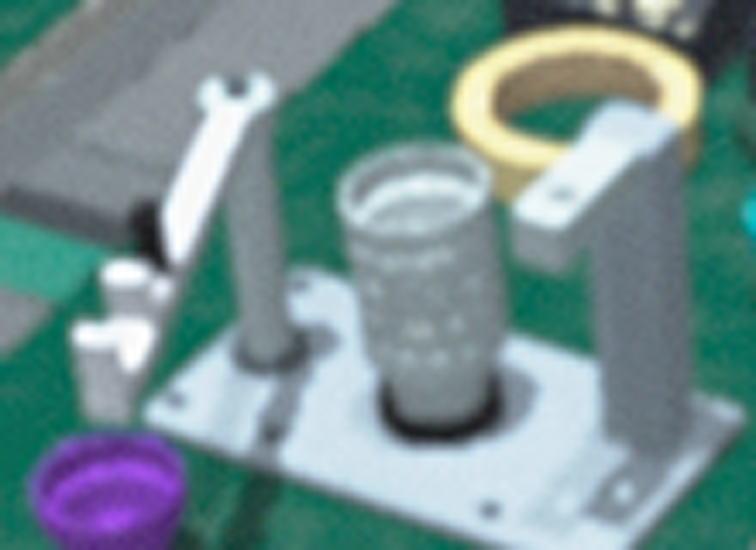

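View pics/g32.png

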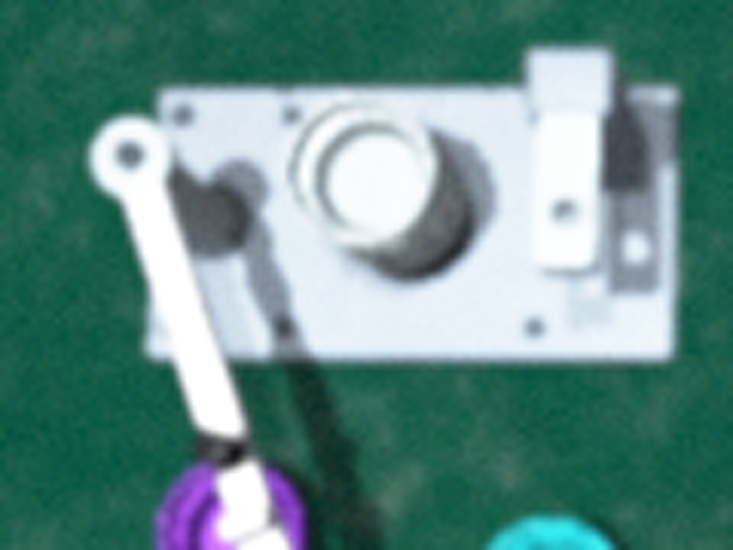

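Run:
```python
from h import *
p=shot("scene");q=shot("top")
zoom("k1",[(p,195,205,50,50),(q,225,180,60,60)],400)
print(tri(p,(221.2,213.9),q,(206,258.1)))
X=onz(q,206,258.1,.146);print(X,np.linalg.norm(X[:2]-[.610,.2295]))
```

```text
(array([0.50229048, 0.19142532, 0.14803454]), np.float64(0.002113543200683441))
[0.50310674 0.1910291  0.146     ] 0.11360537004161007
```

View pics/k1.png

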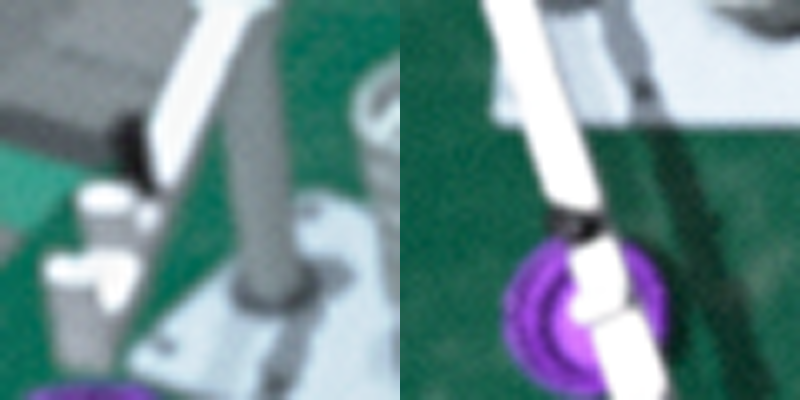

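Five cups are nested, with the rim at about 0.112. The knob is at (0.5025, 0.191, 0.147), 0.114 from the hinge, so the arm angle is about 1.23. I approach with the jaw along the tangent.

Run:
```python
from h import *
st();to([.5025,.1912,.23],-1.25)
```

```text
t 41.7 pos [ 0.5421 -0.1118  0.257 ] fing [-0.007  0.002 -1.   ] jaw [ 1.    -0.02  -0.007] open 0.0856 F [-0.2  0.7  0.1] q6 -0.32
shift [-0.3021, 0.0279, -0.0455] turn [0.39, 70.47, 0.14] dist 0.307 rows>= 9
```

Call:
{"api": "arm_command", "payload": {
  "steps": [
    [[-0.302,0.01,-0.0455],[0.4,70.5,0],0.5],
    [[-0.302,0.01,-0.0455],[0.4,70.5,0],0.5],
    [[-0.302,0.01,-0.0455],[0.4,70.5,0],0.5],
    [[-0.302,0.01,-0.0455],[0.4,70.5,0],0.5],
    [[-0.302,0.01,-0.0455],[0.4,70.5,0],0.5]
  ]
}}

```text
t: 42.2
tool_pos: [0.5127, 0.1185, 0.2501]
tool_rot: [-0.79, 1.71, -1.706]
contact_force: [1.1, 0.3, -1.0]
opening: 0.0429
```

Run:
```python
from h import *
st();to([.5025,.1912,.23],-1.25)
```

```text
t 42.2 pos [0.5127 0.1185 0.2501] fing [-0.003  0.001 -1.   ] jaw [ 0.761 -0.649 -0.003] open 0.0429 F [ 1.1  0.3 -1. ] q6 0.79
shift [-0.0487, 0.0202, -0.0548] turn [0.14, 31.16, 0.11] dist 0.076 rows>= 4
```

Call:
{"api": "arm_command", "payload": {
  "steps": [
    [[-0.049,0.01,-0.055],[0.1,31.2,0],0.5],
    [[-0.049,0.015,-0.055],[0.1,31.2,0],0.5],
    [[-0.049,0.02,-0.055],[0.1,31.2,0],0.5],
    [[-0.049,0.02,-0.055],[0.1,31.2,0],0.5],
    [[-0.049,0.04,-0.055],[0.1,31.2,0],0.5]
  ]
}}

```text
t: 42.7
tool_pos: [0.5038, 0.1942, 0.2127]
tool_rot: [-0.329, 2.046, -2.045]
contact_force: [0.3, 0.7, 0.4]
opening: 0.0427
```

Run:
```python
from h import *
st();to([.5025,.1912,.143],-1.25)
p=shot("scene");q=shot("top")
zoom("k2",[(p,180,190,70,70),(q,215,170,70,70)],400)
```

```text
t 42.7 pos [0.5038 0.1942 0.2127] fing [ 0.003  0.001 -1.   ] jaw [ 0.316 -0.949  0.   ] open 0.0427 F [0.3 0.7 0.4] q6 1.48
shift [0.0025, 0.0697, 0.0024] turn [-0.0, 0.06, -0.21] dist 0.07 rows>= 2
```

View pics/k2.png

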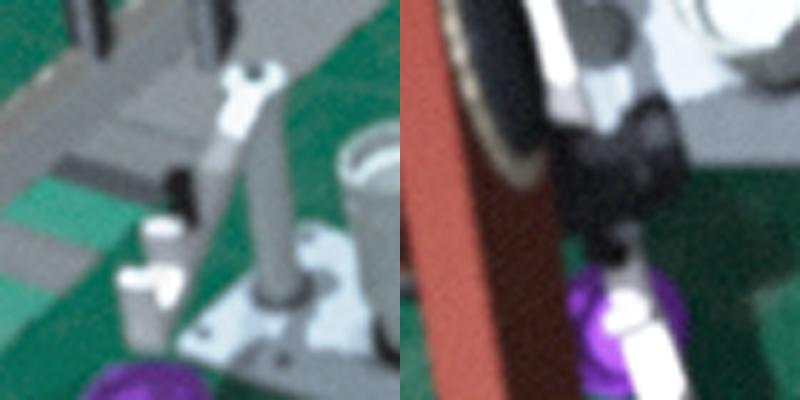

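Call:
{"api": "arm_command", "payload": {
  "steps": [
    [[0.0025,0.02,0.002],[0,0,0],0.5],
    [[0.0025,0.035,0.002],[0,0,0],0.5],
    [[0.0025,0.045,0.002],[0,0,0],0.5],
    [[0.0025,0.045,0.002],[0,0,0],0.5],
    [[0.0025,0.045,0.002],[0,0,0],0.5]
  ]
}}

```text
t: 43.3
tool_pos: [0.4988, 0.1903, 0.1626]
tool_rot: [-0.341, 2.049, -2.05]
contact_force: [-0.3, 0.0, 0.3]
opening: 0.0426
```

Run:
```python
from h import *
st();to([.5025,.1912,.141],-1.25)
p=shot("scene");q=shot("top")
zoom("k3",[(p,185,195,50,50),(q,225,180,60,60)],400)
```

```text
t 43.3 pos [0.4988 0.1903 0.1626] fing [-0.007 -0.001 -1.   ] jaw [ 0.318 -0.948 -0.001] open 0.0426 F [-0.3  0.   0.3] q6 1.47
shift [-0.0039, 0.0216, 0.0003] turn [0.06, 0.13, 0.4] dist 0.022 rows>= 1
```

View pics/k3.png

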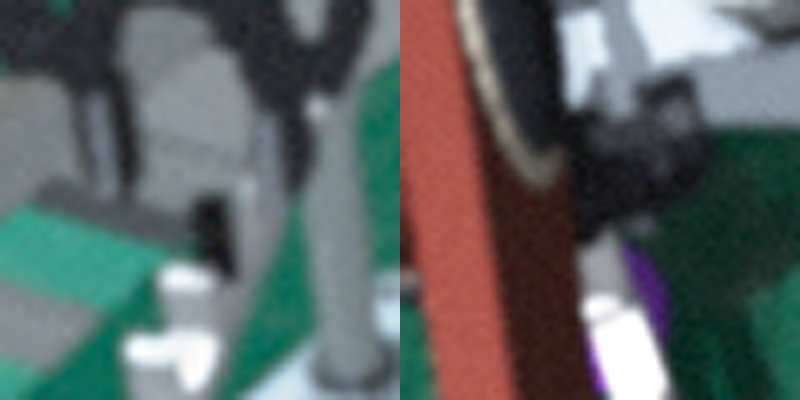

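Call:
{"api": "arm_command", "payload": {
  "steps": [
    [[-0.004,0.01,0.001],[0,0,0.4],0.5],
    [[-0.004,0.02,0.001],[0,0,0.4],0.5],
    [[-0.004,0.021,0.001],[0,0,0.4],0.5],
    [[-0.004,0.021,0.001],[0,0,0.4],0.5]
  ],
  "force": 25
}}

```text
t: 43.8
tool_pos: [0.5027, 0.1904, 0.1414]
tool_rot: [-0.334, 2.048, -2.046]
contact_force: [-0.3, -0.2, -0.3]
opening: 0.0425
```

Call:
{"api": "arm_command", "payload": {
  "steps": [
    [[0,0,0],[0,0,0],0],
    [[0,0,0],[0,0,0],0],
    [[0,0,0],[0,0,0],0],
    [[0,0,0],[0,0,0],0],
    [[0,0,0],[0,0,0],0]
  ]
}}

```text
t: 44.3
tool_pos: [0.5028, 0.1904, 0.1416]
tool_rot: [-0.333, 2.048, -2.046]
contact_force: [-1.0, 0.5, 0.2]
opening: 0.0124
```

Run:
```python
from h import *
st()
p=shot("scene");q=shot("top")
zoom("k4",[(p,185,195,50,50),(q,225,180,60,60)],400)
```

```text
t 44.3 pos [0.5028 0.1904 0.1416] fing [-0.     0.001 -1.   ] jaw [ 0.317 -0.948 -0.001] open 0.0124 F [-1.   0.5  0.2] q6 1.47
```

View pics/k4.png

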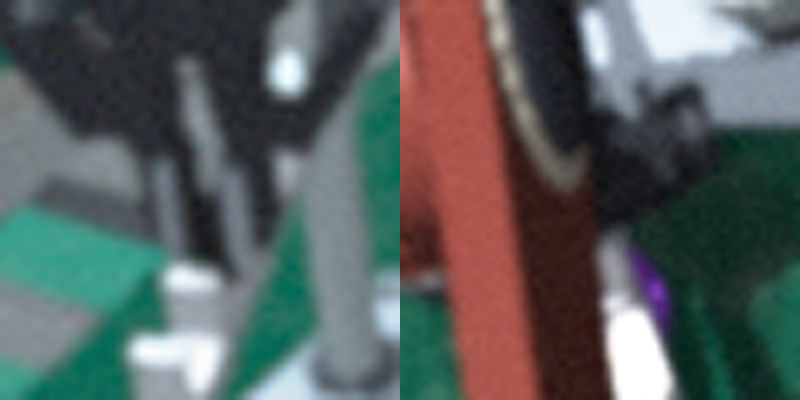

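```bash
cat > arc.py <<'E'
from h import *
import sys
def arc(degs,hinge=(.6106,.229),z=.1415,r=None):
    t,rr,o=pose(); h=np.array(hinge); d=t[:2]-h
    print("r %.4f ang %.1f"%(np.linalg.norm(d),np.degrees(np.arctan2(d[1],d[0]))%360))
    a0=np.arctan2(d[1],d[0]); R0=np.linalg.norm(d) if r is None else r
    for g in degs:
        a=a0+np.radians(g); T=np.array([h[0]+R0*np.cos(a),h[1]+R0*np.sin(a),z])
        Rt=down(a+np.pi/2); Rt2=down(a-np.pi/2); Rt=min([Rt,Rt2],key=lambda q:(rr.inv()*q).magnitude())
        print("[%s,%s,0]"%(rr.inv().apply(T-t).round(4).tolist(),(rr.inv()*Rt).as_rotvec(degrees=True).round(1).tolist()))
if __name__=="__main__": arc([float(v) for v in sys.argv[1:]])
E
python3 arc.py 4 9 14 19 23
```

```text
r 0.1145 ang 199.7
[[-0.0004, 0.0001, 0.008],[0.1, -5.2, -0.0],0]
[[-0.0018, 0.0001, 0.0179],[0.1, -10.2, -0.0],0]
[[-0.004, 0.0001, 0.0276],[0.1, -15.2, -0.0],0]
[[-0.007, 0.0001, 0.0371],[0.1, -20.2, -0.0],0]
[[-0.01, 0.0001, 0.0445],[0.1, -24.2, -0.0],0]
```

Call:
{"api": "arm_command", "payload": {
  "steps": [
    [[-0.0004,0,0.008],[0,-5,0],0],
    [[-0.0018,0,0.018],[0,-10,0],0],
    [[-0.004,0,0.0276],[0,-15,0],0],
    [[-0.007,0,0.037],[0,-20,0],0],
    [[-0.01,0,0.0445],[0,-24,0],0]
  ]
}}

```text
t: 44.9
tool_pos: [0.5271, 0.1513, 0.1417]
tool_rot: [-0.696, 1.787, -1.785]
contact_force: [1.7, 1.4, -1.0]
opening: 0.013
```

```bash
python3 -c "
from h import *
st()"; python3 arc.py 4 9 14 19 23
```

```text
t 44.9 pos [0.5271 0.1513 0.1417] fing [ 0.001  0.002 -1.   ] jaw [ 0.677 -0.736 -0.   ] open 0.0130 F [ 1.7  1.4 -1. ] q6 0.97
r 0.1141 ang 223.0
[[-0.0003, 0.0002, 0.008],[0.0, -4.3, -0.1],0]
[[-0.0015, 0.0002, 0.0178],[0.0, -9.3, -0.1],0]
[[-0.0035, 0.0002, 0.0276],[0.0, -14.3, -0.1],0]
[[-0.0064, 0.0002, 0.0371],[0.0, -19.3, -0.1],0]
[[-0.0093, 0.0002, 0.0445],[0.0, -23.3, -0.1],0]
```

Following nicely, with forces under 3 N.

Call:
{"api": "arm_command", "payload": {
  "steps": [
    [[-0.0003,0,0.008],[0,-4.3,0],0],
    [[-0.0015,0,0.018],[0,-9.3,0],0],
    [[-0.0035,0,0.0276],[0,-14.3,0],0],
    [[-0.0064,0,0.037],[0,-19.3,0],0],
    [[-0.0093,0,0.0445],[0,-23.3,0],0]
  ]
}}

```text
t: 45.4
tool_pos: [0.5648, 0.1248, 0.1416]
tool_rot: [-0.979, 1.51, -1.508]
contact_force: [2.0, 2.2, -0.9]
opening: 0.0127
```

```bash
python3 -c "
from h import *
st()
p=shot('scene');q=shot('top')
zoom('k5',[(p,175,200,80,80),(q,185,170,80,80)],400)"; python3 arc.py 4 9 14 18 20 22 23
```

```text
t 45.4 pos [0.5648 0.1248 0.1416] fing [ 0.002  0.003 -1.   ] jaw [ 0.914 -0.405  0.001] open 0.0127 F [ 2.   2.2 -0.9] q6 0.50
r 0.1138 ang 246.4
[[-0.0004, 0.0002, 0.0079],[-0.1, -4.5, -0.2],0]
[[-0.0016, 0.0002, 0.0178],[-0.1, -9.5, -0.2],0]
[[-0.0036, 0.0002, 0.0275],[-0.1, -14.5, -0.2],0]
[[-0.0059, 0.0002, 0.0351],[-0.1, -18.5, -0.2],0]
[[-0.0072, 0.0002, 0.0389],[-0.1, -20.5, -0.2],0]
[[-0.0087, 0.0002, 0.0426],[-0.1, -22.5, -0.2],0]
[[-0.0095, 0.0003, 0.0444],[-0.1, -23.5, -0.2],0]
```

View pics/k5.png

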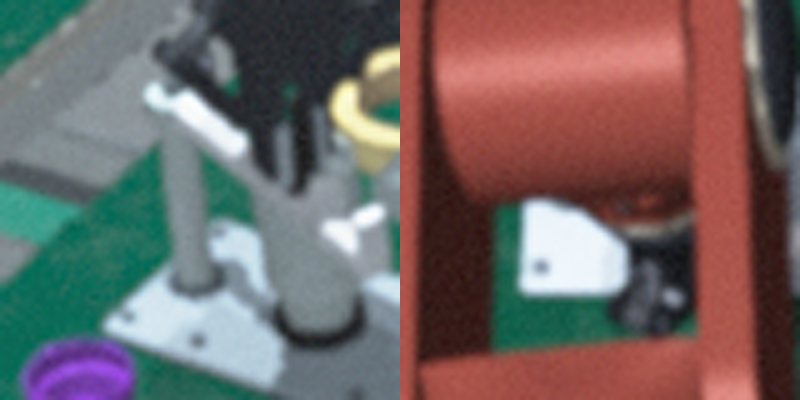

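Call:
{"api": "arm_command", "payload": {
  "steps": [
    [[-0.0004,0,0.008],[0,-4.5,0],0],
    [[-0.0016,0,0.018],[0,-9.5,0],0],
    [[-0.0036,0,0.0275],[0,-14.5,0],0],
    [[-0.0059,0,0.035],[0,-18.5,0],0],
    [[-0.0072,0,0.039],[0,-20.5,0],0]
  ]
}}

```text
t: 46.0
tool_pos: [0.6039, 0.1155, 0.1416]
tool_rot: [-1.175, 1.255, -1.255]
contact_force: [0.8, 0.3, 0.2]
opening: 0.0127
```

```bash
python3 -c "
from h import *
st()
p=shot('scene');q=shot('top')
zoom('k6',[(p,175,200,80,80),(q,185,170,80,80)],400)"; python3 arc.py 2 4 6
```

```text
t 46.0 pos [0.6039 0.1155 0.1416] fing [ 0.003  0.003 -1.   ] jaw [ 0.998 -0.063  0.002] open 0.0127 F [0.8 0.3 0.2] q6 0.13
r 0.1137 ang 266.6
[[-0.0001, 0.0002, 0.004],[-0.2, -2.3, -0.2],0]
[[-0.0003, 0.0002, 0.0079],[-0.2, -4.3, -0.1],0]
[[-0.0007, 0.0002, 0.0119],[-0.2, -6.3, -0.1],0]
```

View pics/k6.png

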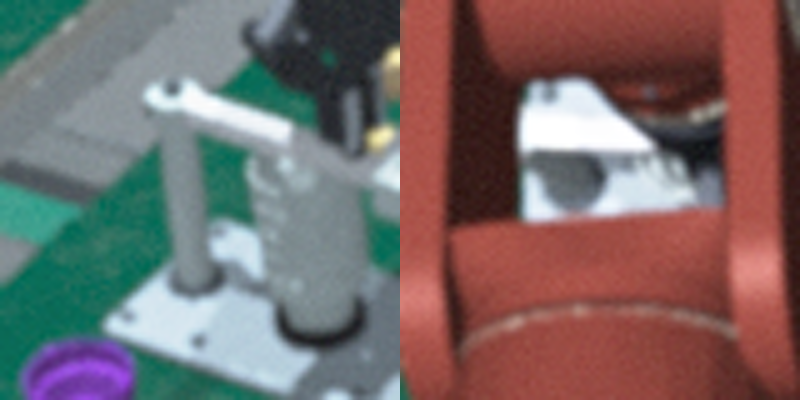

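Call:
{"api": "arm_command", "payload": {
  "steps": [
    [[0,0,0.003],[0,-1.5,0],0],
    [[0,0,0.006],[0,-2.5,0],0],
    [[0,0,0.009],[0,-2.5,0],0],
    [[0,0,0.01],[0,-2.5,0],0],
    [[0,0,0.01],[0,-2.5,0],0]
  ]
}}

```text
t: 46.6
tool_pos: [0.6088, 0.1153, 0.1415]
tool_rot: [-1.206, 1.234, -1.217]
contact_force: [-18.1, 1.1, 11.1]
opening: 0.0124
```

```bash
python3 -c "
from h import *
st()"; python3 arc.py 2 4
```

```text
t 46.6 pos [0.6088 0.1153 0.1415] fing [-0.011  0.002 -1.   ] jaw [ 1.    -0.021 -0.011] open 0.0124 F [-18.1   1.1  11.1] q6 0.09
r 0.1137 ang 269.1
[[-0.0001, -0.0001, 0.004],[0.6, -2.3, -0.1],0]
[[-0.0003, -0.0001, 0.0079],[0.6, -4.3, -0.2],0]
```

Hit the stop at 269.1° (268.9° expected), so the arm is closed. Releasing.

Call:
{"api": "arm_command", "payload": {
  "steps": [
    [[0,0,-0.001],[0.6,0,0],0.3],
    [[0,0,-0.001],[0.6,0,0],0.5],
    [[0,0,-0.001],[0.6,0,0],0.5],
    [[0,-0.02,-0.001],[0.6,0,0],0.5],
    [[0,-0.06,-0.001],[0.6,0,0],0.5]
  ]
}}

```text
t: 47.1
tool_pos: [0.6062, 0.1148, 0.1976]
tool_rot: [-1.205, 1.232, -1.219]
contact_force: [0.5, 0.2, -0.7]
opening: 0.0428
```

Call:
{"api": "arm_command", "payload": {
  "steps": [
    [[0,-0.04,0],[0,0,0],1],
    [[0.05,-0.05,-0.02],[0,0,0],1],
    [[0.1,-0.05,-0.04],[0,0,0],1],
    [[0.15,-0.05,-0.06],[0,0,0],1],
    [[0.2,-0.05,-0.08],[0,0,0],1]
  ]
}}

```text
t: 47.6
tool_pos: [0.5284, -0.0702, 0.2486]
tool_rot: [-1.205, 1.23, -1.22]
contact_force: [0.6, -0.5, 0.4]
opening: 0.0856
```

```bash
python3 -c "
from h import *
st()
p=shot('scene');q=shot('top')
zoom('k7',[(p,180,210,60,80)],600); zoom('k8',[(q,190,180,60,80)],600)
zoom('k9',[(p,265,430,70,70),(q,190,430,70,70)],400)"
```

```text
t 47.6 pos [ 0.5284 -0.0702  0.2486] fing [-0.008  0.001 -1.   ] jaw [ 1.    -0.02  -0.008] open 0.0856 F [ 0.6 -0.5  0.4] q6 -0.25
```

View pics/k7.png

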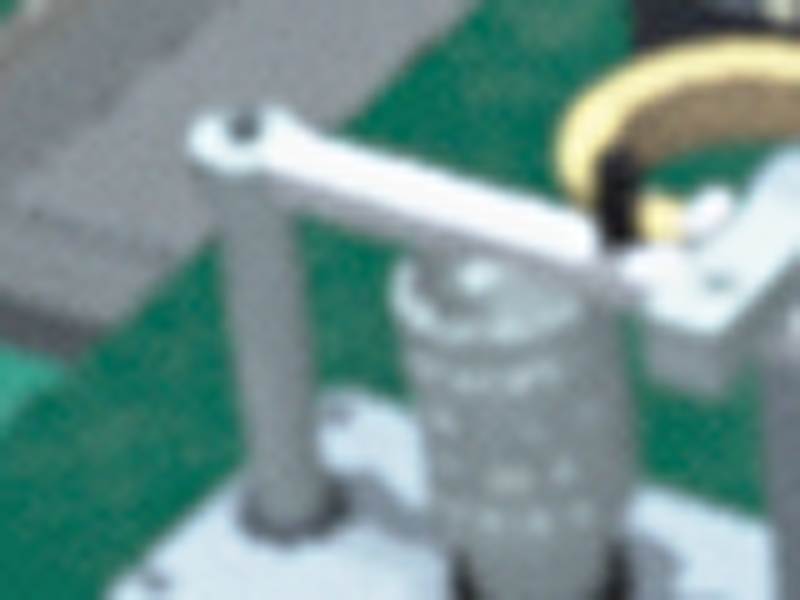

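View pics/k8.png

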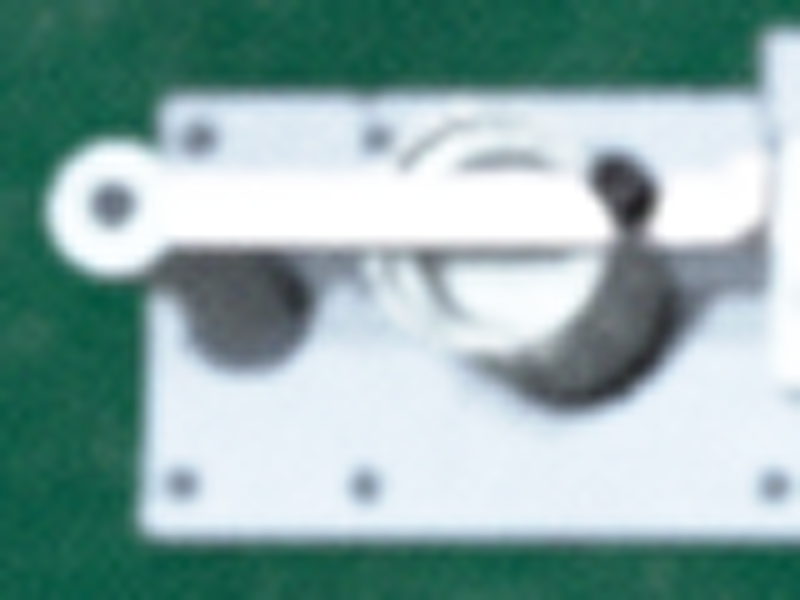

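View pics/k9.png

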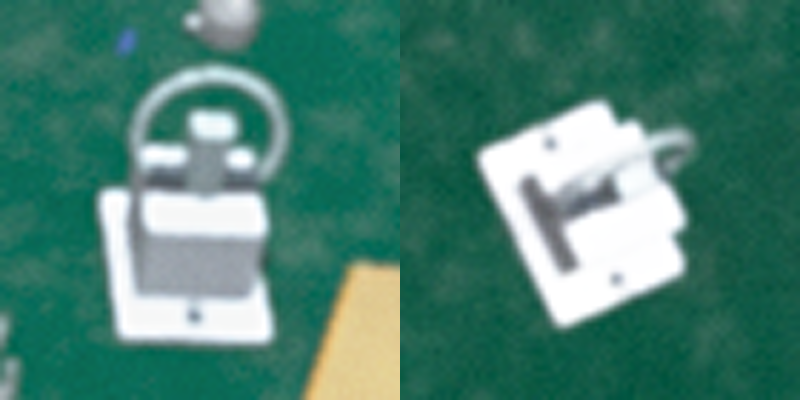

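Run:
```python
from h import *
p=shot("scene");q=shot("top")
f=70/400
C=[onz(q,430+(c-400)*f-.5,190+r*f-.5,.006)[:2] for c,r in((478,152),(605,100),(685,270),(560,328))]
C=np.array(C);print(C.round(4)); 
for i in range(4):
    d=C[(i+1)%4]-C[i]; print(np.linalg.norm(d).round(4),np.degrees(np.arctan2(d[1],d[0])).round(1))
print("ctr",C.mean(0))
g=lambda c,r:(430+c*f-.5,265+r*f-.5)
for c,r in((100,190),(120,338),(273,338)): print("sc",onz(p,*g(c,r),.006).round(4))
# tab top: scene (213,120)
zoom("p3",[(p,272,448,36,36)],600); zoom("p4",[(q,200,440,40,40)],600)
```

```text
[[ 0.6139 -0.3545]
 [ 0.6361 -0.4113]
 [ 0.5613 -0.4413]
 [ 0.5372 -0.3855]]
0.061 -68.7
0.0805 -158.1
0.0608 113.4
0.0828 22.0
ctr [ 0.58713731 -0.39815236]
sc [ 0.6129 -0.3532  0.006 ]
sc [ 0.5359 -0.3858  0.006 ]
sc [ 0.5622 -0.441   0.006 ]
```

View pics/p3.png

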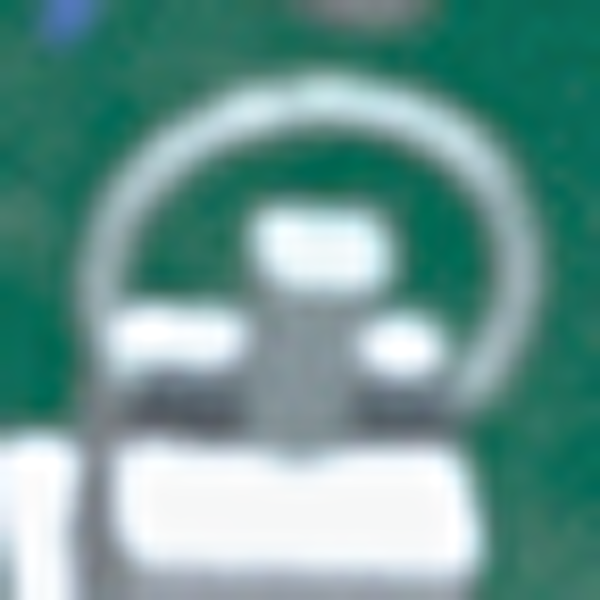

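View pics/p4.png

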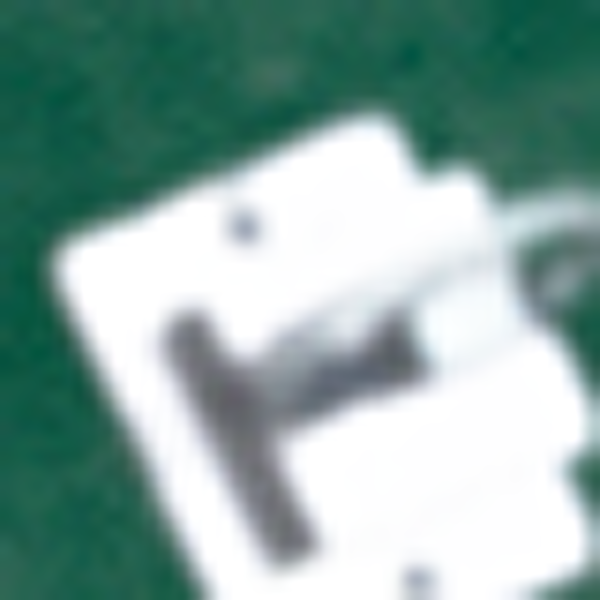

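Run:
```python
from h import *
p=shot("scene");q=shot("top")
print("ringfar",tri(p,(466.7,277.5),q,(479,215.4)))
print("tabtop",tri(p,(466.7,286.5),q,(470.5,221.2)))
for z in(.085,.09,.095): print(z,onz(p,466.7,286.5,z).round(4),onz(q,470.5,221.2,z).round(4))
# block top corners scene p3: (110,450),(470,450),(480,560),(120,560)
for z in(.05,.054):
  print([onz(p,448+c*.06-.5,272+r*.06-.5,z)[:2].round(4).tolist() for c,r in((110,440),(468,440),(485,568),(125,568))])
```

```text
ringfar (array([ 0.58929642, -0.40008076,  0.11136898]), np.float64(0.01718358551867031))
tabtop (array([ 0.5860187 , -0.39706522,  0.08262899]), np.float64(0.0002466757457997664))
0.085 [ 0.5833 -0.3973  0.085 ] [ 0.5856 -0.3964  0.085 ]
0.09 [ 0.5777 -0.3981  0.09  ] [ 0.5847 -0.3948  0.09  ]
0.095 [ 0.5721 -0.3989  0.095 ] [ 0.5838 -0.3932  0.095 ]
[[0.5732, -0.3764], [0.5944, -0.4206], [0.5715, -0.4292], [0.5505, -0.3853]]
[[0.5689, -0.3771], [0.5901, -0.4211], [0.5672, -0.4297], [0.5463, -0.386]]
```

```bash
cat > ring.py <<'E'
from h import *
def ring(P,yaw,ang,n=60,rc=.0258,reach=.046):
    """P: shoulder pos, yaw of pin x; ang: ring joint; returns pts"""
    x=np.array([np.cos(yaw),np.sin(yaw),0]);y=np.array([-np.sin(yaw),np.cos(yaw),0]);z=np.array([0,0,1.])
    b=.22-ang  # lean toward +x
    u=np.cos(b)*z+np.sin(b)*x
    c=reach-.0022-rc; t=np.linspace(0,2*np.pi,n)
    pts=[P+.007*z+u*(c+rc*np.cos(a))+y*rc*np.sin(a) for a in t if c+rc*np.cos(a)>0.0]
    return np.array(pts)
def tab(P,yaw):
    x=np.array([np.cos(yaw),np.sin(yaw),0]);y=np.array([-np.sin(yaw),np.cos(yaw),0]);z=np.array([0,0,1.])
    return np.array([P+z*.036+a*.006*x+b*.008*y for a,b in((-1,-1),(-1,1),(1,1),(1,-1),(0,-1),(0,1),(1,0),(-1,0))])
E
python3 - <<'E'
from ring import *
p=shot("scene");q=shot("top")
P=np.array([.586,-.397,.047])
for n,a in(("A",22),("B",202)):
    y=np.radians(a); L=[ring(P,y,0),tab(P,y)]
    overlay("r"+n,[(p,265,440,50,50,L),(q,195,440,50,50,L)])
E
```

```text
(no output)
```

View pics/rA.png

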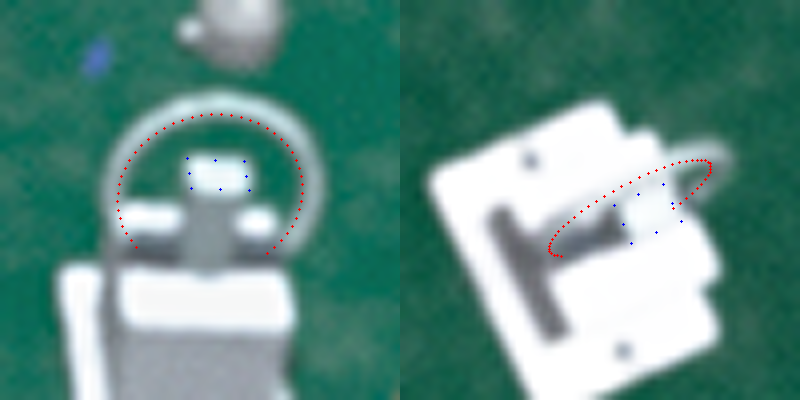

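View pics/rB.png

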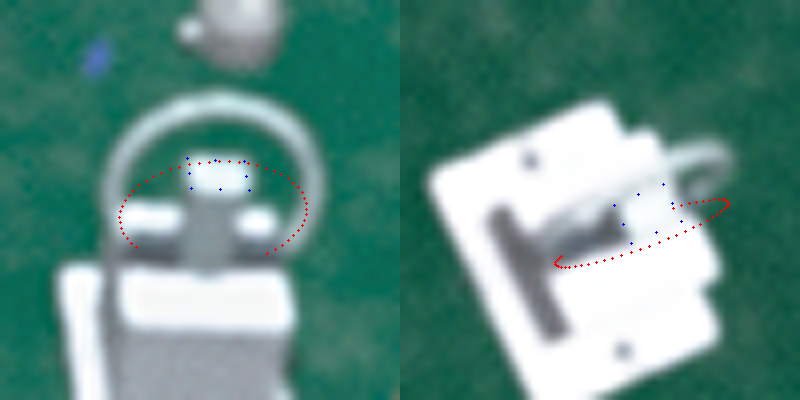

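Run:
```python
from ring import *
p=shot("scene");q=shot("top")
for z in(.05,.1,.15): print(z,onz(q,497,263,z).round(3),onz(p,491,315,z).round(3))
import ring as rg
P=np.array([.586,-.397,.0475])
y=np.radians(22); L=[ring(P,y,0,rc=.028,reach=.0482),tab(P,y)]
overlay("rC",[(p,265,440,50,50,L),(q,195,440,50,50,L)])
st();to([.586,-.397,.20],np.radians(22))
```

```text
0.05 [ 0.492 -0.464  0.05 ] [ 0.557 -0.466  0.05 ]
0.1 [ 0.487 -0.446  0.1  ] [ 0.505 -0.47   0.1  ]
0.15 [ 0.483 -0.427  0.15 ] [ 0.453 -0.473  0.15 ]
t 48.1 pos [ 0.5293 -0.0675  0.2479] fing [-0.009  0.002 -1.   ] jaw [ 1.    -0.019 -0.009] open 0.0854 F [-0.1 -0.7 -0.5] q6 -0.25
shift [0.3285, 0.0468, 0.0633] turn [0.51, -23.07, -0.19] dist 0.338 rows>= 7
```

View pics/rC.png

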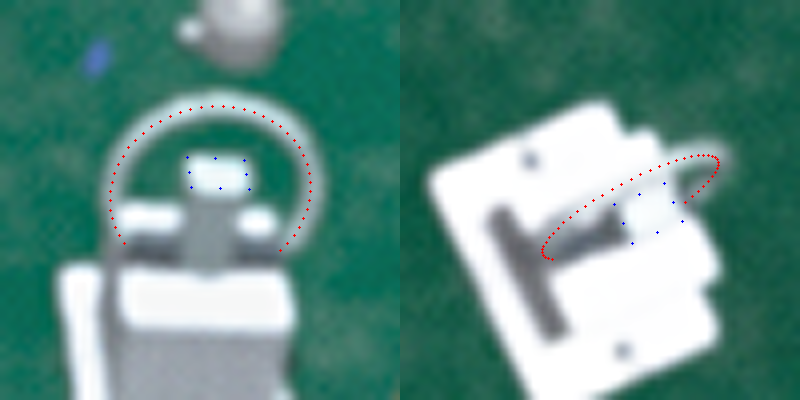

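Call:
{"api": "arm_command", "payload": {
  "steps": [
    [[0.3285,0.02,0.0633],[0.5,-23,0],1],
    [[0.3285,0.02,0.0633],[0.5,-23,0],1],
    [[0.3285,0.02,0.0633],[0.5,-23,0],1],
    [[0.3285,0.02,0.0633],[0.5,-23,0],1],
    [[0.3285,0.02,0.0633],[0.5,-23,0],1]
  ],
  "force": 60
}}

```text
t: 48.6
tool_pos: [0.5719, -0.3112, 0.2322]
tool_rot: [-1.364, 0.923, -0.919]
contact_force: [0.9, -0.3, 0.7]
opening: 0.0851
```

Run:
```python
from ring import *
st();to([.586,-.3975,.18],np.radians(22))
```

```text
t 48.6 pos [ 0.5719 -0.3112  0.2322] fing [-0.001  0.003 -1.   ] jaw [0.927 0.375 0.001] open 0.0851 F [ 0.9 -0.3  0.7] q6 -1.00
shift [0.0855, 0.0519, -0.0193] turn [-0.04, 0.02, -0.19] dist 0.102 rows>= 3
```

Call:
{"api": "arm_command", "payload": {
  "steps": [
    [[0.05,0.01,-0.01],[0,0,0],1],
    [[0.0855,0.04,-0.0193],[0,0,0],1],
    [[0.0855,0.052,-0.0193],[0,0,0],1],
    [[0.0855,0.052,-0.0193],[0,0,0],1],
    [[0.0855,0.052,-0.0193],[0,0,0],1]
  ]
}}

```text
t: 49.1
tool_pos: [0.5866, -0.3961, 0.18]
tool_rot: [-1.365, 0.922, -0.918]
contact_force: [0.7, 0.4, -0.0]
opening: 0.0854
```

Run:
```python
from ring import *
st();to([.586,-.3975,.09],np.radians(22))
p=shot("scene");q=shot("top"); zoom("p5",[(p,245,425,80,80),(q,185,420,80,80)],400)
```

```text
t 49.1 pos [ 0.5866 -0.3961  0.18  ] fing [-0.001  0.004 -1.   ] jaw [0.926 0.376 0.001] open 0.0854 F [ 0.7  0.4 -0. ] q6 -1.09
shift [0.0014, 0.09, -0.0011] turn [-0.04, 0.11, -0.22] dist 0.09 rows>= 2
```

View pics/p5.png

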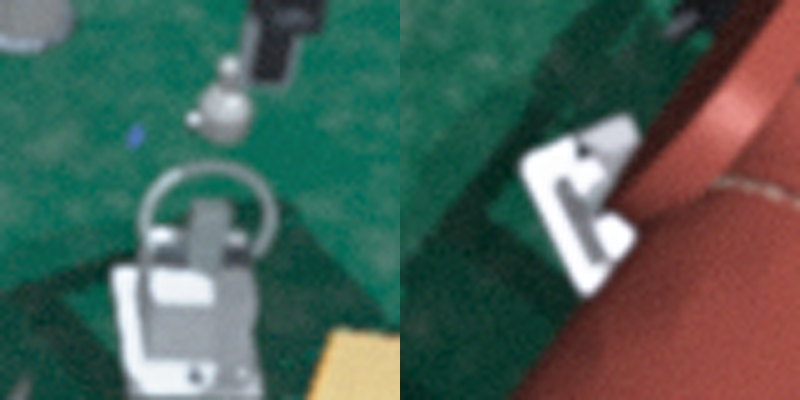

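Straddling correctly. Going down in stages.

Call:
{"api": "arm_command", "payload": {
  "steps": [
    [[0.001,0.03,-0.001],[0,0,0],1],
    [[0.001,0.06,-0.001],[0,0,0],1],
    [[0.001,0.08,-0.001],[0,0,0],1],
    [[0.001,0.085,-0.001],[0,0,0],1],
    [[0.001,0.085,-0.001],[0,0,0],1]
  ]
}}

```text
t: 49.7
tool_pos: [0.5872, -0.3968, 0.0978]
tool_rot: [-1.366, 0.918, -0.92]
contact_force: [-0.3, -0.7, 0.3]
opening: 0.0853
```

Run:
```python
from ring import *
st();to([.586,-.3975,.062],np.radians(22))
p=shot("scene");zoom("p6",[(p,235,425,80,80)],500)
```

```text
t 49.7 pos [ 0.5872 -0.3968  0.0978] fing [ 0.002  0.001 -1.   ] jaw [0.926 0.378 0.002] open 0.0853 F [-0.3 -0.7  0.3] q6 -1.09
shift [0.0002, 0.0358, -0.0014] turn [-0.14, 0.2, -0.03] dist 0.036 rows>= 1
```

View pics/p6.png

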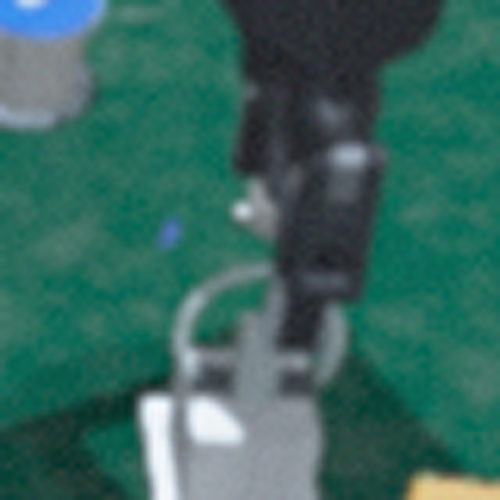

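Run:
```python
from ring import *
t,r,o=pose(); m=r.as_matrix(); j=m[:,2]; x=m[:,0]
p=shot("scene")
a=.013
pts=[t-j*.0425+np.array([0,0,a])+s*.011*x for s in(-1,0,1)]
P=np.array([.586,-.397,.0475]); y=np.radians(22)
overlay("p7",[(p,250,440,55,55,[np.array(pts),tab(P,y),np.array([t-j*.006+np.array([0,0,a])+s*.011*x for s in(-1,0,1)])])],550)
```

```text
(no output)
```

View pics/p7.png

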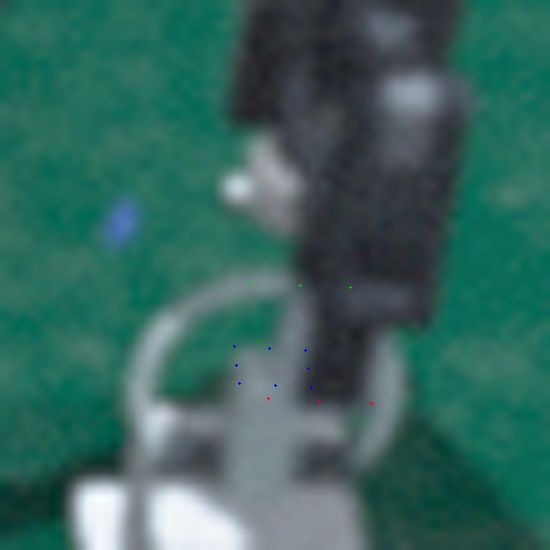

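Run:
```python
from ring import *
t,r,o=pose(); p=shot("scene")
print(proj(p,[[t[0],t[1],.0835],[t[0],t[1],.11],[.586,-.397,.0835]]))
```

```text
[[467.47130741 285.78034036]
 [469.32378644 276.88923904]
 [466.78351738 286.19327312]]
```

Call:
{"api": "arm_command", "payload": {
  "steps": [
    [[-0.0015,0.015,-0.001],[0,0,0],1],
    [[-0.0015,0.028,-0.001],[0,0,0],1],
    [[-0.0015,0.036,-0.001],[0,0,0],1],
    [[-0.0015,0.036,-0.001],[0,0,0],1],
    [[-0.0015,0.036,-0.001],[0,0,0],1]
  ]
}}

```text
t: 50.35
tool_pos: [0.5864, -0.397, 0.063]
tool_rot: [-1.366, 0.917, -0.922]
contact_force: [-0.1, -0.4, -0.0]
opening: 0.0853
```

Run:
```python
from ring import *
st();to([.586,-.3965,.062],np.radians(22))
p=shot("scene");zoom("p8",[(p,250,440,55,55)],500)
```

```text
t 50.4 pos [ 0.5864 -0.397   0.063 ] fing [ 0.004 -0.    -1.   ] jaw [0.926 0.377 0.003] open 0.0853 F [-0.1 -0.4 -0. ] q6 -1.09
shift [-0.0006, 0.001, -0.0002] turn [-0.2, 0.15, 0.09] dist 0.001 rows>= 1
```

View pics/p8.png

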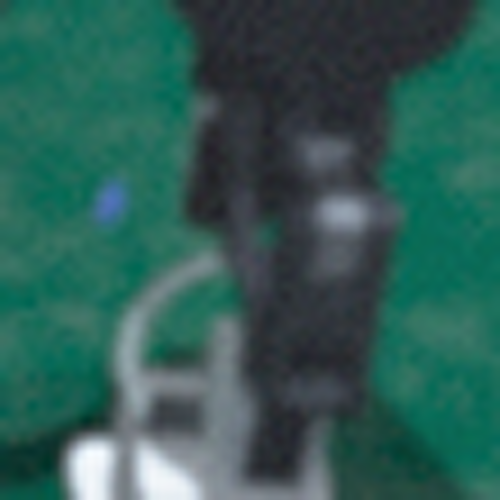

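Call:
{"api": "arm_command", "payload": {
  "steps": [
    [[0,0,0],[-0.2,0,0],0.5],
    [[0,0,0],[-0.2,0,0],0.3],
    [[0,0,0],[-0.2,0,0],0.2],
    [[0,0,0],[-0.2,0,0],0.1],
    [[0,0,0],[-0.2,0,0],0.05]
  ]
}}

```text
t: 50.9
tool_pos: [0.5868, -0.3974, 0.0639]
tool_rot: [-1.369, 0.918, -0.922]
contact_force: [-0.2, -0.0, 0.3]
opening: 0.0123
```

Call:
{"api": "arm_command", "payload": {
  "steps": [
    [[0,0,0],[0,0,0],0],
    [[0,0,0],[0,0,0],0],
    [[0,0,0],[0,0,0],0]
  ]
}}

```text
t: 51.2
tool_pos: [0.5869, -0.3975, 0.0641]
tool_rot: [-1.369, 0.917, -0.923]
contact_force: [-0.0, 0.1, 1.7]
opening: 0.0105
```

Run:
```python
from ring import *
st()
p=shot("scene");zoom("p9",[(p,250,440,55,55)],500)
```

```text
t 51.2 pos [ 0.5869 -0.3975  0.0641] fing [ 0.002 -0.003 -1.   ] jaw [0.926 0.377 0.001] open 0.0105 F [-0.   0.1  1.7] q6 -1.09
```

View pics/p9.png

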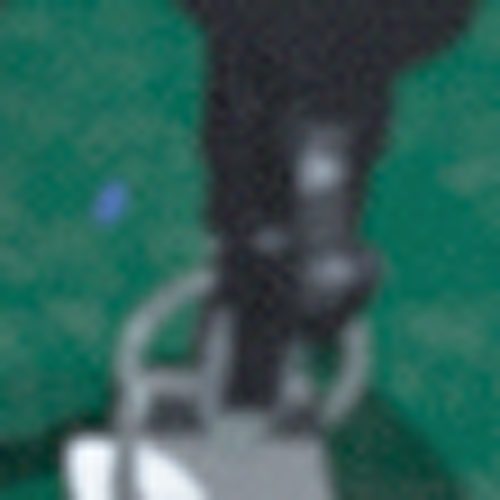

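Call:
{"api": "arm_command", "payload": {
  "steps": [
    [[0,-0.01,0],[0,0,0],0],
    [[0,-0.03,0],[0,0,0],0],
    [[0,-0.05,0],[0,0,0],0],
    [[0,-0.07,0],[0,0,0],0],
    [[0,-0.1,0],[0,0,0],0]
  ]
}}

```text
t: 51.75
tool_pos: [0.5857, -0.3964, 0.1633]
tool_rot: [-1.368, 0.92, -0.919]
contact_force: [0.2, -0.7, -0.2]
opening: 0.0103
```

Run:
```python
from ring import *
st()
p=shot("scene");zoom("p10",[(p,210,425,90,90)],550)
```

```text
t 51.8 pos [ 0.5857 -0.3964  0.1633] fing [-0.001 -0.    -1.   ] jaw [ 0.926  0.377 -0.001] open 0.0103 F [ 0.2 -0.7 -0.2] q6 -1.09
```

View pics/p10.png

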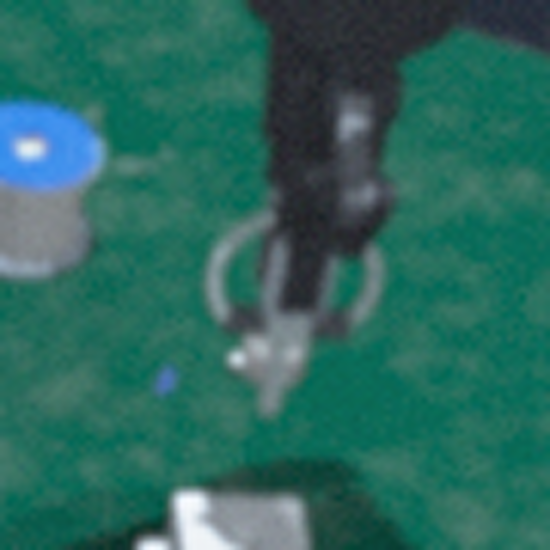

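Run:
```python
from ring import *
to([.582,.070,.26],-.02)
```

```text
shift [-0.4355, -0.0922, 0.1711] turn [-0.36, 23.31, 0.51] dist 0.477 rows>= 10
```

Call:
{"api": "arm_command", "payload": {
  "steps": [
    [[0,-0.04,0],[0,0,0],0],
    [[0,-0.07,0],[0,0,0],0],
    [[-0.03,-0.095,0.012],[0,3,0],0],
    [[-0.07,-0.1,0.027],[0,6,0],0],
    [[-0.11,-0.1,0.043],[0,9,0],0]
  ]
}}

```text
t: 52.3
tool_pos: [0.5865, -0.2793, 0.2732]
tool_rot: [-1.308, 1.028, -1.054]
contact_force: [0.8, -0.3, -0.1]
opening: 0.0107
```

Run:
```python
from ring import *
st();to([.582,.070,.262],-.02)
```

```text
t 52.3 pos [ 0.5865 -0.2793  0.2732] fing [ 0.011 -0.01  -1.   ] jaw [0.974 0.224 0.009] open 0.0107 F [ 0.8 -0.3 -0.1] q6 -0.78
shift [-0.3415, 0.0077, 0.0739] turn [-0.6, 14.11, 0.62] dist 0.35 rows>= 7
```

Call:
{"api": "arm_command", "payload": {
  "steps": [
    [[-0.04,0,0.009],[-0.6,3,0.6],0],
    [[-0.085,0,0.018],[-0.6,6,0.6],0],
    [[-0.13,0.005,0.028],[-0.6,9,0.6],0],
    [[-0.175,0.005,0.038],[-0.6,12,0.6],0],
    [[-0.22,0.007,0.048],[-0.6,14.1,0.6],0]
  ]
}}

```text
t: 52.8
tool_pos: [0.5837, -0.0525, 0.2642]
tool_rot: [-1.198, 1.225, -1.226]
contact_force: [1.2, -0.1, -0.6]
opening: 0.0105
```

Run:
```python
from ring import *
st();to([.582,.070,.255],-.02)
```

```text
t 52.8 pos [ 0.5837 -0.0525  0.2642] fing [ 0.001 -0.    -1.   ] jaw [ 1.    -0.022  0.001] open 0.0105 F [ 1.2 -0.1 -0.6] q6 -0.19
shift [-0.1224, 0.0092, -0.0044] turn [-0.05, -0.11, 0.02] dist 0.123 rows>= 3
```

Call:
{"api": "arm_command", "payload": {
  "steps": [
    [[-0.04,0,-0.001],[0,0,0],0],
    [[-0.08,0.005,-0.002],[0,0,0],0],
    [[-0.11,0.009,-0.003],[0,0,0],0],
    [[-0.122,0.009,-0.003],[0,0,0],0],
    [[-0.122,0.009,-0.003],[0,0,0],0]
  ]
}}

```text
t: 53.3
tool_pos: [0.5832, 0.0707, 0.2552]
tool_rot: [-1.2, 1.223, -1.224]
contact_force: [0.4, 0.7, -1.1]
opening: 0.0107
```

Run:
```python
from ring import *
st();to([.584,.070,.225],-.02)
p=shot("scene");zoom("h1",[(p,140,240,90,90)],600)
q=shot("top");zoom("h2",[(q,180,215,80,80)],400)
```

```text
t 53.3 pos [0.5832 0.0707 0.2552] fing [ 0.001 -0.001 -1.   ] jaw [ 1.    -0.02   0.001] open 0.0107 F [ 0.4  0.7 -1.1] q6 0.01
shift [0.0007, 0.0302, 0.0008] turn [-0.05, 0.02, 0.03] dist 0.03 rows>= 1
```

View pics/h1.png

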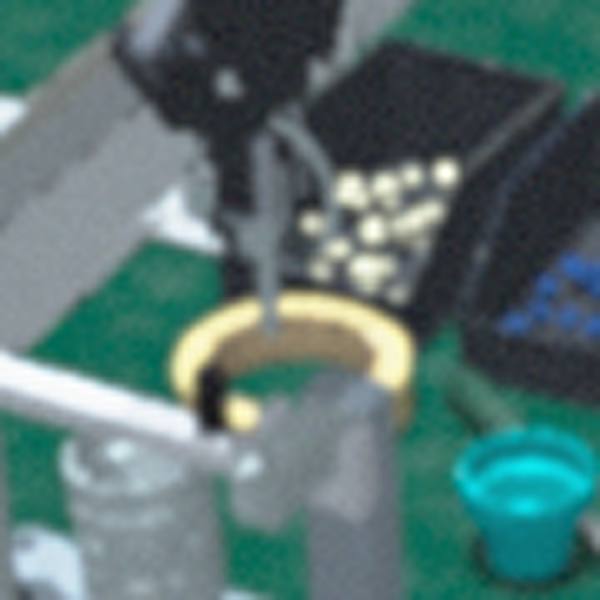

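View pics/h2.png

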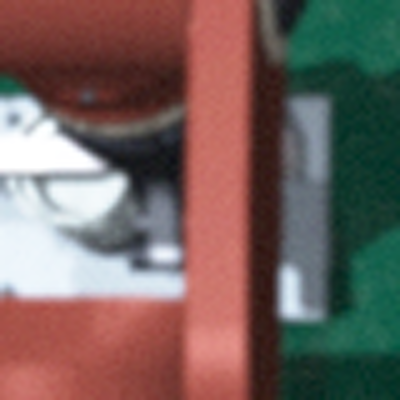

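Run:
```python
from ring import *
t,r,o=pose(); p=shot("scene")
for d in(.048,.0525,.056): print(d,proj(p,[[t[0],t[1],t[2]-d]]))
T=t+np.array([0,0,-.0165])
x=np.linspace(0,-.036,10)
L=[np.array([T+[0,0,k] for k in x]),np.array([[.584,.070,.152]]),ring(T,-.02,.12,rc=.028,reach=.0482)]
overlay("h3",[(p,160,255,60,60,L)],600)
```

```text
0.048 [[281.02060702 188.56441978]]
0.0525 [[281.12901227 190.16477043]]
0.056 [[281.21309879 191.40510204]]
```

View pics/h3.png

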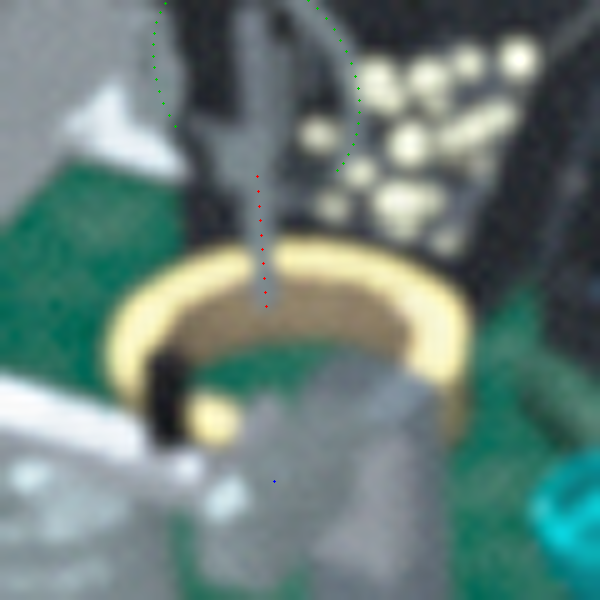

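Call:
{"api": "arm_command", "payload": {
  "steps": [
    [[0.0005,0.01,0],[0,0,0],0],
    [[0.0005,0.025,0],[0,0,0],0],
    [[0.0005,0.038,0],[0,0,0],0],
    [[0.0005,0.042,0],[0,0,0],0],
    [[0.0005,0.042,0],[0,0,0],0]
  ]
}}

```text
t: 53.95
tool_pos: [0.5828, 0.0676, 0.2114]
tool_rot: [-1.2, 1.227, -1.226]
contact_force: [-0.5, -0.0, -1.6]
opening: 0.0102
```

Run:
```python
from ring import *
st();to([.584,.070,.20],-.02)
t,r,o=pose(); p=shot("scene")
T=t+np.array([0,0,-.0165])
L=[np.array([T+[0,0,k] for k in np.linspace(0,-.036,10)]),np.array([[.584,.070,.152]]),circ(.584,.07,.152,.005)]
overlay("h4",[(p,175,255,50,50,L)],400); zoom("h4b",[(p,175,255,50,50)],400)
cv2.imwrite("pics/h4c.png",np.hstack([cv2.imread("pics/h4.png"),cv2.convertScaleAbs(cv2.imread("pics/h4b.png"),alpha=1.6)]))
```

```text
t 54.0 pos [0.5828 0.0676 0.2114] fing [-0.002 -0.001 -1.   ] jaw [ 1.    -0.023 -0.002] open 0.0102 F [-0.5 -0.  -1.6] q6 0.01
shift [-0.0024, 0.0114, 0.0012] turn [0.11, -0.2, 0.06] dist 0.012 rows>= 1
```

View pics/h4c.png

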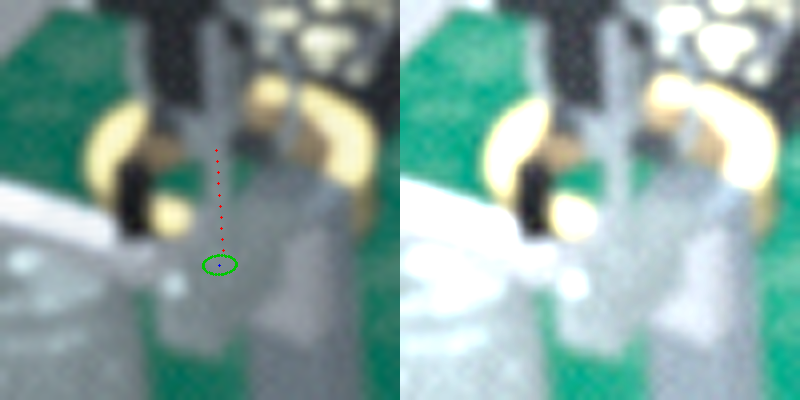

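Call:
{"api": "arm_command", "payload": {
  "steps": [
    [[-0.0024,0,0.001],[0.1,-0.2,0],0],
    [[-0.0024,0,0.001],[0.1,-0.2,0],0],
    [[-0.0024,0,0.001],[0.1,-0.2,0],0],
    [[-0.0024,0,0.001],[0.1,-0.2,0],0]
  ]
}}

```text
t: 54.4
tool_pos: [0.5846, 0.0702, 0.2131]
tool_rot: [-1.199, 1.221, -1.226]
contact_force: [-0.3, -0.4, -0.2]
opening: 0.0103
```

Run:
```python
from ring import *
st();to([.584,.070,.20],-.02)
```

```text
t 54.4 pos [0.5846 0.0702 0.2131] fing [ 0.002 -0.001 -1.   ] jaw [ 1.    -0.02   0.002] open 0.0103 F [-0.3 -0.4 -0.2] q6 0.01
shift [0.0002, 0.0131, -0.0006] turn [-0.14, 0.02, 0.06] dist 0.013 rows>= 1
```

Call:
{"api": "arm_command", "payload": {
  "steps": [
    [[0,0.003,-0.0005],[0,0,0],0],
    [[0,0.006,-0.0005],[0,0,0],0],
    [[0,0.009,-0.0005],[0,0,0],0],
    [[0,0.012,-0.0005],[0,0,0],0],
    [[0,0.014,-0.0005],[0,0,0],0]
  ]
}}

```text
t: 54.9
tool_pos: [0.5839, 0.0702, 0.1985]
tool_rot: [-1.199, 1.222, -1.225]
contact_force: [-0.2, -0.6, -1.3]
opening: 0.0108
```

Run:
```python
from ring import *
st();to([.584,.070,.185],-.02)
```

```text
t 54.9 pos [0.5839 0.0702 0.1985] fing [ 0.002 -0.001 -1.   ] jaw [ 1.    -0.02   0.002] open 0.0108 F [-0.2 -0.6 -1.3] q6 0.01
shift [0.0001, 0.0135, 0.0] turn [-0.1, 0.02, 0.06] dist 0.013 rows>= 1
```

Tip at about 0.146 with no contact force, so it's in the hole. Continuing.

Call:
{"api": "arm_command", "payload": {
  "steps": [
    [[0,0.003,0],[0,0,0],0],
    [[0,0.006,0],[0,0,0],0],
    [[0,0.009,0],[0,0,0],0],
    [[0,0.012,0],[0,0,0],0],
    [[0,0.014,0],[0,0,0],0]
  ]
}}

```text
t: 55.4
tool_pos: [0.5839, 0.0702, 0.1841]
tool_rot: [-1.2, 1.222, -1.225]
contact_force: [-0.5, 0.6, -0.8]
opening: 0.0105
```

Run:
```python
from ring import *
st();to([.584,.070,.1685],-.02)
p=shot("scene"); zoom("h5",[(p,175,250,60,60)],500)
```

```text
t 55.4 pos [0.5839 0.0702 0.1841] fing [ 0.001 -0.001 -1.   ] jaw [ 1.    -0.02   0.001] open 0.0105 F [-0.5  0.6 -0.8] q6 0.01
shift [0.0001, 0.0156, 0.0001] turn [-0.08, 0.02, 0.06] dist 0.016 rows>= 1
```

View pics/h5.png

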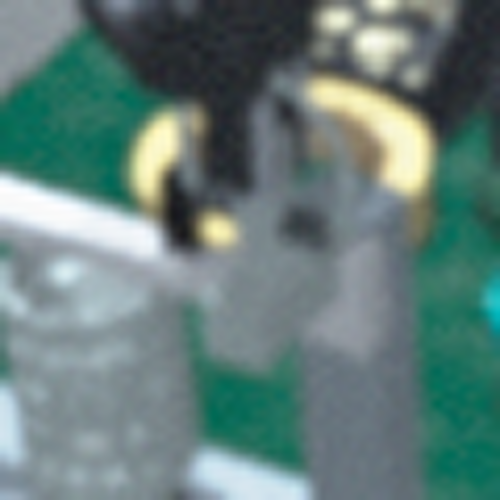

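Going in cleanly. Now to full depth.

Call:
{"api": "arm_command", "payload": {
  "steps": [
    [[0,0.004,0],[0,0,0],0],
    [[0,0.008,0],[0,0,0],0],
    [[0,0.012,0],[0,0,0],0],
    [[0,0.015,0],[0,0,0],0],
    [[0,0.017,0],[0,0,0],0]
  ]
}}

```text
t: 55.95
tool_pos: [0.5838, 0.0702, 0.1699]
tool_rot: [-1.2, 1.223, -1.225]
contact_force: [-9.5, -0.7, 19.2]
opening: 0.0108
```

Run:
```python
from ring import *
st()
p=shot("scene"); st(); zoom("h6",[(p,175,250,60,60)],500)
```

```text
t 56.0 pos [0.5838 0.0702 0.1699] fing [ 0.001 -0.001 -1.   ] jaw [ 1.    -0.02   0.001] open 0.0108 F [-9.5 -0.7 19.2] q6 0.01
t 56.0 pos [0.5839 0.0701 0.17  ] fing [ 0.001 -0.001 -1.   ] jaw [ 1.    -0.02   0.001] open 0.0102 F [-8.6 -0.4 11.5] q6 0.01
```

View pics/h6.png

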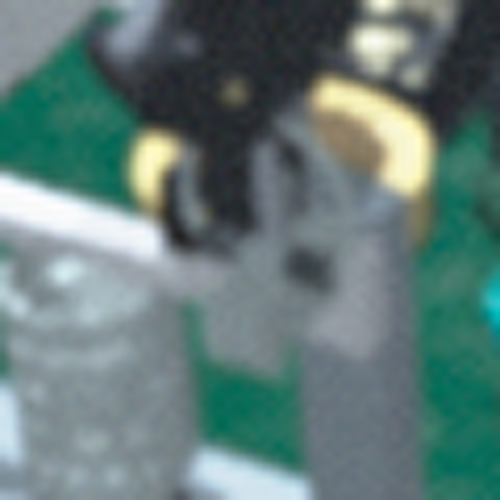

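Call:
{"api": "arm_command", "payload": {
  "steps": [
    [[0,0.002,0],[0,0,0],0],
    [[0,0.003,0],[0,0,0],0],
    [[0,0.003,0],[0,0,0],0]
  ]
}}

```text
t: 56.3
tool_pos: [0.5844, 0.0702, 0.17]
tool_rot: [-1.199, 1.221, -1.225]
contact_force: [-6.3, 0.6, 11.5]
opening: 0.0102
```

Run:
```python
from ring import *
st()
```

```text
t 56.3 pos [0.5844 0.0702 0.17  ] fing [ 0.002 -0.001 -1.   ] jaw [ 1.    -0.019  0.002] open 0.0102 F [-6.3  0.6 11.5] q6 0.01
```

Call:
{"api": "arm_command", "payload": {
  "steps": [
    [[0,-0.001,0],[0,0,0],0.15],
    [[0,-0.001,0],[0,0,0],0.3],
    [[0,-0.001,0],[0,0,0],0.5],
    [[0,-0.001,0],[0,0,0],0.8],
    [[0,-0.001,0],[0,0,0],0.8]
  ]
}}

```text
t: 56.8
tool_pos: [0.5841, 0.0702, 0.1705]
tool_rot: [-1.2, 1.222, -1.225]
contact_force: [-0.6, -0.0, 0.6]
opening: 0.0674
```

Run:
```python
from ring import *
st()
p=shot("scene"); st(); zoom("h7",[(p,165,245,70,70)],500)
```

```text
t 56.8 pos [0.5841 0.0702 0.1705] fing [ 0.001 -0.001 -1.   ] jaw [ 1.    -0.019  0.001] open 0.0674 F [-0.6 -0.   0.6] q6 0.01
t 56.9 pos [0.5842 0.0702 0.1706] fing [ 0.001 -0.001 -1.   ] jaw [ 1.    -0.019  0.001] open 0.0681 F [-0.3  0.3  0.7] q6 0.01
```

View pics/h7.png

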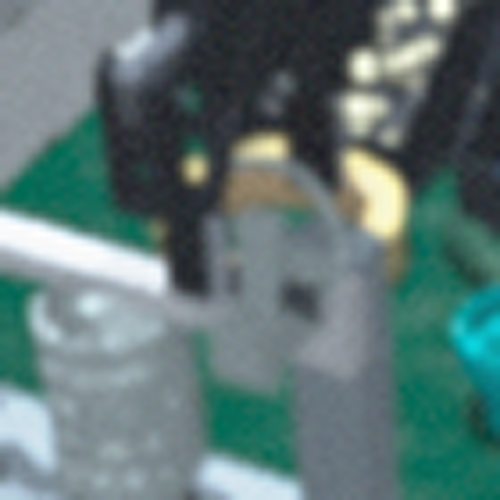

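Ring still up. Now I raise the hand straight up and out of the way to look.

Call:
{"api": "arm_command", "payload": {
  "steps": [
    [[0,-0.02,0],[0,0,0],0.9],
    [[0,-0.05,0],[0,0,0],0.9],
    [[0,-0.08,0],[0,0,0],0.9],
    [[0,-0.1,0],[0,0,0],0.9],
    [[0,-0.12,0],[0,0,0],0.9]
  ]
}}

```text
t: 57.35
tool_pos: [0.5841, 0.0704, 0.2918]
tool_rot: [-1.199, 1.221, -1.226]
contact_force: [0.5, -0.6, -0.4]
opening: 0.0773
```

Call:
{"api": "arm_command", "payload": {
  "steps": [
    [[0.05,0,0],[0,0,0],0.5],
    [[0.1,0,0],[0,0,0],0],
    [[0.15,0,0],[0,0,0],0],
    [[0.2,0,0],[0,0,0],0],
    [[0.2,0,0],[0,0,0],0]
  ]
}}

```text
t: 57.85
tool_pos: [0.5796, -0.1349, 0.2916]
tool_rot: [-1.198, 1.226, -1.232]
contact_force: [-0.7, 0.8, 0.0]
opening: 0.0036
```

Run:
```python
from ring import *
st()
p=shot("scene");q=shot("top"); zoom("h8",[(p,175,255,50,50),(q,185,235,50,50)],400)
P=np.array([.584,.0702,.152]);y=-.02
L=[ring(P,y,0,rc=.028,reach=.0482),tab(P,y)]
overlay("h9",[(p,175,255,50,50,L),(q,185,235,50,50,L)],400)
```

```text
t 57.9 pos [ 0.5796 -0.1349  0.2916] fing [ 0.001 -0.003 -1.   ] jaw [ 1.    -0.026  0.001] open 0.0036 F [-0.7  0.8  0. ] q6 -0.33
```

View pics/h8.png

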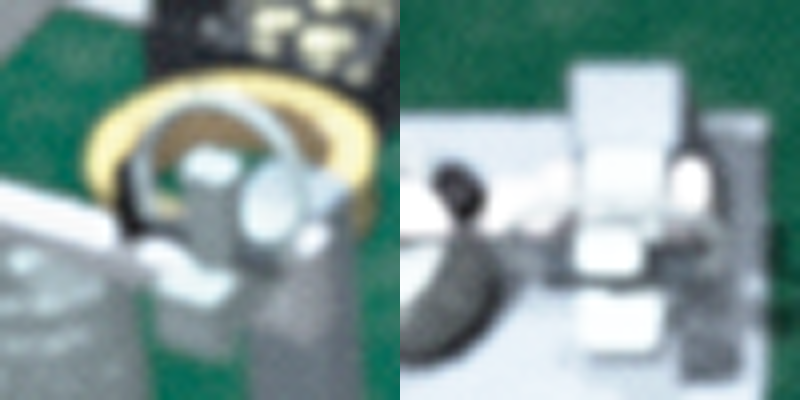

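View pics/h9.png

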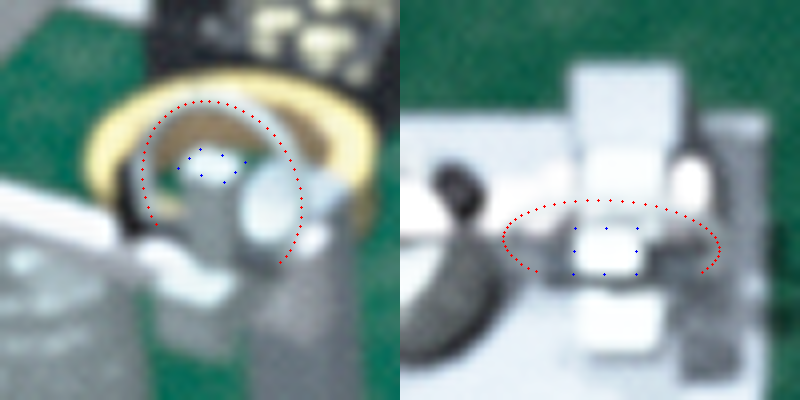

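Pin home and ring still up: the open-ring model matches both pictures. Next, the closed fingers push the ring from its +x side.

Run:
```python
from ring import *
to([.630,.070,.285],-.02)
```

```text
shift [-0.2016, 0.0066, 0.0456] turn [-0.09, -0.1, 0.04] dist 0.207 rows>= 5
```

Call:
{"api": "arm_command", "payload": {
  "steps": [
    [[-0.05,0,0.02],[0,0,0],0],
    [[-0.1,0,0.0456],[0,0,0],0],
    [[-0.15,0,0.0456],[0,0,0],0],
    [[-0.195,0.005,0.0456],[0,0,0],0],
    [[-0.2016,0.005,0.0456],[0,0,0],0]
  ]
}}

```text
t: 58.45
tool_pos: [0.6291, 0.0767, 0.2859]
tool_rot: [-1.201, 1.22, -1.219]
contact_force: [-0.2, -1.0, 0.3]
opening: -0.0002
```

Run:
```python
from ring import *
st();to([.630,.070,.197],-.02)
```

```text
t 58.5 pos [0.6291 0.0767 0.2859] fing [ 0.     0.001 -1.   ] jaw [ 1.    -0.014  0.   ] open -0.0002 F [-0.2 -1.   0.3] q6 0.02
shift [0.0068, 0.0889, 0.001] turn [-0.01, 0.34, -0.07] dist 0.089 rows>= 2
```

Call:
{"api": "arm_command", "payload": {
  "steps": [
    [[0.0068,0.03,0.001],[0,0.3,0],0],
    [[0.0068,0.06,0.001],[0,0.3,0],0],
    [[0.0068,0.08,0.001],[0,0.3,0],0],
    [[0.0068,0.087,0.001],[0,0.3,0],0],
    [[0.0068,0.087,0.001],[0,0.3,0],0]
  ]
}}

```text
t: 58.95
tool_pos: [0.6291, 0.0705, 0.1976]
tool_rot: [-1.201, 1.225, -1.221]
contact_force: [0.5, -0.3, 0.1]
opening: -0.0001
```

Run:
```python
from ring import *
st();to([.585,.070,.197],-.02)
p=shot("scene"); zoom("h10",[(p,150,245,80,80)],500)
```

```text
t 59.0 pos [0.6291 0.0705 0.1976] fing [-0.002  0.001 -1.   ] jaw [ 1.    -0.018 -0.002] open -0.0001 F [ 0.5 -0.3  0.1] q6 0.01
shift [0.0014, 0.0007, -0.0441] turn [0.13, 0.09, -0.07] dist 0.044 rows>= 1
```

View pics/h10.png

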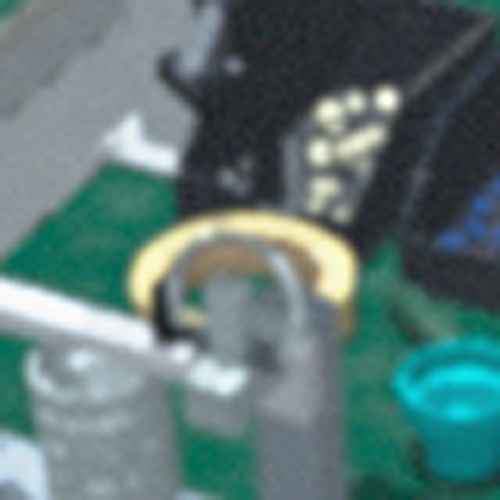

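Call:
{"api": "arm_command", "payload": {
  "steps": [
    [[0.001,0.002,-0.008],[0,0,0],0],
    [[0.001,0.002,-0.016],[0,0,0],0],
    [[0.001,0.002,-0.022],[0,0,0],0],
    [[0.001,0.002,-0.028],[0,0,0],0],
    [[0.001,0.002,-0.034],[0,0,0],0]
  ]
}}

```text
t: 59.5
tool_pos: [0.5963, 0.07, 0.1991]
tool_rot: [-1.197, 1.221, -1.224]
contact_force: [0.3, -0.0, 5.0]
opening: -0.0004
```

Run:
```python
from ring import *
st();to([.578,.070,.196],-.02)
p=shot("scene"); zoom("h11",[(p,160,250,70,70)],500)
```

```text
t 59.5 pos [0.5963 0.07   0.1991] fing [ 0.004  0.001 -1.   ] jaw [ 1.    -0.019  0.004] open -0.0004 F [ 0.3 -0.   5. ] q6 0.01
shift [0.0003, 0.003, -0.0183] turn [-0.2, 0.08, -0.08] dist 0.019 rows>= 1
```

View pics/h11.png

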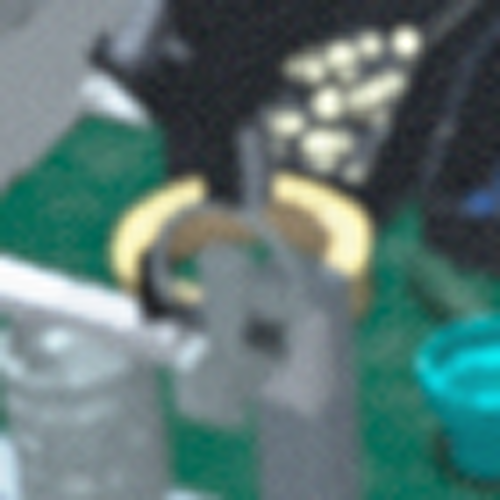

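The fingertip is riding on the ring's crown (5 N upward). I back off and push lower on the ring's -y flank, beside the tab.

Call:
{"api": "arm_command", "payload": {
  "steps": [
    [[0,-0.003,0.01],[0,0,0],0],
    [[0,-0.003,0.022],[0,0,0],0],
    [[0.01,0,0.034],[0,0,0],0],
    [[0.021,0,0.034],[0,0,0],0],
    [[0.021,0,0.034],[0,0,0],0]
  ]
}}

```text
t: 60.05
tool_pos: [0.6294, 0.0467, 0.1979]
tool_rot: [-1.198, 1.224, -1.224]
contact_force: [-0.0, 0.4, 0.8]
opening: -0.0001
```

Run:
```python
from ring import *
st();to([.630,.048,.182],-.02)
p=shot("scene");q=shot("top"); zoom("h12",[(p,160,250,70,70),(q,185,225,60,60)],400)
```

```text
t 60.0 pos [0.6294 0.0467 0.1979] fing [ 0.     0.001 -1.   ] jaw [ 1.    -0.021  0.   ] open -0.0001 F [-0.   0.4  0.8] q6 -0.02
shift [-0.0013, 0.0159, 0.0006] turn [-0.03, -0.03, -0.05] dist 0.016 rows>= 1
```

View pics/h12.png

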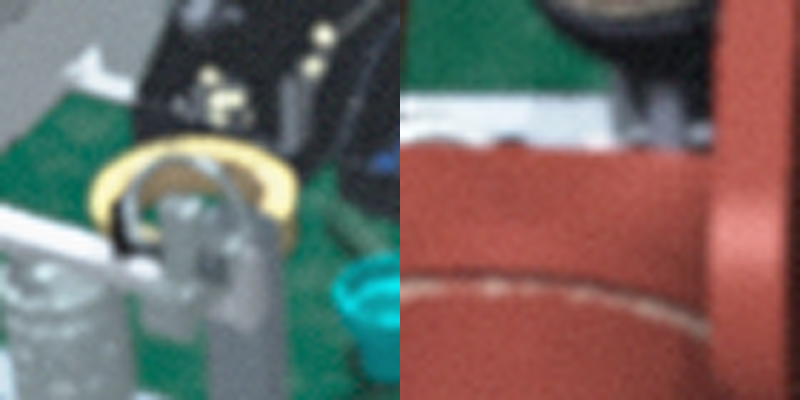

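Call:
{"api": "arm_command", "payload": {
  "steps": [
    [[-0.001,0.008,0],[0,0,0],0],
    [[-0.001,0.016,0],[0,0,0],0],
    [[-0.001,0.016,-0.008],[0,0,0],0],
    [[-0.001,0.016,-0.016],[0,0,0],0],
    [[-0.001,0.016,-0.022],[0,0,0],0]
  ]
}}

```text
t: 60.65
tool_pos: [0.6062, 0.0495, 0.1825]
tool_rot: [-1.198, 1.223, -1.223]
contact_force: [-0.5, 0.5, -0.4]
opening: -0.0001
```

Run:
```python
from ring import *
st();to([.578,.048,.182],-.02)
```

```text
t 60.6 pos [0.6062 0.0495 0.1825] fing [ 0.001  0.002 -1.   ] jaw [ 1.    -0.019  0.001] open -0.0001 F [-0.5  0.5 -0.4] q6 -0.02
shift [0.0021, 0.0004, -0.0282] turn [-0.07, 0.04, -0.09] dist 0.028 rows>= 1
```

Call:
{"api": "arm_command", "payload": {
  "steps": [
    [[0.0025,0,-0.006],[0,0,0],0],
    [[0.0025,0,-0.012],[0,0,0],0],
    [[0.0025,0,-0.018],[0,0,0],0],
    [[0.0025,0,-0.024],[0,0,0],0],
    [[0.0025,0,-0.03],[0,0,0],0]
  ]
}}

```text
t: 61.15
tool_pos: [0.5757, 0.0476, 0.1825]
tool_rot: [-1.198, 1.223, -1.223]
contact_force: [-0.1, 0.4, -0.0]
opening: 0.0001
```

Run:
```python
from ring import *
st()
p=shot("scene"); zoom("h13",[(p,160,250,70,70)],500)
```

```text
t 61.1 pos [0.5757 0.0476 0.1825] fing [ 0.001  0.002 -1.   ] jaw [ 1.    -0.019  0.001] open 0.0001 F [-0.1  0.4 -0. ] q6 -0.03
```

View pics/h13.png

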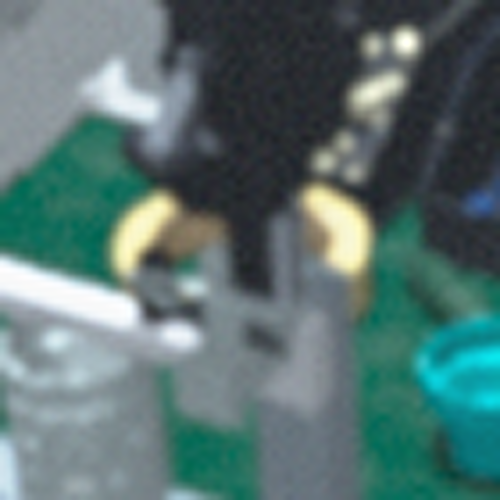

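Call:
{"api": "arm_command", "payload": {
  "steps": [
    [[0,0,0],[0,0,0],0],
    [[0,-0.03,0],[0,0,0],0],
    [[0,-0.07,0],[0,0,0],0],
    [[0.03,-0.1,0],[0,0,0],0],
    [[0.08,-0.1,0],[0,0,0],0]
  ]
}}

```text
t: 61.7
tool_pos: [0.5762, -0.0318, 0.2892]
tool_rot: [-1.193, 1.211, -1.225]
contact_force: [1.1, -0.1, -0.7]
opening: 0.0
```

Call:
{"api": "arm_command", "payload": {
  "steps": [
    [[0.05,0,0],[0,0,0],0],
    [[0.1,0,0],[0,0,0],0],
    [[0.14,0,0],[0,0,0],0]
  ]
}}

```text
t: 62.0
tool_pos: [0.574, -0.1744, 0.2896]
tool_rot: [-1.193, 1.211, -1.227]
contact_force: [0.9, 0.3, 0.2]
opening: 0.0002
```

Run:
```python
from ring import *
st()
p=shot("scene","s9");q=shot("top","t9"); zoom("h14",[(p,175,255,60,60),(q,185,230,60,60)],400)
P=np.array([.584,.0702,.152]);y=-.02
L=[ring(P,y,3.36,rc=.028,reach=.0482),tab(P,y)]
overlay("h15",[(p,175,255,60,60,L),(q,185,230,60,60,L)],400)
```

```text
t 62.0 pos [ 0.574  -0.1744  0.2896] fing [ 0.013 -0.    -1.   ] jaw [ 1.    -0.016  0.013] open 0.0002 F [0.9 0.3 0.2] q6 -0.41
```

View pics/h14.png

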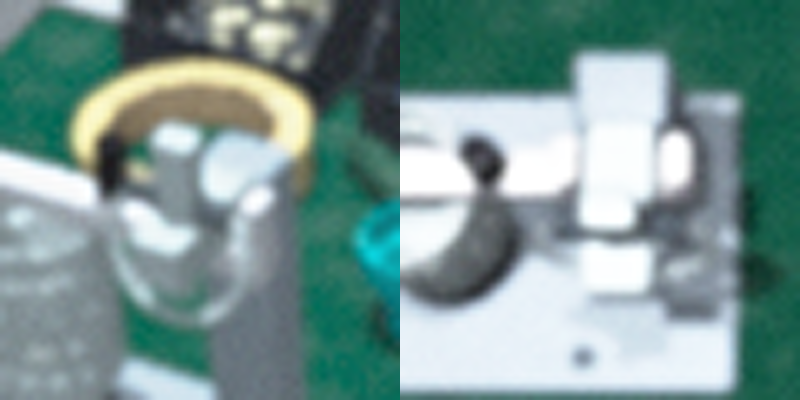

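View pics/h15.png

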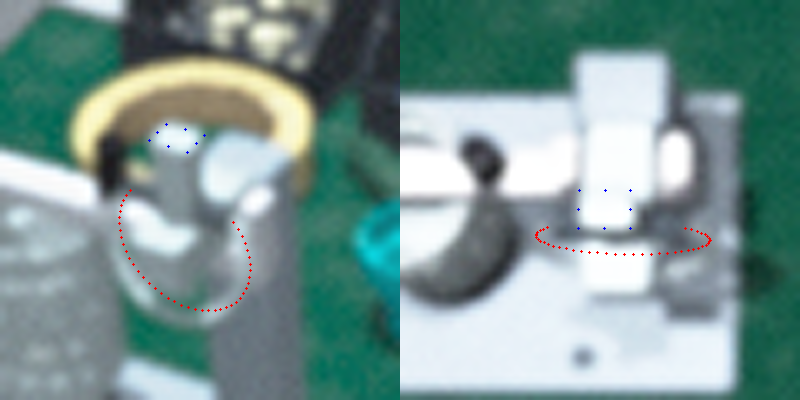

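Run:
```python
from ring import *
p=shot("scene");q=shot("top")
P=np.array([.584,.0702,.152]);y=-.02
L=[ring(P,y,a,rc=.028,reach=.0482) for a in(3.36,3.1,2.85)]
overlay("h16",[(p,185,260,45,45,L)],600)
```

```text
(no output)
```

View pics/h16.png

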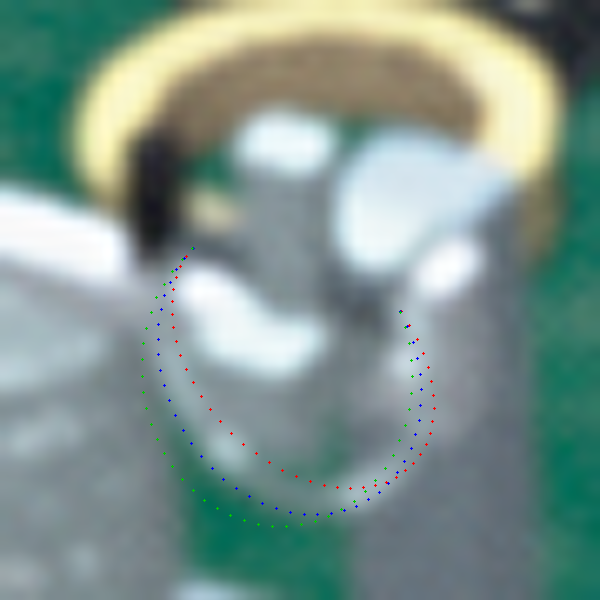

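View pics/s9.png

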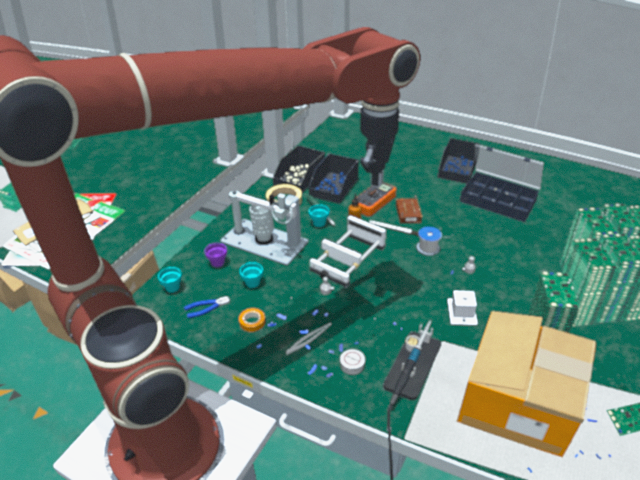

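Call:
{"api": "arm_command", "payload": {
  "steps": [
    [[0,0,0],[0,0,0],0],
    [[0,0,0],[0,0,0],0],
    [[0,0,0],[0,0,0],0],
    [[0,0,0],[0,0,0],0],
    [[0,0,0],[0,0,0],0]
  ]
}}

```text
t: 62.7
tool_pos: [0.5741, -0.1718, 0.2889]
tool_rot: [-1.193, 1.213, -1.225]
contact_force: [-0.3, 0.7, -0.2]
opening: -0.0004
```

Run:
```python
from ring import *
p=shot("scene");q=shot("top")
P=np.array([.584,.0702,.152]);y=-.02
zoom("h17",[(p,185,260,45,45)],600)
# score by brightness gradient: fit angle with P free small
g=gmag(p)
gray=cv2.GaussianBlur(cv2.cvtColor(p["img"],cv2.COLOR_RGB2GRAY).astype(np.float32),(0,0),.6)
for dx in(-.002,0,.002):
  for dz in(-.002,0,.002):
    s=[]
    for a in np.arange(2.7,3.6,.06):
        r=ring(P+[dx,0,dz],y,a,n=90,rc=.028,reach=.0482); s.append(samp(gray,proj(p,r))[15:-15].mean())
    i=int(np.argmax(s)); print(dx,dz,"best ang",round(2.7+.06*i,2),round(s[i],1))
```

```text
-0.002 -0.002 best ang 3.54 159.3
-0.002 0 best ang 3.54 157.8
-0.002 0.002 best ang 3.54 156.2
0 -0.002 best ang 3.54 162.3
0 0 best ang 3.54 161.1
0 0.002 best ang 3.54 159.9
0.002 -0.002 best ang 3.54 165.9
0.002 0 best ang 3.54 164.7
0.002 0.002 best ang 3.54 163.9
```

View pics/h17.png

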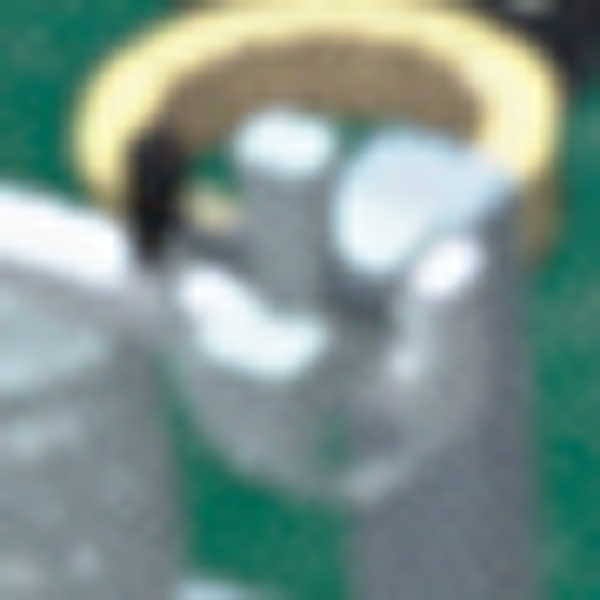

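Run:
```python
from ring import *
p=shot("scene");q=shot("top")
P=np.array([.584,.0702,.152]);y=-.02
L=[ring(P,y,3.36,rc=.028,reach=.0482)]
overlay("h18",[(p,180,215,65,80,L)],480); st()
```

```text
t 62.9 pos [ 0.5741 -0.1723  0.2889] fing [ 0.011  0.001 -1.   ] jaw [ 1.    -0.016  0.011] open -0.0003 F [ 0.5  0.  -0.2] q6 -0.40
```

View pics/h18.png

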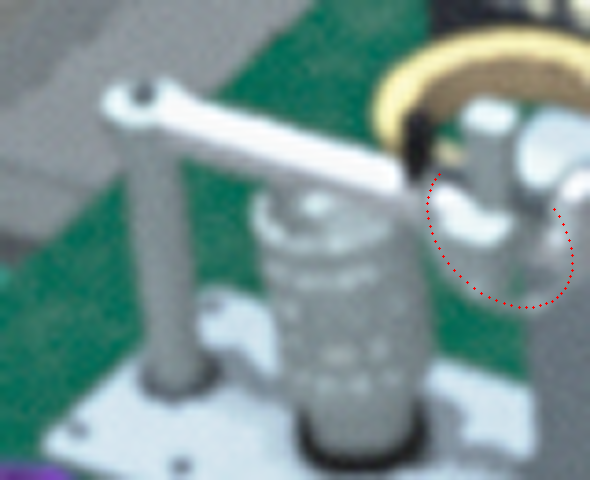

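The ring has stopped swinging and hangs straight down round the shaft, matching the 3.36 model. The arm is closed over the upright stack. Handing in.

```bash
python3 -c "
from station import ctrl
print(ctrl.finish_job())"
```

```text
the job is handed in; nothing more can be done
None
```

The job was handed in at about 63 s, with every step done in the order asked and the robot touching nothing.

**What I did**
- **Cups:** I nested all five steel cups upright in the carrier seat. The purple and turquoise look-alikes were left alone.
- **Retaining arm:** I led it round by its knob to its stop, at 269.1° against 268.9° expected.
- **Pin:** I took it from the rest block and pushed it in until it stopped. Pressing on moved it no farther, and the ring stayed up.
- **Ring:** I tipped it over the shaft's free end. It swung briefly, then hung straight down round the shaft.

**Last checks**
- The pictures show the stack upright under the closed arm.
- The pin's tab matches the fully-home model to about a pixel.
- The ring matches the hanging-down model (3.36).

**What went wrong or disagreed**
- **First cup:** it perched tilted on the socket rim, and one regrip slipped off. I regripped it and seated it properly.
- **Stack and pin heights:** the upper cups and the pin stopped 1.5 to 3 mm higher than I calculated. I put this down to the finger-tip offset and the camera calibration.
- **Ring, first push:** the finger rode up on top of the ring at about 5 N, so I pushed it again from the side.
- **Ring angle by brightness:** one automatic estimate gave an unusable value, so I judged the angle from the picture overlay instead.

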